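# Set up the three-spindle gem indexing head

### The arm

A 6-joint arm with a two-finger parallel gripper is mounted at the origin on a cart in front of the work surface, level with it; the furniture and walls round the work are solid. World frame = base frame: x ahead of the robot, y to its left, z up, the work surface at z = 0. Lengths are in m, angles in rad, forces in N, time in s.
With the tool pointing down it reaches from about 0.325 to 1 m from the base axis. Payload 5.1 kg.
Tool frame: the origin (TCP) lies midway between the tips of the shut fingers; the grasp point (between the pads) lies 19 mm behind it (pinch_z is the z of the grasp point in the tool frame, in m); z points along the fingers, y is the line along which they close (so a half turn about z gives the same grasp; the last joint's range is limited). The gripper opens to 85 mm and grips with 20 to 120 N. Pads are 22 mm wide; open, the fingers measure 114 mm over their backs; the gripper's body (76 mm by 85 mm) begins 54 mm behind the grasp point. The pads swing forward as they close: fully open they stand 13 mm farther back than shut.
Start: joints at [-1.275, 0.124, 1.65, -0, 1.367, -0.083], TCP at [0.24, -0.604, 0.231] pointing down, gripper open.
Joint ranges: [-2.61, 2.61], [-1.02, 2.33], [0.03, 2.71], [-1.35, 4.49], [0.32, 2.68], [-2.91, 2.91]. Speed limits (rad/s): [2.57, 2.57, 3.14, 3.14, 3.14, 3.14].

### API

Orientations are given as a unit quaternion [x, y, z, w].
In Python, from bench import get_obs, capture, job_done, boxes_of, mark_of, pinch_z gives the robot as it stands.
- The arm moves only by the tool jog_arm, never from a script. Its argument "increments" is a list of rows, each an object of numbers: "dx", "dy", "dz": the shift along the tool's x, y, z scaled (see below); "wx", "wy", "wz": the turn, a rotation vector about the tool's x, y, z scaled (see below); "claw": the opening, from 0 (shut) to 1 (fully open). A call has 1 to 8 rows; each row is the pose to reach, as a shift and turn from the pose commanded when the call began, along the tool's axes at that moment, turning the shorter way round; what a row does not reach only later rows make up. The controller multiplies each number of a shift by 80 cm and each number of a turn by pi rad. A row lasts 1/12 s, in which the tool goes at most 41.7 mm and 7.16 degrees, less where a joint would pass 70% of its speed; a pose out of reach is approached as far as the arm can. A call with a number of a shift or a turn outside -1 to 1 is refused whole. A call with a gripper value outside its range is refused whole. The fingers move at their own pace and stop on an object; "grip_force" is the grip in N (left out, the last holds). Time passes only in rows, so rows that repeat a pose let the fingers close. It gives the time, the measured TCP pose, the force, the opening and the grip force at its end, in the units of the state.
- get_obs(): the state, without advancing time (a new reading comes with each control period).
- capture(name): name is "scene" or "top" or "wrist"; returns a dict with "frame" (480x640x3 uint8, red, green, blue), "fovy" (degrees; the focal length in pixels is half the picture's height over the tangent of half this angle, whatever the lens; pixels are square), "cx", "cy" (the principal point, pixels), "xyz" and "orientation" of the camera in the world. Camera axes: x right, y up, looking along -z (the intrinsics and any distortion apply to the point x, -y, -z); pixel columns grow to the right and rows downward; lengths in m; the calibration is good to about 2 mm. A picture is of the moment at which its call begins. There is no depth.
- job_done(): hands the job in; it is judged then, once.
Trained networks look in a picture, given as the dict that the camera call returned (one of the last four; its "shot" number tells which), for a name from the list of things; names that differ only in an ending like _2 or _b are one class to them, and where a whole thing is asked for, a point or a joint stands for the part that bears it (a point fixed in the world has none). Each returns a list of dicts, best first, with "confidence" (0 to 1); they miss things now and then, are a little off and sometimes report something else, mostly with a low value. They report only what shows in the picture. A call takes as long as a camera call.
- boxes_of(picture, query): "centre" ([column, row] in pixels, amid what is visible of it).
- mark_of(picture, query): "centre" ([column, row] in pixels: a listed point, or the origin of a listed thing).
The state is a dict: "time": time; "joint_pos": joint angles; "joint_vel": joint speeds; "joint_torque": joint torques, N m; "tcp_pos": TCP position; "tool_rot": TCP orientation; "ft_force": force on the tool from outside, world axes, zero at the start; "torque": the same for the moment, N m; "width": finger opening in m; "grasp_force": force on a finger pad.
Only numpy, scipy, OpenCV 4.12 (cv2) and the standard library are available. Lean on these libraries where they do the work, as an engineer would, in place of code of your own. Each camera call takes 0.05 s, during which the arm holds its last target. There are 200 camera calls.

### The job

Set up the indexing head for the next batch: take the yellow dust cap off the hub and stand it on the bare table, then slide the brass index cog onto the splined hub until it rests on the shoulder, and the spacer collar or collars down on top of it. Load every dop that stands in the rack into the bore ringed in its colour, working from the rear bore to the front so that you never reach over a loaded stone; the bores are tight, so tip each pin in edge-first at a clear lean, then straighten it and slide it home until its flange sits on the block. When everything is home, squeeze the red trigger all the way against its grip and let it spring back so that the pawl drops into the cog; leave the things round about as they are.

Things in the scene. Friction and masses are not known exactly. Their poses are not given: they have to be found in the camera images.
- head: Three-spindle gem indexing head, a dark-grey machine bolted to the table: base 210 x 200 x 14 mm. Origin: on the table, 10 mm to the left (+y) of the base's middle; x away from the robot, y left, z up. Along its left half (y = +50 mm) runs an aluminium spindle block 172 x 56 mm, top face 62 mm over the table, with three upright bores; to its right stands the splined hub (top 104 mm over the table); at its front right the fixed grip and its red trigger.
- bore_violet (a point): Centre of the mouth of the rear (farthest from the robot, head x +0.05) bore in the spindle block's top face, marked by a violet ring; axes as the head's. Bore 17 mm wide, 44 mm deep, mouth chamfered 1 mm, 50 mm from its neighbours.
- bore_amber (a point): Centre of the mouth of the middle bore in the spindle block's top face, marked by an amber ring; axes as the head's. Bore 17 mm wide, 44 mm deep, mouth chamfered 1 mm, 50 mm from its neighbours.
- bore_green (a point): Centre of the mouth of the front (nearest the robot, head x -0.05) bore in the spindle block's top face, marked by a green ring; axes as the head's. Bore 17 mm wide, 44 mm deep, mouth chamfered 1 mm, 50 mm from its neighbours.
- hub_shoulder (a point): Point on the upright hub's axis at the shoulder (36 mm over the table) on which the cog rests; axes as the head's. The hub is a 28 mm round core with five splines 72 degrees apart, 35 mm over the spline tops; four are 5 mm wide, the master spline is 12 mm wide and points to -x (toward the robot; red mark on the nose). Splines rise 54 mm from the shoulder; above them a plain 28 mm pilot to 60 mm, then a taper 8 mm high (top 68 mm over the shoulder).
- squeeze (a point): Where to squeeze: midway between the fixed black grip and the squeezed trigger, 55 mm over the table, 28 mm short of the grip's front end. The grip is a bar along the head's x, 22 mm thick, 38 mm high, its far side 22 mm to the right (-y) of this point, its near side on the point itself; the trigger is a red bar beside it, 9 mm thick, 22 mm high, left face 36.5 mm to the left (+y) of this point at rest, 20.5 mm when squeezed.
- trigger (a joint): Red sprung trigger that lifts the index pawl off the cog, hinged upright at its far end, 80 mm from the squeeze point; 0 rad at rest, grows to 0.20 (stop) as its free end is squeezed to the right toward the fixed grip; 3 N at rest to 10 N at the stop, measured at the squeeze point; springs back when let go.
- index_cog: Brass index cog. Origin: centre of its underside, z up along the bore. Toothed disc 64 mm across and 10 mm high, on it a ten-sided boss 46 mm across flats up to 26 mm; one pair of flats faces along +x / -x, the others every 36 degrees. Bore 30 mm with five grooves 38 mm across the bottoms, 7.5 mm wide, the master groove 14.5 mm wide toward -x (red mark on top). About 160 g. Lies flat on the table.
- dust_cap: Yellow plastic dust cap that covers the hub at the start, standing on the shoulder. Origin: centre of its open underside, z up. A tube 45 mm across (39 mm inside, rim 49 mm), 75 mm high, with a ribbed round knob on top, 22 mm across, from 75 to 97 mm. About 60 g. It must be lifted about 70 mm to clear the hub; there is bare table for it to the right of the head, round the cog and collars, up to 250 mm from the hub (a tray and tall stones stand farther right).
- collar_1: Steel spacer collar, ten-sided, 46 mm across flats (a pair of flats faces along +x / -x, others every 36 degrees), 16 mm high, with the same splined bore as the cog, master groove toward -x (red mark on top). Origin: centre of its underside. About 100 g. One or both collars are present; they are alike.
- collar_2: Steel spacer collar, ten-sided, 46 mm across flats (a pair of flats faces along +x / -x, others every 36 degrees), 16 mm high, with the same splined bore as the cog, master groove toward -x (red mark on top). Origin: centre of its underside. About 100 g. One or both collars are present; they are alike.
- dop_rack: Light wooden rack 185 x 56 x 46 mm on the table, origin under its middle, with three 19 mm holes along its x at -60, 0 and +60 mm; the dops stand in it, flange on the rack's top. Fixed.
- dop_violet: Dop with a violet six-sided stone and a violet band. Origin: centre of its foot; z along it to the stone. Steel shank 16 mm in diameter and 42 mm long with a 1.5 mm chamfer at the foot, brass flange 24 mm in diameter from 42 to 48 mm, smooth round aluminium barrel 20 mm in diameter from 48 to 78 mm (hold it here), stone 22 mm wide from 78 to 101 mm. About 110 g. May be absent. Starts upright, foot 4 mm over the table.
- dop_amber: Dop with an amber eight-sided stone and an amber band. Origin: centre of its foot; z along it to the stone. Steel shank 16 mm in diameter and 42 mm long with a 1.5 mm chamfer at the foot, brass flange 24 mm in diameter from 42 to 48 mm, smooth round aluminium barrel 20 mm in diameter from 48 to 78 mm (hold it here), stone 22 mm wide from 78 to 101 mm. About 110 g. May be absent. Starts upright, foot 4 mm over the table.
- dop_green: Dop with a green round stone and a green band. Origin: centre of its foot; z along it to the stone. Steel shank 16 mm in diameter and 42 mm long with a 1.5 mm chamfer at the foot, brass flange 24 mm in diameter from 42 to 48 mm, smooth round aluminium barrel 20 mm in diameter from 48 to 78 mm (hold it here), stone 22 mm wide from 78 to 101 mm. About 110 g. May be absent. Starts upright, foot 4 mm over the table.
- loupe_1: Folding loupe 78 x 31 x 14 mm, origin under its middle; a bystander, not to be disturbed.
- marker: Marker pen 135 mm long, origin under its middle; a bystander, not to be disturbed.
- rough_citrine: Standing citrine point 60 mm high, origin under its middle; a bystander, not to be disturbed.
- rough_amethyst: Standing amethyst point 70 mm high, origin under its middle; a bystander, not to be disturbed.
- rough_jade: Standing jade point 75 mm high, origin under its middle; a bystander, not to be disturbed.
- masking_tape: Roll of masking tape lying flat, 103 mm across, 25 mm high, origin under its middle; a bystander, not to be disturbed.

How it is judged:
On the way, in this order (a step that is already met when the one before it is completed fails the run):
1. the violet dop's foot is tipped edge-first into the violet-ringed bore, leaning at least 5 degrees (horizontal distance between dop_violet and bore_violet below 0.006 m and z of dop_violet in the frame of bore_violet between -0.008 and 0.0005 m and angle between dop_violet's own z axis and vertical above 0.09 rad), for 0.05 s.
2. the violet dop is straight and home in its bore (horizontal distance between dop_violet and bore_violet below 0.0025 m and z of dop_violet in the frame of bore_violet below -0.0395 m and angle between dop_violet's own z axis and vertical below 0.05 rad), for 0.2 s.
3. the amber dop's foot is tipped edge-first into the amber-ringed bore, leaning at least 5 degrees (horizontal distance between dop_amber and bore_amber below 0.006 m and z of dop_amber in the frame of bore_amber between -0.008 and 0.0005 m and angle between dop_amber's own z axis and vertical above 0.09 rad), for 0.05 s.
4. the amber dop is straight and home in its bore (horizontal distance between dop_amber and bore_amber below 0.0025 m and z of dop_amber in the frame of bore_amber below -0.0395 m and angle between dop_amber's own z axis and vertical below 0.05 rad), for 0.2 s.
5. the green dop's foot is tipped edge-first into the green-ringed bore, leaning at least 5 degrees (horizontal distance between dop_green and bore_green below 0.006 m and z of dop_green in the frame of bore_green between -0.008 and 0.0005 m and angle between dop_green's own z axis and vertical above 0.09 rad), for 0.05 s.
6. the green dop is straight and home in its bore (horizontal distance between dop_green and bore_green below 0.0025 m and z of dop_green in the frame of bore_green below -0.0395 m and angle between dop_green's own z axis and vertical below 0.05 rad), for 0.2 s.
7. with cog, collars and dops all home, the trigger is squeezed in (all of step 2 and all of step 4 and all of step 6 and horizontal distance between each of index_cog, collar_1, collar_2 and hub_shoulder below 0.003 m and angle between each of index_cog, collar_1, collar_2's own z axis and vertical below 0.06 rad and z of index_cog in the frame of hub_shoulder below 0.0025 m and (z of collar_1 in the frame of hub_shoulder below 0.029 m or (z of collar_2 in the frame of hub_shoulder below 0.029 m and z of collar_1 in the frame of hub_shoulder below 0.0455 m)) and (z of collar_2 in the frame of hub_shoulder below 0.029 m or (z of collar_1 in the frame of hub_shoulder below 0.029 m and z of collar_2 in the frame of hub_shoulder below 0.0455 m)) and value of joint trigger above 0.15 rad), for 0.2 s.
At the end, for the whole second after the job is handed in: Cap upright on the table, cog on the hub shoulder (2.5 mm; axis 3 mm), collars down on it (3 mm; axis 3 mm), each present dop in its bore with its flange down (foot 39.5 mm deep or more, axis 2.5 mm, upright to 0.05 rad), trigger back below 0.03 rad, all at rest (all of step 2 and all of step 4 and all of step 6 and horizontal distance between each of index_cog, collar_1, collar_2 and hub_shoulder below 0.003 m and angle between each of index_cog, collar_1, collar_2's own z axis and vertical below 0.06 rad and z of index_cog in the frame of hub_shoulder below 0.0025 m and (z of collar_1 in the frame of hub_shoulder below 0.029 m or (z of collar_2 in the frame of hub_shoulder below 0.029 m and z of collar_1 in the frame of hub_shoulder below 0.0455 m)) and (z of collar_2 in the frame of hub_shoulder below 0.029 m or (z of collar_1 in the frame of hub_shoulder below 0.029 m and z of collar_2 in the frame of hub_shoulder below 0.0455 m)) and height (world z) of dust_cap below 0.006 m and angle between dust_cap's own z axis and vertical below 0.1 rad and value of joint trigger below 0.03 rad and linear speed of each of dust_cap, index_cog, collar_1, collar_2, dop_violet, dop_amber, dop_green below 0.02 m/s); the robot touches nothing.
It fails at once if a bystander is pushed more than 3 cm or a standing rough point is knocked over (distance of any of loupe_1, marker, rough_citrine, rough_amethyst, rough_jade, masking_tape from where it was at the start of the episode above 0.03 m or angle between any of rough_citrine, rough_amethyst, rough_jade's own z axis and vertical above 0.6 rad).
Of dop_violet, dop_amber, dop_green only 2 to 3 are there at a start; the rules pass over those that are not, and their reading is None.
Of collar_1, collar_2 only 1 to 2 are there at a start; the rules pass over those that are not, and their reading is None.
At some moment in a run one of index_cog, collar_1, collar_2 may be knocked a few centimetres aside while the robot is not near it.
It also fails if it takes over 210 s, if anything falls off the work surface, if the arm or the gripper's body presses on something with over 40 N, if the wrist force passes 120 N, or if a joint passes its speed limit or range.

## Working session

There is one attempt and no reset: what is moved stays moved. The work goes in short steps, Python scripts to look and compute and a tool call to move; the robot and the scene stay as the last step left them, time stands still between calls to the robot, and variables do not carry over. Pictures are saved under pics/ and viewed, at most 14 in all, crops included, and the job is handed in when it is done.

Besides the shell and the picture viewer there is one more tool, called as name(argument=value, ...) on one line, values as JSON. jog_arm: Moves the arm, as the interface text tells. Shifts and turns lie within -1 to 1; 1 stands for 80 cm of shift or pi rad of turn. Its arguments: {"type":"object","properties":{"increments":{"type":"array"},"grip_force":{"type":"number"}},"required":["increments"]}

```bash
mkdir -p pics; ls; cat > h.py <<'E'
import numpy as np, cv2
from scipy.spatial.transform import Rotation as R
from bench import get_obs, capture, job_done, boxes_of, mark_of, pinch_z
def K(c):
    h,w=c["frame"].shape[:2]; f=h/2/np.tan(np.radians(c["fovy"])/2); return f,c["cx"],c["cy"]
def ray(c,px):
    f,cx,cy=K(c); d=np.array([(px[0]-cx)/f,-(px[1]-cy)/f,-1.])
    return np.array(c["xyz"]),R.from_quat(c["orientation"]).apply(d)
def atz(c,px,z):
    o,d=ray(c,px); return o+d*(z-o[2])/d[2]
def proj(c,p):
    f,cx,cy=K(c); q=R.from_quat(c["orientation"]).inv().apply(np.array(p)-np.array(c["xyz"]))
    return np.array([cx+f*q[0]/-q[2],cy-f*q[1]/-q[2]])
def save(c,n): cv2.imwrite(f"pics/{n}.png",c["frame"][:,:,::-1])
def tri(cs,pxs):
    A=np.zeros((3,3));b=np.zeros(3)
    for c,p in zip(cs,pxs):
        o,d=ray(c,p); d=d/np.linalg.norm(d); M=np.eye(3)-np.outer(d,d); A+=M;b+=M@o
    x=np.linalg.solve(A,b); return x
E
python3 - <<'E'
from h import *
o=get_obs(); print({k:np.round(v,3) for k,v in o.items()}, pinch_z)
s=capture("scene"); t=capture("top"); save(s,"s0"); save(t,"t0")
print({k:v for k,v in t.items() if k!="frame"}); print({k:v for k,v in s.items() if k!="frame"})
for n in "head bore_violet bore_amber bore_green hub_shoulder squeeze index_cog dust_cap collar_1 dop_rack dop_violet dop_amber dop_green loupe_1 marker rough_citrine rough_amethyst rough_jade masking_tape".split():
    print(n,[(c is t and "T" or "S",np.round(m["centre"],1).tolist(),round(m["confidence"],2)) for c in (t,s) for m in mark_of(c,n)[:3]])
E
```

```text
pics
{'time': np.float64(0.0), 'joint_pos': array([-1.275,  0.125,  1.652,  0.   ,  1.367, -0.083]), 'joint_vel': array([-0.001,  0.001, -0.   , -0.   , -0.001, -0.001]), 'joint_torque': array([-2.0000e-03, -4.2362e+01, -3.6545e+01, -0.0000e+00,  7.0000e-03,
        0.0000e+00]), 'tcp_pos': array([ 0.24 , -0.603,  0.23 ]), 'tool_rot': array([ 0.982,  0.188, -0.   , -0.001]), 'ft_force': array([ 0.059,  0.391, -0.242]), 'torque': array([ 0.024,  0.059, -0.014]), 'grasp_force': np.float64(0.0), 'width': np.float64(0.085)} -0.0187
{'fovy': 46.63180967797951, 'cx': 320.76846907828264, 'cy': 238.10216935583998, 'xyz': array([0.36907284, 0.05868978, 1.29314504]), 'orientation': array([ 0.05173264, -0.03572674, -0.70037503,  0.71100081]), 'shot': 2}
{'fovy': 54.80038566773833, 'cx': 316.5018516704809, 'cy': 239.80652196973213, 'xyz': array([-0.08804573,  0.43455   ,  0.66244248]), 'orientation': array([-0.21985955,  0.36753592,  0.77876442, -0.45837222]), 'shot': 1}
head [('T', [362.1, 224.4], 0.55), ('S', [348.5, 245.2], 0.89), ('S', [172.9, 349.1], 0.58)]
bore_violet [('T', [344.1, 195.4]
[... 1096 characters left out ...]
, 0.88)]
dop_green [('T', [473.7, 236.0], 0.69), ('T', [241.8, 239.7], 0.2), ('S', [249.5, 325.8], 0.45)]
loupe_1 [('T', [310.4, 308.5], 0.77), ('T', [459.1, 271.8], 0.29), ('S', [356.8, 327.8], 0.93), ('S', [168.3, 323.0], 0.43)]
marker [('T', [427.3, 313.0], 0.77), ('T', [185.7, 258.4], 0.57), ('S', [463.5, 279.9], 0.63)]
rough_citrine [('T', [182.7, 260.4], 0.56), ('S', [170.3, 348.5], 0.85)]
rough_amethyst [('T', [186.6, 234.6], 0.75), ('T', [458.9, 275.7], 0.38), ('S', [168.0, 324.9], 0.71)]
rough_jade [('T', [186.3, 203.1], 0.74), ('S', [156.4, 297.9], 0.58)]
masking_tape [('T', [281.8, 164.6], 0.93), ('T', [237.0, 263.9], 0.35), ('S', [247.3, 233.0], 0.7), ('S', [353.7, 325.7], 0.48)]
```

View pics/t0.png

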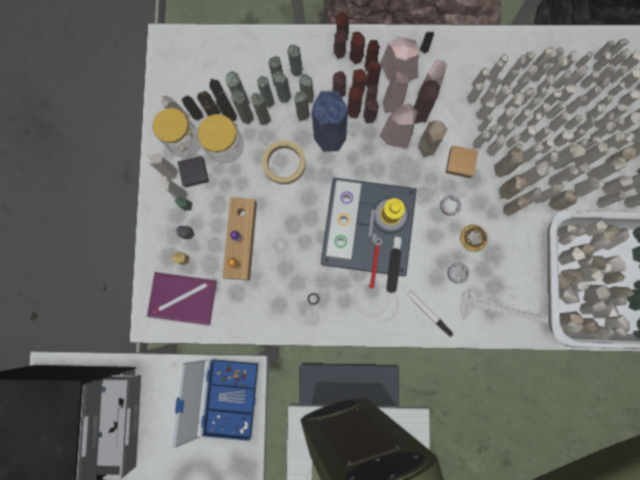

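View pics/s0.png

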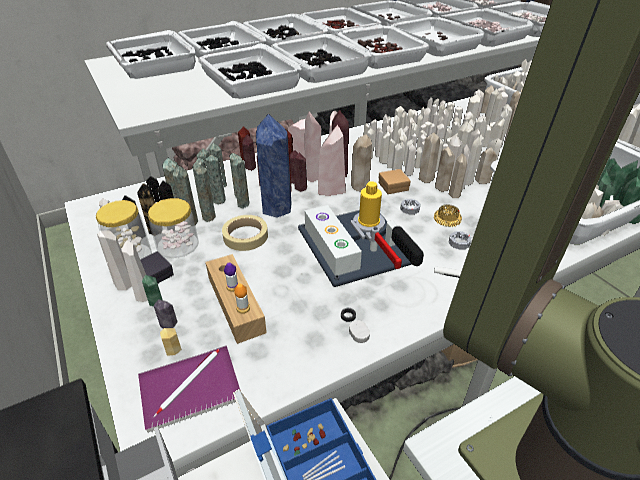

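```bash
python3 - <<'E'
from h import *
s=capture("scene"); t=capture("top")
print(s.keys())
T=dict(bv=((347,197),.062),ba=((344,219),.062),bg=((341,241),.062),knob=((394,208),.133),cog=((474,237.5),.02),c1=((457.5,273),.016),c2=((450,205),.016),dv=((235.5,236),.1),da=((233,263),.1),hole=((241,212),.046),rackTL=((230,198),.046),rackBR=((248,279),.046),rackBL=((223,278),.046),rackTR=((255,199),.046),markerA=((410,293),.01),markerB=((451,335),.01),squeeze=((385,279),.055),loupe=((312,308),.01),tape=((284,162),.02))
S=dict(bv=(322,216),ba=(331,230),bg=(342,244),knob=(372,188),cog=(448,216),c1=(460,240),c2=(410,206),dv=(230,268),da=(241,291))
for k,(p,z) in T.items():
    w=atz(t,p,z); print(k,w.round(3), atz(s,S[k],z).round(3) if k in S else "", proj(t,w+[.0,0,0]).round(0) if 0 else "")
c=capture("wrist"); print({k:v for k,v in c.items() if k!="frame"})
o=get_obs(); r=R.from_quat(o["tool_rot"]); print(r.inv().apply(c["xyz"]-o["tcp_pos"]).round(4),(r.inv()*R.from_quat(c["orientation"])).as_rotvec().round(3))
E
```

```text
dict_keys(['frame', 'fovy', 'cx', 'cy', 'xyz', 'orientation', 'shot'])
bv [0.616 0.03  0.062] [0.622 0.033 0.062] 
ba [0.566 0.037 0.062] [0.57  0.041 0.062] 
bg [0.516 0.043 0.062] [0.519 0.044 0.062] 
knob [ 0.579 -0.067  0.133] [ 0.573 -0.059  0.133] 
cog [ 0.533 -0.262  0.02 ] [ 0.528 -0.252  0.02 ] 
c1 [ 0.452 -0.224  0.016] [ 0.451 -0.219  0.016] 
c2 [ 0.609 -0.209  0.016] [ 0.608 -0.204  0.016] 
dv [0.519 0.272 0.1  ] [0.521 0.278 0.1  ] 
da [0.461 0.275 0.1  ] [0.458 0.283 0.1  ] 
hole [0.581 0.271 0.046]  
rackTL [0.614 0.297 0.046]  
rackBR [0.429 0.25  0.046]  
rackBL [0.431 0.306 0.046]  
rackTR [0.612 0.24  0.046]  
markerA [ 0.405 -0.117  0.01 ]  
markerB [ 0.312 -0.209  0.01 ]  
squeeze [ 0.434 -0.056  0.055]  
loupe [0.367 0.107 0.01 ]  
tape [0.706 0.178 0.02 ]  
{'fovy': 60.78257961605237, 'cx': 319.1297295781736, 'cy': 239.26475374410754, 'xyz': array([ 0.31701366, -0.57286146,  0.37301498]), 'orientation': array([-0.13509636,  0.09096795, -0.55372747,  0.81661478]), 'shot': 5}
[ 0.0827 -0.0005 -0.1417] [2.044 2.044 0.336]
```

```bash
cat >> h.py <<'E'
def down(yaw,lean=0,axis=(0,1,0)):
    "tool z down, tool x at yaw; then leaned by lean about a world axis"
    M=np.array([[np.cos(yaw),np.sin(yaw),0],[np.sin(yaw),-np.cos(yaw),0],[0,0,-1]]).T
    M=np.column_stack([[np.cos(yaw),np.sin(yaw),0],[np.sin(yaw),-np.cos(yaw),0],[0,0,-1]])
    return R.from_rotvec(lean*np.array(axis,float))*R.from_matrix(M)
def plan(*tg,start=None):
    "tg: (pos,Rotation) chained; prints the row numbers of each leg"
    o=get_obs(); p,r=start or (np.array(o["tcp_pos"]),R.from_quat(o["tool_rot"]))
    for q,s in tg:
        q=np.array(q,float); d=r.inv().apply(q-p); w=(r.inv()*s).as_rotvec()
        n=max(np.linalg.norm(d)/.0417,np.degrees(np.linalg.norm(w))/7.16)
        print("d",(d/.8).round(4).tolist(),"w",(w/np.pi).round(4).tolist(),"rows %.1f"%n); p,r=q,s
E
python3 - <<'E'
from h import *
c=capture("wrist"); o=get_obs(); r=R.from_quat(o["tool_rot"])
t=(r.inv()*R.from_quat(c["orientation"])); print("fwd in tool",t.apply([0,0,-1]).round(3),"up",t.apply([0,1,0]).round(3))
plan(([.46,-.10,.28],down(0)))
E
```

```text
fwd in tool [-0.321  0.001  0.947] up [ 0.947 -0.     0.321]
d [0.488, -0.4837, -0.0608] w [0.0, -0.0, 0.1206] rows 13.2
```

```bash
python3 - <<'E'
from h import *
plan(([.40,-.36,.28],down(0)),([.58,-.12,.30],down(0)))
E
```

```text
d [0.2982, -0.2095, -0.0608] w [0.0, -0.0, 0.1206] rows 7.1
d [0.225, -0.3, -0.025] w [0.0, 0.0, 0.0] rows 7.2
```

jog_arm(increments=[{"dx":0.298,"dy":-0.21,"dz":-0.061,"wz":0.1206,"claw":1},{"dx":0.298,"dy":-0.21,"dz":-0.061,"wz":0.1206,"claw":1},{"dx":0.298,"dy":-0.21,"dz":-0.061,"wz":0.1206,"claw":1},{"dx":0.298,"dy":-0.21,"dz":-0.061,"wz":0.1206,"claw":1},{"dx":0.298,"dy":-0.21,"dz":-0.061,"wz":0.1206,"claw":1},{"dx":0.298,"dy":-0.21,"dz":-0.061,"wz":0.1206,"claw":1},{"dx":0.298,"dy":-0.21,"dz":-0.061,"wz":0.1206,"claw":1},{"dx":0.298,"dy":-0.21,"dz":-0.061,"wz":0.1206,"claw":1}])

```text
schema error: expected keys dx, dy, dz, wx, wy, wz, claw
```

jog_arm(increments=[{"dx":0.225,"dy":-0.3,"dz":-0.025},{"dx":0.225,"dy":-0.3,"dz":-0.025},{"dx":0.225,"dy":-0.3,"dz":-0.025},{"dx":0.225,"dy":-0.3,"dz":-0.025},{"dx":0.225,"dy":-0.3,"dz":-0.025},{"dx":0.225,"dy":-0.3,"dz":-0.025},{"dx":0.225,"dy":-0.3,"dz":-0.025},{"dx":0.225,"dy":-0.3,"dz":-0.025}])

```text
schema error: expected keys dx, dy, dz, wx, wy, wz, claw
```

```bash
python3 - <<'E'
from h import *
o=get_obs(); print(o["tcp_pos"],o["joint_pos"].round(2))
c=capture("wrist"); save(c,"w1")
for n in "head bore_violet bore_amber bore_green hub_shoulder squeeze index_cog dust_cap collar_1".split():
    z=dict(bore_violet=.062,bore_amber=.062,bore_green=.062,hub_shoulder=.036,squeeze=.055,dust_cap=.036).get(n,0)
    print(n,[(np.round(m["centre"],1).tolist(),round(m["confidence"],2),atz(c,m["centre"],z).round(4).tolist()) for m in mark_of(c,n)[:3]])
E
```

```text
[ 0.24036265 -0.60391883  0.23134079] [-1.27  0.12  1.65  0.    1.37 -0.08]
head []
bore_violet []
bore_amber []
bore_green []
hub_shoulder []
squeeze []
index_cog []
dust_cap []
collar_1 []
```

View pics/w1.png

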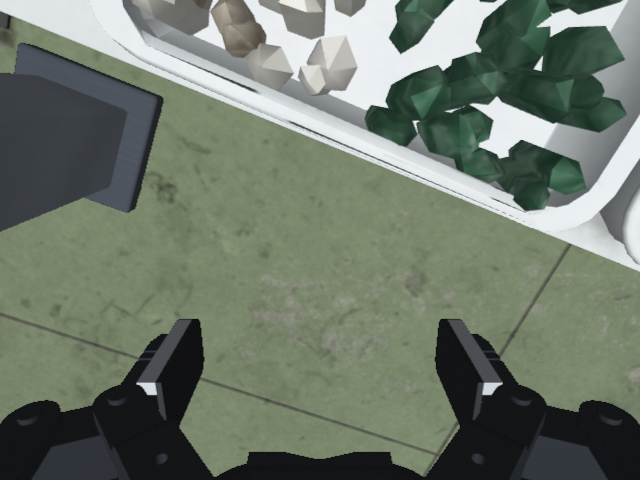

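The view shows the arm still at its start (fingers at about (195,345) and (445,345), the tray above). The call was refused because every row needs all seven keys, so I'm resending in full.

jog_arm(increments=[{"dx":0.298,"dy":-0.21,"dz":-0.061,"wx":0,"wy":0,"wz":0.1206,"claw":1},{"dx":0.298,"dy":-0.21,"dz":-0.061,"wx":0,"wy":0,"wz":0.1206,"claw":1},{"dx":0.298,"dy":-0.21,"dz":-0.061,"wx":0,"wy":0,"wz":0.1206,"claw":1},{"dx":0.298,"dy":-0.21,"dz":-0.061,"wx":0,"wy":0,"wz":0.1206,"claw":1},{"dx":0.298,"dy":-0.21,"dz":-0.061,"wx":0,"wy":0,"wz":0.1206,"claw":1},{"dx":0.298,"dy":-0.21,"dz":-0.061,"wx":0,"wy":0,"wz":0.1206,"claw":1},{"dx":0.298,"dy":-0.21,"dz":-0.061,"wx":0,"wy":0,"wz":0.1206,"claw":1},{"dx":0.298,"dy":-0.21,"dz":-0.061,"wx":0,"wy":0,"wz":0.1206,"claw":1}])

```text
time: 3.37
tcp_pos: [0.4028, -0.3555, 0.2823]
tool_rot: [1.0, 0.003, 0.002, 0.0]
ft_force: [-0.5, 0.7, 0.1]
width: 0.0852
grasp_force: 0.0
```

jog_arm(increments=[{"dx":0.225,"dy":-0.3,"dz":-0.025,"wx":0,"wy":0,"wz":0,"claw":1},{"dx":0.225,"dy":-0.3,"dz":-0.025,"wx":0,"wy":0,"wz":0,"claw":1},{"dx":0.225,"dy":-0.3,"dz":-0.025,"wx":0,"wy":0,"wz":0,"claw":1},{"dx":0.225,"dy":-0.3,"dz":-0.025,"wx":0,"wy":0,"wz":0,"claw":1},{"dx":0.225,"dy":-0.3,"dz":-0.025,"wx":0,"wy":0,"wz":0,"claw":1},{"dx":0.225,"dy":-0.3,"dz":-0.025,"wx":0,"wy":0,"wz":0,"claw":1},{"dx":0.225,"dy":-0.3,"dz":-0.025,"wx":0,"wy":0,"wz":0,"claw":1},{"dx":0.225,"dy":-0.3,"dz":-0.025,"wx":0,"wy":0,"wz":0,"claw":1}])

```text
time: 4.03
tcp_pos: [0.5822, -0.1157, 0.3004]
tool_rot: [1.0, 0.002, 0.001, -0.001]
ft_force: [0.1, -0.6, -0.6]
width: 0.0857
grasp_force: 0.0
```

```bash
cat > look.py <<'E'
from h import *
import sys
o=get_obs(); print(o["tcp_pos"],o["joint_pos"].round(2))
c=capture("wrist"); save(c,sys.argv[1])
import pickle; pickle.dump(c,open(f"pics/{sys.argv[1]}.pkl","wb"))
for n in (sys.argv[2:] or "head bore_violet bore_amber bore_green hub_shoulder squeeze index_cog dust_cap collar_1".split()):
    z=dict(bore_violet=.062,bore_amber=.062,bore_green=.062,hub_shoulder=.036,squeeze=.055,dust_cap=.036).get(n,0)
    print(n,[(np.round(m["centre"],1).tolist(),round(m["confidence"],2),atz(c,m["centre"],z).round(4).tolist()) for m in mark_of(c,n)[:3]])
E
python3 look.py w2
```

```text
[ 0.58221012 -0.11574399  0.30042156] [-0.29 -0.03  1.7   0.    1.48  1.28]
head [([222.2, 201.1], 0.64, [0.5594, -0.0082, 0.0]), ([156.1, 207.2], 0.28, [0.5521, 0.0657, 0.0])]
bore_violet [([154.9, 150.9], 0.56, [0.6208, 0.035, 0.062])]
bore_amber [([155.0, 206.7], 0.66, [0.5683, 0.0414, 0.062]), ([451.1, 221.6], 0.36, [0.555, -0.243, 0.062])]
bore_green [([157.7, 253.6], 0.92, [0.5204, 0.0446, 0.062]), ([268.1, 322.2], 0.7, [0.4439, -0.0623, 0.062])]
hub_shoulder []
squeeze [([268.0, 323.5], 0.98, [0.4383, -0.0612, 0.055])]
index_cog [([453.8, 219.6], 0.56, [0.5395, -0.2667, 0.0])]
dust_cap [([271.4, 184.7], 0.9, [0.585, -0.0675, 0.036])]
collar_1 [([409.3, 150.6], 0.9, [0.6154, -0.211, 0.0]), ([409.8, 286.2], 0.81, [0.4572, -0.2235, 0.0])]
```

View pics/w2.png

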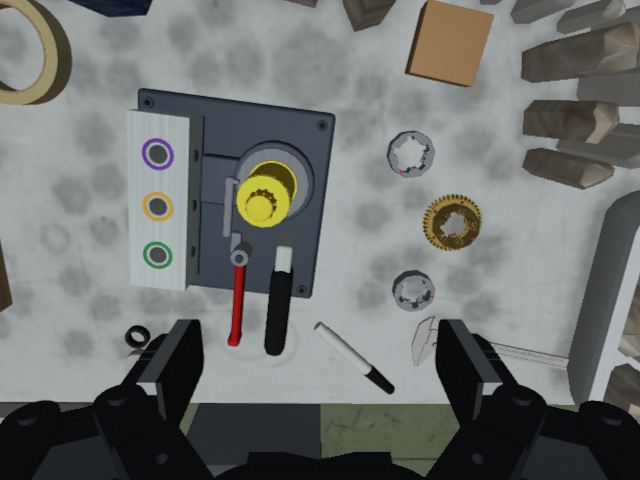

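The wrist view shows the bores at (157,154), (157,206) and (157,254), the cap knob at (261,207), the cog at (453,221) and the collars at (410,154) and (413,291). The networks agree with this. Next I grasp the cap tube.

```bash
cat >> h.py <<'E'
def blob(c,box,lo,hi,z,hull=True):
    "centre of a coloured ring in box (x0,y0,x1,y1), HSV range -> pixel and point at z"
    x0,y0,x1,y1=box; H=cv2.cvtColor(c["frame"][y0:y1,x0:x1],cv2.COLOR_RGB2HSV)
    m=cv2.inRange(H,np.array(lo),np.array(hi)); pts=cv2.findNonZero(m)
    if pts is None or len(pts)<8: return None
    h=cv2.convexHull(pts); (u,v),(a,b),_=cv2.fitEllipse(h) if len(h)>5 else cv2.minAreaRect(h)
    px=np.array([u+x0,v+y0]); return px.round(2),(round(a,1),round(b,1)),atz(c,px,z).round(4)
E
python3 - <<'E'
from h import *
import pickle
c=pickle.load(open("pics/w2.pkl","rb"))
print(blob(c,(130,130,188,178),(120,70,60),(150,255,255),.062))
print(blob(c,(130,183,188,230),(10,90,80),(30,255,255),.062))
print(blob(c,(130,233,188,277),(45,90,60),(85,255,255),.062))
print(blob(c,(235,140,325,240),(24,150,80),(34,255,255),.036))
plan(([.583,-.066,.14],down(0)),([.583,-.066,.074],down(0)))
E
```

```text
(array([157.2 , 153.86]), (29.6, 33.6), array([0.6181, 0.0332, 0.062 ]))
(array([157.18, 206.48]), (27.8, 31.5), array([0.5685, 0.0393, 0.062 ]))
(array([157.19, 254.86]), (25.6, 29.3), array([0.5191, 0.0452, 0.062 ]))
(array([266.59, 193.79]), (55.4, 69.6), array([ 0.5757, -0.0623,  0.036 ]))
d [0.0046, -0.0686, 0.2002] w [0.0, -0.0, -0.0006] rows 4.1
d [0.0, 0.0, 0.0825] w [0.0, 0.0, 0.0] rows 1.6
```

jog_arm(increments=[{"dx":0.0046,"dy":-0.0686,"dz":0.2,"wx":0,"wy":0,"wz":0,"claw":1},{"dx":0.0046,"dy":-0.0686,"dz":0.2,"wx":0,"wy":0,"wz":0,"claw":1},{"dx":0.0046,"dy":-0.0686,"dz":0.2,"wx":0,"wy":0,"wz":0,"claw":1},{"dx":0.0046,"dy":-0.0686,"dz":0.2,"wx":0,"wy":0,"wz":0,"claw":1},{"dx":0.0046,"dy":-0.0686,"dz":0.2,"wx":0,"wy":0,"wz":0,"claw":1},{"dx":0.0046,"dy":-0.0686,"dz":0.24,"wx":0,"wy":0,"wz":0,"claw":1},{"dx":0.0046,"dy":-0.0686,"dz":0.2825,"wx":0,"wy":0,"wz":0,"claw":1},{"dx":0.0046,"dy":-0.0686,"dz":0.2825,"wx":0,"wy":0,"wz":0,"claw":1}])

```text
time: 5.2
tcp_pos: [0.5795, -0.0648, 0.069]
tool_rot: [1.0, -0.0, -0.005, -0.001]
ft_force: [-2.8, 0.1, -0.7]
width: 0.0852
grasp_force: 0.0
```

jog_arm(increments=[{"dx":0,"dy":0,"dz":0,"wx":0,"wy":0,"wz":0,"claw":1},{"dx":0,"dy":0,"dz":0,"wx":0,"wy":0,"wz":0,"claw":0.3},{"dx":0,"dy":0,"dz":0,"wx":0,"wy":0,"wz":0,"claw":0.3},{"dx":0,"dy":0,"dz":0,"wx":0,"wy":0,"wz":0,"claw":0.3},{"dx":0,"dy":0,"dz":0,"wx":0,"wy":0,"wz":0,"claw":0.3},{"dx":0,"dy":0,"dz":0,"wx":0,"wy":0,"wz":0,"claw":0.3}], grip_force=30)

```text
time: 5.7
tcp_pos: [0.5852, -0.0657, 0.0771]
tool_rot: [1.0, 0.0, 0.002, 0.001]
ft_force: [-0.7, -2.2, 6.4]
width: 0.0446
grasp_force: 30.4
```

```bash
python3 - <<'E'
from h import *
o=get_obs(); print(o["time"],o["tcp_pos"],o["ft_force"],o["width"],o["grasp_force"])
p=o["tcp_pos"]
r=R.from_quat(o["tool_rot"])
plan((p+[0,0,.09],r),([.53,.165,p[2]+.09],down(0)),([.53,.165,p[2]-.034],down(0)))
E
```

```text
5.7 [ 0.58521961 -0.06573309  0.07708455] [-0.72189148 -2.18559743  6.370822  ] 0.044643110555412015 30.39984597824514
d [0.0005, 0.0002, -0.1125] w [0.0, 0.0, 0.0] rows 2.2
d [-0.069, -0.2884, -0.0009] w [0.0006, -0.0014, 0.0] rows 5.7
d [0.0, 0.0, 0.155] w [0.0, 0.0, 0.0] rows 3.0
```

jog_arm(increments=[{"dx":0,"dy":0,"dz":-0.05,"wx":0,"wy":0,"wz":0,"claw":0.3},{"dx":0,"dy":0,"dz":-0.1125,"wx":0,"wy":0,"wz":0,"claw":0.3},{"dx":0,"dy":0,"dz":-0.1125,"wx":0,"wy":0,"wz":0,"claw":0.3},{"dx":0,"dy":0,"dz":-0.1125,"wx":0,"wy":0,"wz":0,"claw":0.3},{"dx":0,"dy":0,"dz":-0.1125,"wx":0,"wy":0,"wz":0,"claw":0.3}])

```text
time: 6.12
tcp_pos: [0.5836, -0.0647, 0.1649]
tool_rot: [1.0, -0.0, 0.001, 0.0]
ft_force: [0.0, -0.0, -0.4]
width: 0.0439
grasp_force: 37.4
```

jog_arm(increments=[{"dx":-0.069,"dy":-0.2884,"dz":0,"wx":0,"wy":0,"wz":0,"claw":0.3},{"dx":-0.069,"dy":-0.2884,"dz":0,"wx":0,"wy":0,"wz":0,"claw":0.3},{"dx":-0.069,"dy":-0.2884,"dz":0,"wx":0,"wy":0,"wz":0,"claw":0.3},{"dx":-0.069,"dy":-0.2884,"dz":0,"wx":0,"wy":0,"wz":0,"claw":0.3},{"dx":-0.069,"dy":-0.2884,"dz":0,"wx":0,"wy":0,"wz":0,"claw":0.3},{"dx":-0.069,"dy":-0.2884,"dz":0,"wx":0,"wy":0,"wz":0,"claw":0.3},{"dx":-0.069,"dy":-0.2884,"dz":0,"wx":0,"wy":0,"wz":0,"claw":0.3},{"dx":-0.069,"dy":-0.2884,"dz":0,"wx":0,"wy":0,"wz":0,"claw":0.3}])

```text
time: 6.78
tcp_pos: [0.526, 0.1671, 0.1612]
tool_rot: [1.0, 0.002, -0.002, 0.001]
ft_force: [0.1, -0.2, -1.2]
width: 0.0444
grasp_force: 37.4
```

jog_arm(increments=[{"dx":0,"dy":0,"dz":0.05,"wx":0,"wy":0,"wz":0,"claw":0.3},{"dx":0,"dy":0,"dz":0.1,"wx":0,"wy":0,"wz":0,"claw":0.3},{"dx":0,"dy":0,"dz":0.14,"wx":0,"wy":0,"wz":0,"claw":0.3},{"dx":0,"dy":0,"dz":0.154,"wx":0,"wy":0,"wz":0,"claw":0.3},{"dx":0,"dy":0,"dz":0.154,"wx":0,"wy":0,"wz":0,"claw":0.3},{"dx":0,"dy":0,"dz":0.154,"wx":0,"wy":0,"wz":0,"claw":0.3}])

```text
time: 7.28
tcp_pos: [0.5277, 0.1646, 0.0397]
tool_rot: [1.0, -0.001, -0.001, 0.0]
ft_force: [-0.0, -0.5, -1.2]
width: 0.0443
grasp_force: 40.2
```

jog_arm(increments=[{"dx":0,"dy":0,"dz":0,"wx":0,"wy":0,"wz":0,"claw":1},{"dx":0,"dy":0,"dz":0,"wx":0,"wy":0,"wz":0,"claw":1},{"dx":0,"dy":0,"dz":0,"wx":0,"wy":0,"wz":0,"claw":1},{"dx":0,"dy":0,"dz":0,"wx":0,"wy":0,"wz":0,"claw":1},{"dx":0,"dy":0,"dz":-0.05,"wx":0,"wy":0,"wz":0,"claw":1},{"dx":0,"dy":0,"dz":-0.1,"wx":0,"wy":0,"wz":0,"claw":1},{"dx":0,"dy":0,"dz":-0.15,"wx":0,"wy":0,"wz":0,"claw":1},{"dx":0,"dy":0,"dz":-0.2,"wx":0,"wy":0,"wz":0,"claw":1}])

```text
time: 7.95
tcp_pos: [0.5277, 0.1658, 0.2026]
tool_rot: [1.0, 0.0, -0.0, 0.0]
ft_force: [0.5, 0.7, 0.1]
width: 0.0855
grasp_force: 0.0
```

jog_arm(increments=[{"dx":0.115,"dy":0.356,"dz":-0.075,"wx":0,"wy":0,"wz":0,"claw":1},{"dx":0.115,"dy":0.356,"dz":-0.075,"wx":0,"wy":0,"wz":0,"claw":1},{"dx":0.115,"dy":0.356,"dz":-0.075,"wx":0,"wy":0,"wz":0,"claw":1},{"dx":0.115,"dy":0.356,"dz":-0.075,"wx":0,"wy":0,"wz":0,"claw":1},{"dx":0.115,"dy":0.356,"dz":-0.075,"wx":0,"wy":0,"wz":0,"claw":1},{"dx":0.115,"dy":0.356,"dz":-0.075,"wx":0,"wy":0,"wz":0,"claw":1},{"dx":0.115,"dy":0.356,"dz":-0.075,"wx":0,"wy":0,"wz":0,"claw":1},{"dx":0.115,"dy":0.356,"dz":-0.075,"wx":0,"wy":0,"wz":0,"claw":1}])

```text
time: 8.62
tcp_pos: [0.6214, -0.1239, 0.2625]
tool_rot: [1.0, -0.002, 0.001, 0.001]
ft_force: [-0.6, 1.0, 0.4]
width: 0.0855
grasp_force: 0.0
```

jog_arm(increments=[{"dx":0,"dy":0,"dz":0,"wx":0,"wy":0,"wz":0,"claw":1},{"dx":0,"dy":0,"dz":0,"wx":0,"wy":0,"wz":0,"claw":1}])

```text
time: 8.78
tcp_pos: [0.6201, -0.1191, 0.2607]
tool_rot: [1.0, -0.001, -0.0, -0.0]
ft_force: [-0.1, 0.2, -1.1]
width: 0.0852
grasp_force: 0.0
```

```bash
python3 look.py w3 hub_shoulder index_cog collar_1 bore_violet bore_amber bore_green squeeze; python3 -c "
from h import *
t=capture('scene'); save(t,'s1'); print([(m['centre'],m['confidence']) for m in mark_of(t,'dust_cap')], proj(t,[.528,.165,0]),proj(t,[.528,.165,.1]))"
```

```text
[ 0.62006187 -0.11906584  0.26066158] [-0.27  0.07  1.66  0.    1.41  1.3 ]
hub_shoulder [([264.7, 232.4], 0.84, [0.5852, -0.0676, 0.036])]
index_cog [([455.5, 264.6], 0.75, [0.5376, -0.2634, 0.0])]
collar_1 [([411.8, 192.8], 0.72, [0.615, -0.2114, 0.0]), ([414.1, 330.1], 0.57, [0.4583, -0.2253, 0.0])]
bore_violet [([138.8, 202.4], 0.79, [0.6204, 0.0349, 0.062])]
bore_amber [([140.6, 258.2], 0.59, [0.5694, 0.0406, 0.062])]
bore_green [([141.5, 305.8], 0.86, [0.522, 0.0464, 0.062]), ([458.5, 265.7], 0.53, [0.5619, -0.2439, 0.062]), ([50.7, 272.5], 0.21, [0.5556, 0.1237, 0.062])]
squeeze [([263.0, 378.6], 0.84, [0.4357, -0.0617, 0.055])]
[([288.8, 281.9], 0.65)] [287.88346392 283.75139926] [285.52048222 245.95857036]
```

View pics/w3.png

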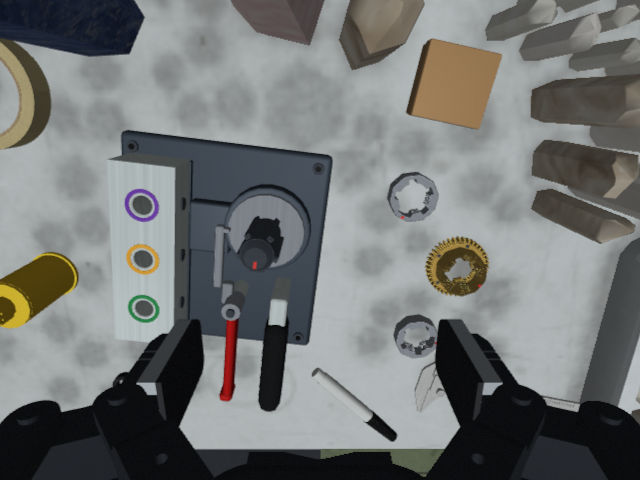

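The view shows the cap standing at the left (60,275), the hub with its red mark at (254,266), the cog at (457,266) with its red mark at (480,285), and the collars at (413,196) and (416,336). I go closer to the cog, view it at two yaws, and get the camera bias from the difference.

```bash
python3 - <<'E'
from h import *
plan(([.535,-.262,.12],down(0)),([.535,-.262,.12],down(-.79)),([.535,-.262,.12],down(-1.57)))
s=cv2.imread("pics/s1.png"); cv2.imwrite("pics/s1c.png",cv2.resize(s[180:290,290:490],None,fx=4,fy=4,interpolation=cv2.INTER_CUBIC))
E
```

```text
d [-0.1066, 0.1795, 0.1761] w [-0.0, -0.0, 0.0002] rows 5.2
d [0.0, 0.0, 0.0] w [0.0, 0.0, 0.2515] rows 6.3
d [0.0, 0.0, 0.0] w [0.0, 0.0, 0.2483] rows 6.2
```

View pics/s1c.png

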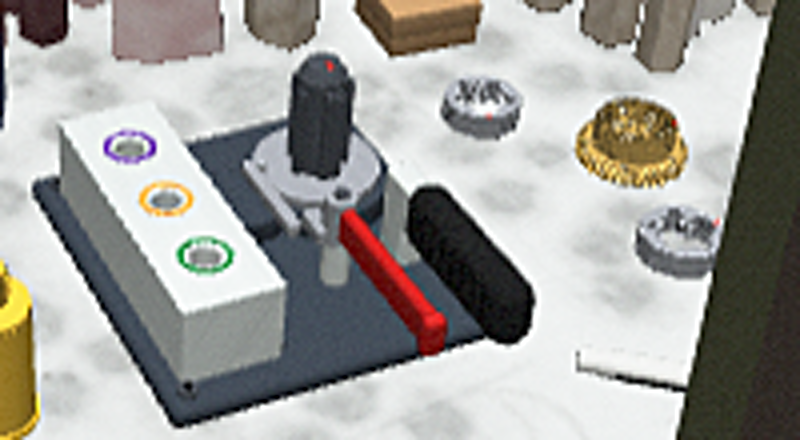

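The crop shows the pawl lying low beside the shoulder, the trigger and grip to its front right, and nothing behind or to the right of the hub.

jog_arm(increments=[{"dx":-0.1066,"dy":0.1795,"dz":0.176,"wx":0,"wy":0,"wz":0,"claw":1},{"dx":-0.1066,"dy":0.1795,"dz":0.176,"wx":0,"wy":0,"wz":0,"claw":1},{"dx":-0.1066,"dy":0.1795,"dz":0.176,"wx":0,"wy":0,"wz":0,"claw":1},{"dx":-0.1066,"dy":0.1795,"dz":0.176,"wx":0,"wy":0,"wz":0,"claw":1},{"dx":-0.1066,"dy":0.1795,"dz":0.176,"wx":0,"wy":0,"wz":0,"claw":1},{"dx":-0.1066,"dy":0.1795,"dz":0.176,"wx":0,"wy":0,"wz":0,"claw":1},{"dx":-0.1066,"dy":0.1795,"dz":0.176,"wx":0,"wy":0,"wz":0,"claw":1},{"dx":-0.1066,"dy":0.1795,"dz":0.176,"wx":0,"wy":0,"wz":0,"claw":1}])

```text
time: 9.95
tcp_pos: [0.5352, -0.2625, 0.1204]
tool_rot: [1.0, -0.001, 0.0, -0.0]
ft_force: [-0.4, -0.6, 0.8]
width: 0.0854
grasp_force: 0.0
```

```bash
python3 look.py w4 index_cog; python3 - <<'E'
from h import *
import pickle
c=pickle.load(open("pics/w4.pkl","rb")); o=get_obs(); print(o["joint_vel"].round(3))
print("boss rim+disc yellow", blob(c,(200,120,440,360),(15,90,60),(30,255,255),.010))
print("red", blob(c,(200,120,440,360),(0,170,120),(6,255,255),.026), blob(c,(200,120,440,360),(172,170,100),(180,255,255),.026))
c=pickle.load(open("pics/w3.pkl","rb"))
for n,p,z in (("lever top",(218,230),.045),("lever bot",(222,285),.045),("pivot",(232,312),.06),("white far",(283,275),.06),("white far2",(288,300),.06)): 
    d=atz(c,p,z)[:2]-[.585,-.0676]; y=-.1207; print(n,(np.array([[np.cos(y),np.sin(y)],[-np.sin(y),np.cos(y)]])@d).round(3))
E
```

```text
[ 0.53515557 -0.26249714  0.12041144] [-0.55  0.1   1.87  0.    1.17  1.03]
index_cog [([321.7, 229.9], 0.57, [0.5355, -0.264, 0.0])]
[ 0.01  -0.006 -0.008 -0.003 -0.002 -0.003]
boss rim+disc yellow (array([319.87, 228.52]), (95.6, 97.0), array([ 0.5396, -0.2627,  0.01  ]))
red (array([271.77, 237.7 ]), (146.4, 233.9), array([ 0.5387, -0.2334,  0.026 ])) None
lever top [0.    0.042]
lever bot [-0.055  0.036]
pivot [-0.074  0.022]
white far [-0.03  -0.022]
white far2 [-0.055 -0.029]
```

View pics/w4.png

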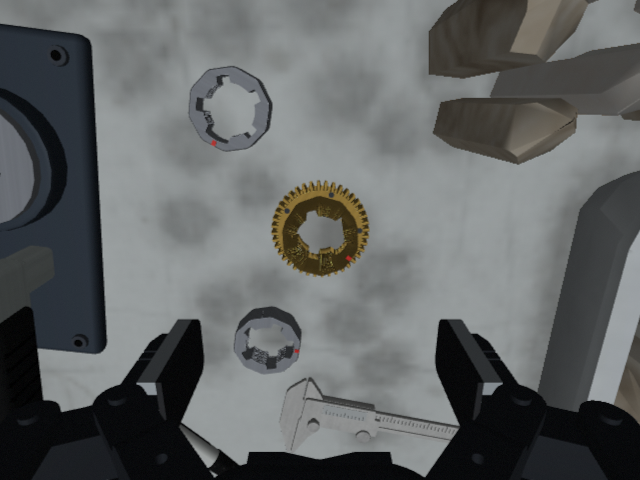

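jog_arm(increments=[{"dx":0,"dy":0,"dz":0,"wx":0,"wy":0,"wz":0.25,"claw":1},{"dx":0,"dy":0,"dz":0,"wx":0,"wy":0,"wz":0.25,"claw":1},{"dx":0,"dy":0,"dz":0,"wx":0,"wy":0,"wz":0.25,"claw":1},{"dx":0,"dy":0,"dz":0,"wx":0,"wy":0,"wz":0.25,"claw":1},{"dx":0,"dy":0,"dz":0,"wx":0,"wy":0,"wz":0.25,"claw":1},{"dx":0,"dy":0,"dz":0,"wx":0,"wy":0,"wz":0.25,"claw":1},{"dx":0,"dy":0,"dz":0,"wx":0,"wy":0,"wz":0.25,"claw":1},{"dx":0,"dy":0,"dz":0,"wx":0,"wy":0,"wz":0.25,"claw":1}])

```text
time: 10.72
tcp_pos: [0.5368, -0.2618, 0.1224]
tool_rot: [0.924, -0.382, 0.002, 0.0]
ft_force: [1.0, -0.1, 1.0]
width: 0.0851
grasp_force: 0.0
```

jog_arm(increments=[{"dx":0,"dy":0,"dz":0,"wx":0,"wy":0,"wz":0.25,"claw":1},{"dx":0,"dy":0,"dz":0,"wx":0,"wy":0,"wz":0.25,"claw":1},{"dx":0,"dy":0,"dz":0,"wx":0,"wy":0,"wz":0.25,"claw":1},{"dx":0,"dy":0,"dz":0,"wx":0,"wy":0,"wz":0.25,"claw":1},{"dx":0,"dy":0,"dz":0,"wx":0,"wy":0,"wz":0.25,"claw":1},{"dx":0,"dy":0,"dz":0,"wx":0,"wy":0,"wz":0.25,"claw":1},{"dx":0,"dy":0,"dz":0,"wx":0,"wy":0,"wz":0.25,"claw":1},{"dx":0,"dy":0,"dz":0,"wx":0,"wy":0,"wz":0.25,"claw":1}])

```text
time: 11.38
tcp_pos: [0.5362, -0.262, 0.1216]
tool_rot: [0.708, -0.706, 0.001, -0.0]
ft_force: [-0.0, 0.8, 0.7]
width: 0.0852
grasp_force: 0.0
```

```bash
python3 look.py w5 index_cog; python3 - <<'E'
from h import *
import pickle
c=pickle.load(open("pics/w5.pkl","rb")); o=get_obs(); print(o["joint_vel"].round(3))
print("boss rim+disc yellow", blob(c,(200,120,440,360),(15,90,60),(30,255,255),.010))
print("red", blob(c,(200,120,440,360),(0,170,120),(6,255,255),.026), blob(c,(200,120,440,360),(172,170,100),(180,255,255),.026))
E
```

```text
[ 0.53620357 -0.26203361  0.12163516] [-0.54  0.1   1.87  0.    1.17  2.59]
index_cog [([319.7, 228.6], 0.65, [0.5359, -0.263, 0.0])]
[-0.005  0.005  0.005  0.    -0.001  0.006]
boss rim+disc yellow (array([317.8 , 229.83]), (95.3, 96.3), array([ 0.5371, -0.2652,  0.01  ]))
red (array([286.54, 267.31]), (14.8, 154.4), array([ 0.5566, -0.2455,  0.026 ])) None
```

The view shows the cog centre at (320,229) with its red mark at (350,260), collar 2's top at (230,108) with its mark at (214,143), and collar 1's top at (270,345) with its mark at (296,352). A flat caliper lies below. I squeeze the cog twice along different flats, which centres it exactly.

```bash
cat >> h.py <<'E'
def red(c,near,z,rad=45):
    "red mark centroid near a pixel"
    f=c["frame"].astype(int); m=(f[...,0]>110)&(f[...,1]<.45*f[...,0])&(f[...,2]<.45*f[...,0])
    v,u=np.nonzero(m); k=np.hypot(u-near[0],v-near[1])<rad
    if not k.any(): return None
    p=np.array([u[k].mean(),v[k].mean()]); return p.round(1),int(k.sum()),atz(c,p,z).round(4)
E
python3 - <<'E'
from h import *
import pickle
c=pickle.load(open("pics/w4.pkl","rb")); d=pickle.load(open("pics/w5.pkl","rb"))
for n,p,z in (("cog",(350,260),.026),("c2",(214,143),.016),("c1",(296,352),.016)): print(n,red(c,p,z,15))
print("cog5",red(d,proj(d,[.523,-.279,.026]),.026,30))
for nm,im,cen in (("4",c,(.5381,-.2627)),("5",d,(.5371,-.2637))):
    r=red(im,proj(im,[.523,-.279,.026]),.026,30)[2][:2]-cen; print(nm,np.degrees(np.arctan2(r[1],r[0])).round(1),np.hypot(*r).round(4))
a=np.radians(-75.6);b=np.radians(-3.6); p=[.5371,-.2627]
plan((p+[.07],down(a)),(p+[.010],down(a)),(p+[.010],down(b)))
E
```

```text
cog (array([348.3, 257.8]), 20, array([ 0.5256, -0.2803,  0.026 ]))
c2 (array([213.3, 142.8]), 16, array([ 0.5943, -0.2001,  0.016 ]))
c1 (array([296.5, 350.8]), 10, array([ 0.452 , -0.2464,  0.016 ]))
cog5 (array([337.4, 213.6]), 23, array([ 0.5253, -0.2805,  0.026 ]))
4 -125.4 0.0216
5 -125.1 0.0205
d [0.0007, -0.0015, 0.064] w [-0.0005, -0.0003, -0.0791] rows 2.0
d [0.0, 0.0, 0.075] w [0.0, 0.0, 0.0] rows 1.4
d [0.0, 0.0, 0.0] w [0.0, 0.0, -0.4] rows 10.1
```

jog_arm(increments=[{"dx":0.0007,"dy":-0.0015,"dz":0.064,"wx":0,"wy":0,"wz":-0.104,"claw":0.85},{"dx":0.0007,"dy":-0.0015,"dz":0.064,"wx":0,"wy":0,"wz":-0.104,"claw":0.85},{"dx":0.0007,"dy":-0.0015,"dz":0.064,"wx":0,"wy":0,"wz":-0.104,"claw":0.85},{"dx":0.0007,"dy":-0.0015,"dz":0.11,"wx":0,"wy":0,"wz":-0.104,"claw":0.85},{"dx":0.0007,"dy":-0.0015,"dz":0.139,"wx":0,"wy":0,"wz":-0.104,"claw":0.85},{"dx":0.0007,"dy":-0.0015,"dz":0.139,"wx":0,"wy":0,"wz":-0.104,"claw":0.85},{"dx":0.0007,"dy":-0.0015,"dz":0.139,"wx":0,"wy":0,"wz":-0.104,"claw":0.85},{"dx":0.0007,"dy":-0.0015,"dz":0.139,"wx":0,"wy":0,"wz":-0.104,"claw":0.85}], grip_force=20)

```text
time: 12.15
tcp_pos: [0.5373, -0.2635, 0.0105]
tool_rot: [0.813, -0.582, 0.001, -0.0]
ft_force: [0.1, 0.0, 0.5]
width: 0.0726
grasp_force: 0.0
```

jog_arm(increments=[{"dx":0,"dy":0,"dz":0,"wx":0,"wy":0,"wz":0,"claw":0.45},{"dx":0,"dy":0,"dz":0,"wx":0,"wy":0,"wz":0,"claw":0.45},{"dx":0,"dy":0,"dz":0,"wx":0,"wy":0,"wz":0,"claw":0.45},{"dx":0,"dy":0,"dz":0,"wx":0,"wy":0,"wz":0,"claw":0.45},{"dx":0,"dy":0,"dz":0,"wx":0,"wy":0,"wz":0,"claw":0.45},{"dx":0,"dy":0,"dz":0,"wx":0,"wy":0,"wz":0,"claw":0.45}])

```text
time: 12.65
tcp_pos: [0.5376, -0.2638, 0.0112]
tool_rot: [0.813, -0.583, 0.002, -0.0]
ft_force: [-0.1, 0.6, 5.9]
width: 0.0453
grasp_force: 21.1
```

```bash
python3 - <<'E'
from h import *
o=get_obs(); print(o["time"],o["tcp_pos"],o["ft_force"].round(1),o["width"],o["grasp_force"],np.degrees(R.from_quat(o["tool_rot"]).as_matrix()[:2,0]@[1,0]))
E
```

```text
12.65 [ 0.53760347 -0.26383691  0.01121818] [-0.1  0.6  5.9] 0.04531953631671434 21.058019197080284 18.391044400007104
```

jog_arm(increments=[{"dx":0,"dy":0,"dz":0,"wx":0,"wy":0,"wz":0,"claw":0.85},{"dx":0,"dy":0,"dz":0,"wx":0,"wy":0,"wz":0,"claw":0.85},{"dx":0,"dy":0,"dz":-0.003,"wx":0,"wy":0,"wz":0,"claw":0.85},{"dx":0,"dy":0,"dz":-0.003,"wx":0,"wy":0,"wz":-0.2,"claw":0.85},{"dx":0,"dy":0,"dz":-0.003,"wx":0,"wy":0,"wz":-0.2,"claw":0.85},{"dx":0,"dy":0,"dz":-0.003,"wx":0,"wy":0,"wz":-0.2,"claw":0.85},{"dx":0,"dy":0,"dz":-0.003,"wx":0,"wy":0,"wz":-0.2,"claw":0.85},{"dx":0,"dy":0,"dz":-0.003,"wx":0,"wy":0,"wz":-0.2,"claw":0.85}])

```text
time: 13.32
tcp_pos: [0.5358, -0.2629, 0.0111]
tool_rot: [0.953, -0.302, -0.0, -0.0]
ft_force: [-0.2, 0.1, 0.7]
width: 0.0727
grasp_force: 0.0
```

jog_arm(increments=[{"dx":0,"dy":0,"dz":0,"wx":0,"wy":0,"wz":-0.2,"claw":0.85},{"dx":0,"dy":0,"dz":0,"wx":0,"wy":0,"wz":-0.2,"claw":0.85},{"dx":0,"dy":0,"dz":0,"wx":0,"wy":0,"wz":-0.2,"claw":0.85},{"dx":0,"dy":0,"dz":0,"wx":0,"wy":0,"wz":-0.2,"claw":0.85},{"dx":0,"dy":0,"dz":0,"wx":0,"wy":0,"wz":-0.2,"claw":0.85},{"dx":0,"dy":0,"dz":0,"wx":0,"wy":0,"wz":-0.2,"claw":0.85},{"dx":0,"dy":0,"dz":0,"wx":0,"wy":0,"wz":-0.2,"claw":0.85}])

```text
time: 13.9
tcp_pos: [0.5359, -0.2629, 0.0112]
tool_rot: [1.0, 0.003, -0.0, -0.0]
ft_force: [-0.5, -0.0, 0.0]
width: 0.0725
grasp_force: 0.0
```

jog_arm(increments=[{"dx":0,"dy":0,"dz":0,"wx":0,"wy":0,"wz":0,"claw":0.4},{"dx":0,"dy":0,"dz":0,"wx":0,"wy":0,"wz":0,"claw":0.4},{"dx":0,"dy":0,"dz":0,"wx":0,"wy":0,"wz":0,"claw":0.4},{"dx":0,"dy":0,"dz":0,"wx":0,"wy":0,"wz":0,"claw":0.4},{"dx":0,"dy":0,"dz":0,"wx":0,"wy":0,"wz":0,"claw":0.4},{"dx":0,"dy":0,"dz":0,"wx":0,"wy":0,"wz":0,"claw":0.4}], grip_force=60)

```text
time: 14.4
tcp_pos: [0.5365, -0.2632, 0.0118]
tool_rot: [1.0, 0.004, 0.0, 0.0]
ft_force: [0.4, 0.6, 2.6]
width: 0.0441
grasp_force: 61.6
```

jog_arm(increments=[{"dx":0,"dy":0,"dz":-0.05,"wx":0,"wy":0,"wz":0,"claw":0.4},{"dx":0,"dy":0,"dz":-0.1,"wx":0,"wy":0,"wz":0,"claw":0.4},{"dx":0,"dy":0,"dz":-0.15,"wx":0,"wy":0,"wz":0,"claw":0.4},{"dx":0,"dy":0,"dz":-0.2,"wx":0,"wy":0,"wz":0,"claw":0.4},{"dx":0,"dy":0,"dz":-0.25,"wx":0,"wy":0,"wz":0,"claw":0.4},{"dx":0,"dy":0,"dz":-0.25,"wx":0,"wy":0,"wz":0,"claw":0.4},{"dx":0,"dy":0,"dz":-0.25,"wx":0,"wy":0,"wz":0,"claw":0.4}])

```text
time: 14.98
tcp_pos: [0.5374, -0.2638, 0.2146]
tool_rot: [1.0, 0.004, 0.003, 0.002]
ft_force: [-0.3, -0.0, -2.0]
width: 0.0442
grasp_force: 62.2
```

```bash
cat > st.py <<'E'
from h import *
o=get_obs(); M=R.from_quat(o["tool_rot"]).as_matrix(); print("t",o["time"].round(2),"p",o["tcp_pos"].round(4),"yaw",np.degrees(np.arctan2(M[1,0],M[0,0])).round(2),"F",o["ft_force"].round(1),"w",o["width"].round(4),"g",o["grasp_force"].round(1))
E
python3 st.py; python3 - <<'E'
from h import *
r=np.radians(-60.9); plan(([.66,-.10,.27],down(np.radians(0))),([.585,-.0676,.17],down(r)))
E
```

```text
d [0.1554, -0.2032, -0.0691] w [0.001, -0.0016, 0.0029] rows 5.1
d [-0.0938, -0.0405, 0.125] w [0.0, 0.0, 0.3383] rows 8.5Traceback (most recent call last):
  File "st.py", line 2, in <module>
    o=get_obs(); M=R.from_quat(o["tool_rot"]).as_matrix(); print("t",o["time"].round(2),"p",o["tcp_pos"].round(4),"yaw",np.degrees(np.arctan2(M[1,0],M[0,0])).round(2),"F",o["ft_force"].round(1),"w",o["width"].round(4),"g",o["grasp_force"].round(1))
                                                                     ^^^^^^^^^^^^^^^
AttributeError: 'float' object has no attribute 'round'
```

jog_arm(increments=[{"dx":0.06,"dy":-0.245,"dz":0,"wx":0,"wy":0,"wz":0,"claw":0.4},{"dx":0.06,"dy":-0.245,"dz":0,"wx":0,"wy":0,"wz":0,"claw":0.4},{"dx":0.06,"dy":-0.245,"dz":0,"wx":0,"wy":0,"wz":0,"claw":0.4},{"dx":0.06,"dy":-0.245,"dz":0,"wx":0,"wy":0,"wz":0,"claw":0.4},{"dx":0.06,"dy":-0.245,"dz":0,"wx":0,"wy":0,"wz":0,"claw":0.4},{"dx":0.06,"dy":-0.245,"dz":0,"wx":0,"wy":0,"wz":0,"claw":0.4},{"dx":0.06,"dy":-0.245,"dz":0,"wx":0,"wy":0,"wz":0,"claw":0.4},{"dx":0.06,"dy":-0.245,"dz":0,"wx":0,"wy":0,"wz":0,"claw":0.4}])

```text
time: 15.65
tcp_pos: [0.5811, -0.0665, 0.2087]
tool_rot: [1.0, 0.005, -0.002, -0.0]
ft_force: [-0.1, -0.5, -0.7]
width: 0.0445
grasp_force: 62.4
```

```bash
sed -i 's/o\["time"\].round(2)/round(float(o["time"]),2)/; s/o=get_obs();/o={k:np.asarray(v) for k,v in get_obs().items()};/' st.py; python3 st.py; python3 look.py w6 hub_shoulder bore_violet bore_amber bore_green
```

```text
t 15.65 p [ 0.5811 -0.0665  0.2087] yaw 0.55 F [-0.1 -0.5 -0.7] w 0.0445 g 62.4
[ 0.58110433 -0.06651628  0.20874614] [-0.21 -0.    1.82 -0.    1.33  1.36]
hub_shoulder [([319.5, 205.1], 0.85, [0.5848, -0.0666, 0.036])]
bore_violet [([175.4, 165.1], 0.78, [0.6192, 0.0348, 0.062])]
bore_amber [([173.1, 235.9], 0.66, [0.5668, 0.0419, 0.062]), ([321.7, 305.2], 0.37, [0.5103, -0.0691, 0.062])]
bore_green [([174.7, 294.8], 0.7, [0.5183, 0.0458, 0.062])]
```

jog_arm(increments=[{"dx":0,"dy":0,"dz":0,"wx":0,"wy":0,"wz":0.3,"claw":0.4},{"dx":0,"dy":0,"dz":0,"wx":0,"wy":0,"wz":0.3,"claw":0.4},{"dx":0,"dy":0,"dz":0,"wx":0,"wy":0,"wz":0.3,"claw":0.4},{"dx":0,"dy":0,"dz":0,"wx":0,"wy":0,"wz":0.3,"claw":0.4},{"dx":0,"dy":0,"dz":0,"wx":0,"wy":0,"wz":0.3,"claw":0.4},{"dx":0,"dy":0,"dz":0,"wx":0,"wy":0,"wz":0.3,"claw":0.4},{"dx":0,"dy":0,"dz":0,"wx":0,"wy":0,"wz":0.3,"claw":0.4},{"dx":0,"dy":0,"dz":0,"wx":0,"wy":0,"wz":0.3,"claw":0.4}])

```text
time: 16.57
tcp_pos: [0.5822, -0.0675, 0.2114]
tool_rot: [0.892, -0.453, 0.0, -0.0]
ft_force: [0.3, -0.5, -1.3]
width: 0.0442
grasp_force: 62.4
```

jog_arm(increments=[{"dx":0,"dy":0,"dz":0,"wx":0,"wy":0,"wz":0.04,"claw":0.4},{"dx":0,"dy":0,"dz":0,"wx":0,"wy":0,"wz":0.04,"claw":0.4},{"dx":0,"dy":0,"dz":0,"wx":0,"wy":0,"wz":0.04,"claw":0.4},{"dx":0,"dy":0,"dz":0,"wx":0,"wy":0,"wz":0.04,"claw":0.4}])

```text
time: 16.9
tcp_pos: [0.5823, -0.067, 0.2114]
tool_rot: [0.864, -0.504, 0.0, -0.0]
ft_force: [-0.6, 0.1, -1.3]
width: 0.0443
grasp_force: 62.4
```

```bash
python3 st.py; python3 look.py w7 hub_shoulder bore_violet bore_amber bore_green; python3 -c "
import cv2,numpy as np
a=cv2.imread('pics/w6.png');b=cv2.imread('pics/w7.png')
cv2.imwrite('pics/w67.png',np.hstack([a[120:480,140:540],b[120:480,140:540]]))"
```

```text
t 16.9 p [ 0.5823 -0.067   0.2114] yaw -60.57 F [-0.6  0.1 -1.3] w 0.0443 g 62.4
[ 0.58227537 -0.06703556  0.21135407] [-0.21 -0.    1.82  0.    1.33  2.42]
hub_shoulder [([314.5, 209.3], 0.85, [0.5856, -0.0655, 0.036])]
bore_violet [([218.3, 301.5], 0.79, [0.6182, 0.0315, 0.062]), ([322.8, 304.7], 0.31, [0.5448, -0.0067, 0.062])]
bore_amber []
bore_green []
```

View pics/w67.png

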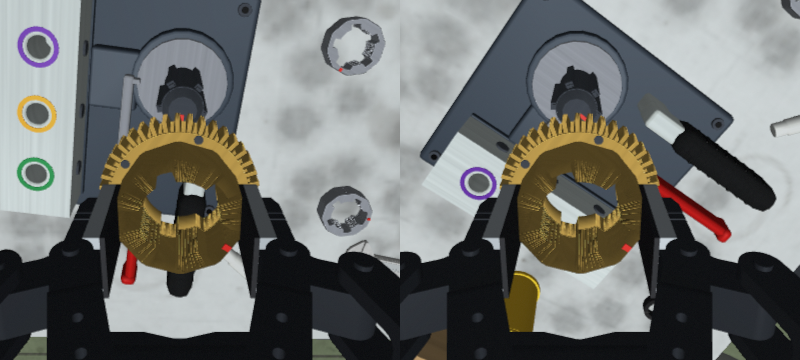

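The view shows the bright shoulder disc just above the held cog, centred near (323,198) at yaw 0 and (317,202) at yaw -61. I fit circles to it from both yaws.

```bash
cat >> h.py <<'E'
def disc(c,guess,z,r,angs,thr=None):
    "radial bright->dark scan in world plane z about guess; circle fit"
    from scipy.optimize import least_squares
    g=cv2.GaussianBlur(cv2.cvtColor(c["frame"],cv2.COLOR_RGB2GRAY),(3,3),0).astype(np.float32); P=[]
    for a in np.radians(angs):
        rr=np.arange(r-.012,r+.012,.0003); w=np.array([[guess[0]+q*np.cos(a),guess[1]+q*np.sin(a),z] for q in rr])
        px=np.array([proj(c,x) for x in w]).astype(np.float32)
        v=cv2.remap(g,px[:,0],px[:,1],cv2.INTER_LINEAR).ravel(); d=np.diff(cv2.GaussianBlur(v.reshape(-1,1),(1,7),0).ravel())
        k=np.argmin(d); 
        if d[k]<-1.5: P.append(w[k,:2])
    P=np.array(P); f=lambda q:np.hypot(P[:,0]-q[0],P[:,1]-q[1])-q[2]
    s=least_squares(f,[*guess[:2],r],loss="soft_l1",f_scale=.0005); return s.x.round(4),len(P),np.median(abs(f(s.x))).round(5)
E
python3 - <<'E'
from h import *
import pickle
for n,yaw in (("w6",.55),("w7",-60.6),("w3",0)):
    c=pickle.load(open(f"pics/{n}.pkl","rb"))
    angs=np.arange(yaw-95,yaw+96,5)
    for r in (.034,.040): print(n,disc(c,(.585,-.067),.036,r,angs))
    if n=="w6":
        print(blob(c,(150,140,205,190),(120,70,60),(150,255,255),.062),blob(c,(150,212,205,262),(10,90,80),(30,255,255),.062),blob(c,(150,270,205,320),(45,90,60),(85,255,255),.062))
    if n=="w7": print(blob(c,(195,280,245,330),(120,70,60),(150,255,255),.062))
    print("red nose",red(c,proj(c,[.574,-.066,.1]),.098,25))
E
```

```text
w6 (array([ 0.5851, -0.0682,  0.0355]), 39, np.float64(9e-05))
w6 (array([ 0.5848, -0.0681,  0.0357]), 39, np.float64(0.00012))
(array([177.64, 166.61]), (38.7, 43.4), array([0.6182, 0.0333, 0.062 ])) (array([176.24, 233.54]), (35.5, 40.3), array([0.5687, 0.0394, 0.062 ])) (array([175.16, 293.65]), (31.8, 37.3), array([0.5193, 0.0453, 0.062 ]))
red nose (array([321.7, 237. ]), 19, array([ 0.5792, -0.068 ,  0.098 ]))
w7 (array([ 0.5853, -0.0684,  0.0353]), 39, np.float64(9e-05))
w7 (array([ 0.5853, -0.0684,  0.0353]), 39, np.float64(9e-05))
(array([217.84, 303.11]), (32.2, 36.6), array([0.6179, 0.033 , 0.062 ]))
red nose (array([322.8, 237.2]), 26, array([ 0.5788, -0.066 ,  0.098 ]))
w3 (array([ 0.5855, -0.0684,  0.0353]), 39, np.float64(0.00011))
w3 (array([ 0.5853, -0.0684,  0.0354]), 39, np.float64(0.00011))
red nose (array([254.2, 264.8]), 24, array([ 0.5778, -0.0667,  0.098 ]))
```

```bash
python3 - <<'E'
from h import *
import pickle
T=dict(w2=(0.58221012,-0.11574399,0.30042156),w3=(0.62006187,-0.11906584,0.26066158),w4=(0.53515557,-0.26249714,0.12041144),w5=(0.53620357,-0.26203361,0.12163516),w6=(0.58110433,-0.06651628,0.20874614),w7=(0.58227537,-0.06703556,0.21135407))
Q=R.from_rotvec([2.044,2.044,.336])
for n,p in T.items():
    c=pickle.load(open(f"pics/{n}.pkl","rb")); r=R.from_quat(c["orientation"])*Q.inv()
    print(n,r.inv().apply(c["xyz"]-np.array(p)).round(4), np.degrees(np.arctan2(*r.as_matrix()[[1,0],0])).round(2))
for i in range(4):
    o=get_obs(); c=capture("wrist"); r=R.from_quat(c["orientation"])*Q.inv(); print(o["tcp_pos"].round(4),c["xyz"].round(4),(c["xyz"]-r.apply([.083,0,-.1415])).round(4))
r=down(np.radians(-60.95)); plan(([.5852,-.0683,.115],r),([.5852,-.0683,.0475],r))
E
```

```text
w2 [ 0.0826 -0.0004 -0.1417] 0.28
w3 [ 0.0826 -0.0005 -0.1417] -0.06
w4 [ 0.0826 -0.0005 -0.1417] -0.05
w5 [ 8.250e-02  1.000e-04 -1.416e-01] -89.87
w6 [ 0.0826 -0.0004 -0.1417] 0.57
w7 [ 8.240e-02 -1.000e-04 -1.416e-01] -60.56
[ 0.5823 -0.0667  0.2114] [ 0.6226 -0.1384  0.353 ] [ 0.5821 -0.0661  0.2115]
[ 0.5823 -0.0666  0.2113] [ 0.6226 -0.1384  0.353 ] [ 0.5821 -0.0661  0.2115]
[ 0.5823 -0.0666  0.2113] [ 0.6226 -0.1384  0.353 ] [ 0.5821 -0.066   0.2115]
[ 0.5823 -0.0666  0.2113] [ 0.6226 -0.1384  0.353 ] [ 0.5821 -0.066   0.2115]
d [0.0036, -0.0021, 0.1204] w [-0.0, -0.0, 0.0016] rows 2.3
d [0.0, 0.0, 0.0844] w [0.0, 0.0, 0.0] rows 1.6
```

jog_arm(increments=[{"dx":0.0036,"dy":-0.0021,"dz":0.04,"wx":0,"wy":0,"wz":0.0018,"claw":0.4},{"dx":0.0036,"dy":-0.0021,"dz":0.08,"wx":0,"wy":0,"wz":0.0018,"claw":0.4},{"dx":0.0036,"dy":-0.0021,"dz":0.108,"wx":0,"wy":0,"wz":0.0018,"claw":0.4},{"dx":0.0036,"dy":-0.0021,"dz":0.108,"wx":0,"wy":0,"wz":0.0018,"claw":0.4},{"dx":0.0036,"dy":-0.0021,"dz":0.108,"wx":0,"wy":0,"wz":0.0018,"claw":0.4},{"dx":0.0036,"dy":-0.0021,"dz":0.108,"wx":0,"wy":0,"wz":0.0018,"claw":0.4},{"dx":0.0036,"dy":-0.0021,"dz":0.108,"wx":0,"wy":0,"wz":0.0018,"claw":0.4}])

```text
time: 17.93
tcp_pos: [0.5869, -0.0686, 0.1277]
tool_rot: [0.862, -0.507, 0.002, -0.001]
ft_force: [0.5, -0.7, -1.5]
width: 0.0444
grasp_force: 62.3
```

```bash
python3 st.py; python3 - <<'E'
from h import *
r=down(np.radians(-60.95)); plan(([.5852,-.0683,.108],r),([.5852,-.0683,.0475],r))
E
```

```text
t 17.93 p [ 0.5869 -0.0686  0.1277] yaw -60.99 F [ 0.5 -0.7 -1.5] w 0.0444 g 62.3
d [-0.0015, 0.0018, 0.0247] w [-0.0011, -0.0009, -0.0002] rows 0.5
d [0.0, 0.0, 0.0756] w [0.0, 0.0, 0.0] rows 1.5
```

jog_arm(increments=[{"dx":0,"dy":0,"dz":0,"wx":0,"wy":0,"wz":0,"claw":0.4},{"dx":0,"dy":0,"dz":0,"wx":0,"wy":0,"wz":0,"claw":0.4},{"dx":0,"dy":0,"dz":0,"wx":0,"wy":0,"wz":0,"claw":0.4},{"dx":0,"dy":0,"dz":0,"wx":0,"wy":0,"wz":0,"claw":0.4},{"dx":0,"dy":0,"dz":0,"wx":0,"wy":0,"wz":0,"claw":0.4},{"dx":0,"dy":0,"dz":0,"wx":0,"wy":0,"wz":0,"claw":0.4}])

```text
time: 18.43
tcp_pos: [0.5852, -0.0683, 0.125]
tool_rot: [0.862, -0.508, 0.0, -0.0]
ft_force: [-0.4, 0.4, -2.3]
width: 0.0441
grasp_force: 62.3
```

```bash
python3 st.py; python3 - <<'E'
from h import *
r=down(np.radians(-60.95)); plan(([.5852,-.0683,.108],r),([.5852,-.0683,.0475],r))
c=capture("wrist"); save(c,"w8"); print(get_obs()["tcp_pos"])
E
```

```text
t 18.43 p [ 0.5852 -0.0683  0.125 ] yaw -61.0 F [-0.4  0.4 -2.3] w 0.0441 g 62.3
d [0.0, -0.0, 0.0212] w [-0.0, -0.0, -0.0003] rows 0.4
d [0.0, 0.0, 0.0756] w [0.0, 0.0, 0.0] rows 1.5
[ 0.58514549 -0.06829511  0.12490647]
```

jog_arm(increments=[{"dx":0,"dy":0,"dz":0.01,"wx":0,"wy":0,"wz":0,"claw":0.4},{"dx":0,"dy":0,"dz":0.02,"wx":0,"wy":0,"wz":0,"claw":0.4},{"dx":0,"dy":0,"dz":0.027,"wx":0,"wy":0,"wz":0,"claw":0.4},{"dx":0,"dy":0,"dz":0.034,"wx":0,"wy":0,"wz":0,"claw":0.4},{"dx":0,"dy":0,"dz":0.041,"wx":0,"wy":0,"wz":0,"claw":0.4},{"dx":0,"dy":0,"dz":0.048,"wx":0,"wy":0,"wz":0,"claw":0.4},{"dx":0,"dy":0,"dz":0.055,"wx":0,"wy":0,"wz":0,"claw":0.4},{"dx":0,"dy":0,"dz":0.055,"wx":0,"wy":0,"wz":0,"claw":0.4}])

```text
time: 19.15
tcp_pos: [0.5849, -0.0676, 0.0794]
tool_rot: [0.862, -0.508, -0.001, -0.0]
ft_force: [2.0, 4.1, -3.7]
width: 0.0441
grasp_force: 62.3
```

jog_arm(increments=[{"dx":0,"dy":0,"dz":0,"wx":0,"wy":0,"wz":0,"claw":0.4},{"dx":0,"dy":0,"dz":0,"wx":0,"wy":0,"wz":0,"claw":0.4}])

```text
time: 19.32
tcp_pos: [0.5849, -0.0676, 0.0796]
tool_rot: [0.862, -0.508, -0.001, -0.0]
ft_force: [2.3, 4.6, -5.2]
width: 0.0443
grasp_force: 62.3
```

jog_arm(increments=[{"dx":0,"dy":0,"dz":0.008,"wx":0,"wy":0,"wz":0,"claw":0.4},{"dx":0,"dy":0,"dz":0.016,"wx":0,"wy":0,"wz":0,"claw":0.4},{"dx":0,"dy":0,"dz":0.024,"wx":0,"wy":0,"wz":0,"claw":0.4},{"dx":0,"dy":0,"dz":0.032,"wx":0,"wy":0,"wz":0,"claw":0.4},{"dx":0,"dy":0,"dz":0.039,"wx":0,"wy":0,"wz":0,"claw":0.4},{"dx":0,"dy":0,"dz":0.039,"wx":0,"wy":0,"wz":0,"claw":0.4},{"dx":0,"dy":0,"dz":0.039,"wx":0,"wy":0,"wz":0,"claw":0.4},{"dx":0,"dy":0,"dz":0.039,"wx":0,"wy":0,"wz":0,"claw":0.4}])

```text
time: 19.98
tcp_pos: [0.585, -0.0676, 0.0483]
tool_rot: [0.862, -0.508, -0.0, -0.0]
ft_force: [3.6, 5.1, -4.1]
width: 0.0441
grasp_force: 62.3
```

jog_arm(increments=[{"dx":0,"dy":0,"dz":0,"wx":0,"wy":0,"wz":0,"claw":0.65},{"dx":0,"dy":0,"dz":0,"wx":0,"wy":0,"wz":0,"claw":0.65},{"dx":0,"dy":0,"dz":0,"wx":0,"wy":0,"wz":0,"claw":0.65},{"dx":0,"dy":0,"dz":-0.03,"wx":0,"wy":0,"wz":0,"claw":0.65},{"dx":0,"dy":0,"dz":-0.08,"wx":0,"wy":0,"wz":0,"claw":0.65},{"dx":0,"dy":0,"dz":-0.13,"wx":0,"wy":0,"wz":0,"claw":0.65},{"dx":0,"dy":0,"dz":-0.15,"wx":0,"wy":0,"wz":0,"claw":0.65},{"dx":0,"dy":0,"dz":-0.15,"wx":0,"wy":0,"wz":0,"claw":0.65}])

```text
time: 20.65
tcp_pos: [0.5886, -0.0696, 0.1768]
tool_rot: [0.862, -0.508, 0.006, -0.001]
ft_force: [0.8, -0.2, 0.6]
width: 0.0555
grasp_force: 0.0
```

```bash
python3 st.py; python3 - <<'E'
from h import *
c=capture("wrist"); save(c,"w9")
r=down(np.radians(-82)); plan(([.617,-.205,.13],r))
E
```

```text
t 20.65 p [ 0.5886 -0.0696  0.1768] yaw -61.01 F [ 0.8 -0.2  0.6] w 0.0555 g 0.0
d [0.1664, 0.0497, 0.0548] w [-0.0017, -0.0013, 0.1166] rows 3.5
```

jog_arm(increments=[{"dx":0.1664,"dy":0.05,"dz":0.0548,"wx":0,"wy":0,"wz":0.1166,"claw":0.8},{"dx":0.1664,"dy":0.05,"dz":0.0548,"wx":0,"wy":0,"wz":0.1166,"claw":0.8},{"dx":0.1664,"dy":0.05,"dz":0.0548,"wx":0,"wy":0,"wz":0.1166,"claw":0.8},{"dx":0.1664,"dy":0.05,"dz":0.0548,"wx":0,"wy":0,"wz":0.1166,"claw":0.8},{"dx":0.1664,"dy":0.05,"dz":0.0548,"wx":0,"wy":0,"wz":0.1166,"claw":0.8},{"dx":0.1664,"dy":0.05,"dz":0.0548,"wx":0,"wy":0,"wz":0.1166,"claw":0.8},{"dx":0.1664,"dy":0.05,"dz":0.0548,"wx":0,"wy":0,"wz":0.1166,"claw":0.8},{"dx":0.1664,"dy":0.05,"dz":0.0548,"wx":0,"wy":0,"wz":0.1166,"claw":0.8}])

```text
time: 21.37
tcp_pos: [0.6144, -0.203, 0.1255]
tool_rot: [0.755, -0.656, -0.0, 0.0]
ft_force: [0.3, 0.7, -0.3]
width: 0.0682
grasp_force: 0.0
```

jog_arm(increments=[{"dx":0,"dy":0,"dz":0,"wx":0,"wy":0,"wz":0,"claw":0.8},{"dx":0,"dy":0,"dz":0,"wx":0,"wy":0,"wz":0,"claw":0.8},{"dx":0,"dy":0,"dz":0,"wx":0,"wy":0,"wz":0,"claw":0.8},{"dx":0,"dy":0,"dz":0,"wx":0,"wy":0,"wz":0,"claw":0.8}])

```text
time: 21.7
tcp_pos: [0.6149, -0.2036, 0.1263]
tool_rot: [0.755, -0.656, 0.0, -0.0]
ft_force: [0.1, -0.5, -0.1]
width: 0.068
grasp_force: 0.0
```

```bash
python3 st.py; python3 look.py w10 collar_1 hub_shoulder index_cog; python3 - <<'E'
from h import *
import pickle
c=pickle.load(open("pics/w10.pkl","rb"))
ms=mark_of(c,"collar_1") if 0 else None
print(red(c,proj(c,[.594,-.2,.016]),.016,40), proj(c,[.6145,-.2112,.016]))
g=cv2.cvtColor(c["frame"],cv2.COLOR_RGB2GRAY); print(disc(c,(.6145,-.2112),.016,.0237,np.arange(0,360,6)))
w9=cv2.imread("pics/w9.png"); cv2.imwrite("pics/v10.png",np.hstack([w9[100:480,140:540],cv2.imread("pics/w10.png")[60:440,120:520]]))
E
```

```text
t 21.7 p [ 0.6149 -0.2036  0.1263] yaw -81.94 F [ 0.1 -0.5 -0.1] w 0.068 g 0.0
[ 0.6149033  -0.2036172   0.12628295] [-0.4   0.2   1.75  0.    1.19  2.6 ]
collar_1 [([554.6, 228.5], 0.88, [0.4551, -0.2258, 0.0])]
hub_shoulder [([331.7, 430.9], 0.89, [0.5863, -0.0663, 0.036])]
index_cog [([334.4, 426.4], 0.71, [0.5786, -0.0372, 0.0])]
(array([349.4, 244.2]), 12, array([ 0.5943, -0.2001,  0.016 ])) [321.27165211 223.99336534]
(array([ 0.6137, -0.2163,  0.0172]), 57, np.float64(0.00137))
```

View pics/v10.png

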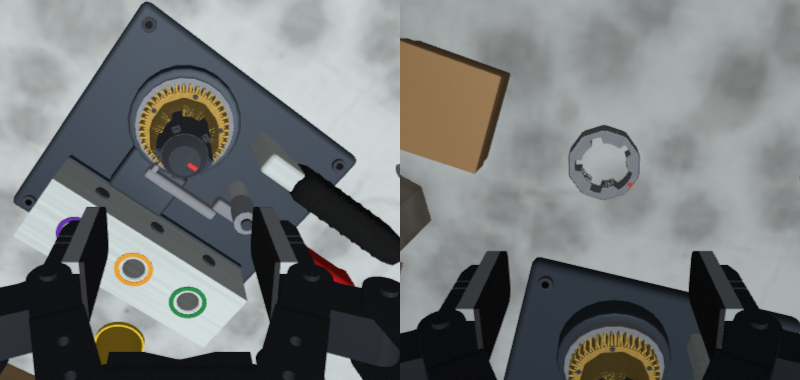

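The left view shows the cog home on the shoulder with the hub nose up through it. The right view shows collar 2's top near (323,227). I squeeze it along two flats.

```bash
python3 - <<'E'
from h import *
a=down(np.radians(-82.8)); plan(([.6145,-.2112,.05],a),([.6145,-.2112,.003],a))
E
```

```text
d [0.0088, 0.0016, 0.095] w [-0.0, -0.0, 0.0046] rows 1.8
d [0.0, 0.0, 0.0588] w [0.0, 0.0, 0.0] rows 1.1
```

jog_arm(increments=[{"dx":0.0088,"dy":0.0016,"dz":0.05,"wx":0,"wy":0,"wz":0.0046,"claw":0.85},{"dx":0.0088,"dy":0.0016,"dz":0.095,"wx":0,"wy":0,"wz":0.0046,"claw":0.85},{"dx":0.0088,"dy":0.0016,"dz":0.095,"wx":0,"wy":0,"wz":0.0046,"claw":0.85},{"dx":0.0088,"dy":0.0016,"dz":0.13,"wx":0,"wy":0,"wz":0.0046,"claw":0.85},{"dx":0.0088,"dy":0.0016,"dz":0.1538,"wx":0,"wy":0,"wz":0.0046,"claw":0.85},{"dx":0.0088,"dy":0.0016,"dz":0.1538,"wx":0,"wy":0,"wz":0.0046,"claw":0.85},{"dx":0.0088,"dy":0.0016,"dz":0.1538,"wx":0,"wy":0,"wz":0.0046,"claw":0.85},{"dx":0.0088,"dy":0.0016,"dz":0.1538,"wx":0,"wy":0,"wz":0.0046,"claw":0.85}], grip_force=20)

```text
time: 22.57
tcp_pos: [0.6158, -0.2118, 0.0051]
tool_rot: [0.75, -0.661, 0.001, -0.0]
ft_force: [-0.2, 0.0, -0.1]
width: 0.0726
grasp_force: 0.0
```

jog_arm(increments=[{"dx":0,"dy":0,"dz":0,"wx":0,"wy":0,"wz":0,"claw":0.4},{"dx":0,"dy":0,"dz":0,"wx":0,"wy":0,"wz":0,"claw":0.4},{"dx":0,"dy":0,"dz":0,"wx":0,"wy":0,"wz":0,"claw":0.4},{"dx":0,"dy":0,"dz":0,"wx":0,"wy":0,"wz":0,"claw":0.4},{"dx":0,"dy":0,"dz":0,"wx":0,"wy":0,"wz":0,"claw":0.4},{"dx":0,"dy":0,"dz":0,"wx":0,"wy":0,"wz":0,"claw":0.4}])

```text
time: 23.07
tcp_pos: [0.6157, -0.2118, 0.0051]
tool_rot: [0.75, -0.661, 0.001, -0.0]
ft_force: [-1.3, 0.8, 7.4]
width: 0.0453
grasp_force: 21.1
```

```bash
python3 st.py
```

```text
t 23.07 p [ 0.6157 -0.2118  0.0051] yaw -82.81 F [-1.3  0.8  7.4] w 0.0453 g 21.1
```

jog_arm(increments=[{"dx":0,"dy":0,"dz":0,"wx":0,"wy":0,"wz":0,"claw":0.85},{"dx":0,"dy":0,"dz":0,"wx":0,"wy":0,"wz":0,"claw":0.85},{"dx":0,"dy":0,"dz":0,"wx":0,"wy":0,"wz":0,"claw":0.85},{"dx":0,"dy":0,"dz":0,"wx":0,"wy":0,"wz":-0.2,"claw":0.85},{"dx":0,"dy":0,"dz":0,"wx":0,"wy":0,"wz":-0.2,"claw":0.85},{"dx":0,"dy":0,"dz":0,"wx":0,"wy":0,"wz":-0.2,"claw":0.85},{"dx":0,"dy":0,"dz":0,"wx":0,"wy":0,"wz":-0.2,"claw":0.85},{"dx":0,"dy":0,"dz":0,"wx":0,"wy":0,"wz":-0.2,"claw":0.85}])

```text
time: 23.73
tcp_pos: [0.6141, -0.2111, 0.0024]
tool_rot: [0.918, -0.396, -0.0, -0.0]
ft_force: [-0.2, -0.4, 0.4]
width: 0.0724
grasp_force: 0.0
```

jog_arm(increments=[{"dx":0,"dy":0,"dz":0,"wx":0,"wy":0,"wz":-0.2,"claw":0.85},{"dx":0,"dy":0,"dz":0,"wx":0,"wy":0,"wz":-0.2,"claw":0.85},{"dx":0,"dy":0,"dz":0,"wx":0,"wy":0,"wz":-0.2,"claw":0.85},{"dx":0,"dy":0,"dz":0,"wx":0,"wy":0,"wz":-0.2,"claw":0.85},{"dx":0,"dy":0,"dz":0,"wx":0,"wy":0,"wz":-0.2,"claw":0.85},{"dx":0,"dy":0,"dz":0,"wx":0,"wy":0,"wz":-0.2,"claw":0.85},{"dx":0,"dy":0,"dz":0,"wx":0,"wy":0,"wz":-0.2,"claw":0.85}])

```text
time: 24.32
tcp_pos: [0.6142, -0.2111, 0.0025]
tool_rot: [0.995, -0.097, -0.0, -0.0]
ft_force: [0.0, -0.7, -0.6]
width: 0.0722
grasp_force: 0.0
```

jog_arm(increments=[{"dx":0,"dy":0,"dz":0,"wx":0,"wy":0,"wz":0,"claw":0.4},{"dx":0,"dy":0,"dz":0,"wx":0,"wy":0,"wz":0,"claw":0.4},{"dx":0,"dy":0,"dz":0,"wx":0,"wy":0,"wz":0,"claw":0.4},{"dx":0,"dy":0,"dz":0,"wx":0,"wy":0,"wz":0,"claw":0.4},{"dx":0,"dy":0,"dz":0,"wx":0,"wy":0,"wz":0,"claw":0.4},{"dx":0,"dy":0,"dz":0,"wx":0,"wy":0,"wz":0,"claw":0.4}], grip_force=50)

```text
time: 24.82
tcp_pos: [0.6147, -0.2114, 0.0031]
tool_rot: [0.995, -0.096, 0.0, 0.0]
ft_force: [-0.4, -0.1, 2.8]
width: 0.0446
grasp_force: 51.3
```

```bash
python3 st.py; python3 - <<'E'
from h import *
o=get_obs();p=o["tcp_pos"]; a=R.from_quat(o["tool_rot"]); r=down(np.radians(11.05)); plan((p+[0,0,.15],a),([.5855,-.0677,.155],r))
E
```

```text
t 24.82 p [ 0.6147 -0.2114  0.0031] yaw -11.03 F [-0.4 -0.1  2.8] w 0.0446 g 51.3
d [0.0001, 0.0, -0.1875] w [0.0, 0.0, 0.0] rows 3.6
d [-0.0702, -0.1693, -0.0024] w [0.0001, -0.0002, -0.1227] rows 3.5
```

jog_arm(increments=[{"dx":0,"dy":0,"dz":-0.05,"wx":0,"wy":0,"wz":0,"claw":0.4},{"dx":0,"dy":0,"dz":-0.1,"wx":0,"wy":0,"wz":0,"claw":0.4},{"dx":0,"dy":0,"dz":-0.15,"wx":0,"wy":0,"wz":0,"claw":0.4},{"dx":0,"dy":0,"dz":-0.1875,"wx":0,"wy":0,"wz":0,"claw":0.4},{"dx":0,"dy":0,"dz":-0.1875,"wx":0,"wy":0,"wz":0,"claw":0.4},{"dx":0,"dy":0,"dz":-0.1875,"wx":0,"wy":0,"wz":0,"claw":0.4}])

```text
time: 25.32
tcp_pos: [0.6158, -0.2118, 0.1557]
tool_rot: [0.995, -0.096, 0.002, 0.001]
ft_force: [-0.6, 0.1, -1.8]
width: 0.0447
grasp_force: 51.7
```

jog_arm(increments=[{"dx":-0.0702,"dy":-0.1693,"dz":0,"wx":0,"wy":0,"wz":-0.1227,"claw":0.4},{"dx":-0.0702,"dy":-0.1693,"dz":0,"wx":0,"wy":0,"wz":-0.1227,"claw":0.4},{"dx":-0.0702,"dy":-0.1693,"dz":0,"wx":0,"wy":0,"wz":-0.1227,"claw":0.4},{"dx":-0.0702,"dy":-0.1693,"dz":0,"wx":0,"wy":0,"wz":-0.1227,"claw":0.4},{"dx":-0.0702,"dy":-0.1693,"dz":0,"wx":0,"wy":0,"wz":-0.1227,"claw":0.4},{"dx":-0.0702,"dy":-0.1693,"dz":0,"wx":0,"wy":0,"wz":-0.1227,"claw":0.4},{"dx":-0.0702,"dy":-0.1693,"dz":0,"wx":0,"wy":0,"wz":-0.1227,"claw":0.4},{"dx":-0.0702,"dy":-0.1693,"dz":0,"wx":0,"wy":0,"wz":-0.1227,"claw":0.4}])

```text
time: 25.98
tcp_pos: [0.5849, -0.0685, 0.1517]
tool_rot: [0.995, 0.096, -0.001, -0.0]
ft_force: [0.3, -0.7, -1.4]
width: 0.0445
grasp_force: 51.8
```

jog_arm(increments=[{"dx":0,"dy":0,"dz":0.03,"wx":0,"wy":0,"wz":0,"claw":0.4},{"dx":0,"dy":0,"dz":0.045,"wx":0,"wy":0,"wz":0,"claw":0.4},{"dx":0,"dy":0,"dz":0.045,"wx":0,"wy":0,"wz":0,"claw":0.4},{"dx":0,"dy":0,"dz":0.045,"wx":0,"wy":0,"wz":0,"claw":0.4},{"dx":0,"dy":0,"dz":0.045,"wx":0,"wy":0,"wz":0,"claw":0.4},{"dx":0,"dy":0,"dz":0.045,"wx":0,"wy":0,"wz":0,"claw":0.4},{"dx":0,"dy":0,"dz":0.045,"wx":0,"wy":0,"wz":0,"claw":0.4},{"dx":0,"dy":0,"dz":0.045,"wx":0,"wy":0,"wz":0,"claw":0.4}])

```text
time: 26.65
tcp_pos: [0.5857, -0.0677, 0.1178]
tool_rot: [0.995, 0.097, 0.001, 0.0]
ft_force: [0.5, 0.3, -0.9]
width: 0.0442
grasp_force: 51.8
```

```bash
python3 st.py; python3 - <<'E'
from h import *
r=down(np.radians(11.05)); plan(([.5855,-.0677,.064],r))
E
```

```text
t 26.65 p [ 0.5857 -0.0677  0.1178] yaw 11.08 F [ 0.5  0.3 -0.9] w 0.0442 g 51.8
d [-0.0004, -0.0001, 0.0673] w [0.0002, -0.0004, 0.0002] rows 1.3
```

jog_arm(increments=[{"dx":0,"dy":0,"dz":0.009,"wx":0,"wy":0,"wz":0,"claw":0.4},{"dx":0,"dy":0,"dz":0.018,"wx":0,"wy":0,"wz":0,"claw":0.4},{"dx":0,"dy":0,"dz":0.027,"wx":0,"wy":0,"wz":0,"claw":0.4},{"dx":0,"dy":0,"dz":0.036,"wx":0,"wy":0,"wz":0,"claw":0.4},{"dx":0,"dy":0,"dz":0.045,"wx":0,"wy":0,"wz":0,"claw":0.4},{"dx":0,"dy":0,"dz":0.054,"wx":0,"wy":0,"wz":0,"claw":0.4},{"dx":0,"dy":0,"dz":0.065,"wx":0,"wy":0,"wz":0,"claw":0.4},{"dx":0,"dy":0,"dz":0.065,"wx":0,"wy":0,"wz":0,"claw":0.4}])

```text
time: 27.32
tcp_pos: [0.5853, -0.0682, 0.0645]
tool_rot: [0.995, 0.097, -0.0, 0.0]
ft_force: [-1.4, -3.9, 2.7]
width: 0.0445
grasp_force: 54.3
```

jog_arm(increments=[{"dx":0,"dy":0,"dz":0,"wx":0,"wy":0,"wz":0,"claw":0.4},{"dx":0,"dy":0,"dz":0,"wx":0,"wy":0,"wz":0,"claw":0.4},{"dx":0,"dy":0,"dz":0,"wx":0,"wy":0,"wz":0,"claw":0.4}])

```text
time: 27.57
tcp_pos: [0.5853, -0.0681, 0.0645]
tool_rot: [0.995, 0.097, 0.0, 0.0]
ft_force: [-0.0, -4.8, 1.1]
width: 0.0443
grasp_force: 54.2
```

jog_arm(increments=[{"dx":0,"dy":0,"dz":0,"wx":0,"wy":0,"wz":0,"claw":0.65},{"dx":0,"dy":0,"dz":0,"wx":0,"wy":0,"wz":0,"claw":0.65},{"dx":0,"dy":0,"dz":0,"wx":0,"wy":0,"wz":0,"claw":0.65},{"dx":0,"dy":0,"dz":-0.03,"wx":0,"wy":0,"wz":0,"claw":0.65},{"dx":0,"dy":0,"dz":-0.08,"wx":0,"wy":0,"wz":0,"claw":0.65},{"dx":0,"dy":0,"dz":-0.12,"wx":0,"wy":0,"wz":0,"claw":0.65},{"dx":0,"dy":0,"dz":-0.12,"wx":0,"wy":0,"wz":0,"claw":0.65},{"dx":0,"dy":0,"dz":-0.12,"wx":0,"wy":0,"wz":0,"claw":0.65}])

```text
time: 28.23
tcp_pos: [0.5869, -0.0674, 0.1638]
tool_rot: [0.995, 0.097, 0.003, 0.0]
ft_force: [0.1, -0.2, -0.5]
width: 0.0558
grasp_force: 0.0
```

```bash
python3 st.py; python3 - <<'E'
from h import *
r=down(np.radians(-16)); plan(([.462,-.2265,.13],r))
E
```

```text
t 28.23 p [ 0.5869 -0.0674  0.1638] yaw 11.1 F [ 0.1 -0.2 -0.5] w 0.0558 g 0.0
d [-0.1917, 0.165, 0.0415] w [0.0001, -0.0018, 0.1505] rows 4.9
```

jog_arm(increments=[{"dx":-0.1917,"dy":0.165,"dz":0.0415,"wx":0,"wy":0,"wz":0.1505,"claw":0.65},{"dx":-0.1917,"dy":0.165,"dz":0.0415,"wx":0,"wy":0,"wz":0.1505,"claw":0.65},{"dx":-0.1917,"dy":0.165,"dz":0.0415,"wx":0,"wy":0,"wz":0.1505,"claw":0.65},{"dx":-0.1917,"dy":0.165,"dz":0.0415,"wx":0,"wy":0,"wz":0.1505,"claw":0.65},{"dx":-0.1917,"dy":0.165,"dz":0.0415,"wx":0,"wy":0,"wz":0.1505,"claw":0.65},{"dx":-0.1917,"dy":0.165,"dz":0.0415,"wx":0,"wy":0,"wz":0.1505,"claw":0.65},{"dx":-0.1917,"dy":0.165,"dz":0.0415,"wx":0,"wy":0,"wz":0.1505,"claw":0.65},{"dx":-0.1917,"dy":0.165,"dz":0.0415,"wx":0,"wy":0,"wz":0.1505,"claw":0.65}])

```text
time: 28.9
tcp_pos: [0.4596, -0.226, 0.1264]
tool_rot: [0.99, -0.14, -0.001, -0.001]
ft_force: [-0.2, 0.0, 0.0]
width: 0.0555
grasp_force: 0.0
```

jog_arm(increments=[{"dx":0,"dy":0,"dz":0,"wx":0,"wy":0,"wz":0,"claw":0.65},{"dx":0,"dy":0,"dz":0,"wx":0,"wy":0,"wz":0,"claw":0.65},{"dx":0,"dy":0,"dz":0,"wx":0,"wy":0,"wz":0,"claw":0.65},{"dx":0,"dy":0,"dz":0,"wx":0,"wy":0,"wz":0,"claw":0.65}])

```text
time: 29.23
tcp_pos: [0.4607, -0.2259, 0.1278]
tool_rot: [0.99, -0.138, 0.0, 0.0]
ft_force: [-0.7, -0.3, 0.6]
width: 0.0556
grasp_force: 0.0
```

```bash
python3 st.py; python3 look.py w11 collar_1; python3 - <<'E'
from h import *
import pickle
c=pickle.load(open("pics/w11.pkl","rb"))
print(red(c,proj(c,[.452,-.2464,.016]),.016,25), proj(c,[.458,-.2253,.016]),proj(c,[.452,-.2464,.016]))
E
```

```text
t 29.23 p [ 0.4607 -0.2259  0.1278] yaw -15.91 F [-0.7 -0.3  0.6] w 0.0556 g 0.0
[ 0.46071209 -0.22591406  0.12777851] [-0.56 -0.09  2.05  0.    1.18  1.29]
collar_1 [([324.0, 233.4], 0.91, [0.4554, -0.2278, 0.0])]
(array([353., 239.]), 9, array([ 0.4516, -0.2462,  0.016 ])) [319.56536577 238.33656837] [353.13563711 238.32216787]
```

View pics/w11.png

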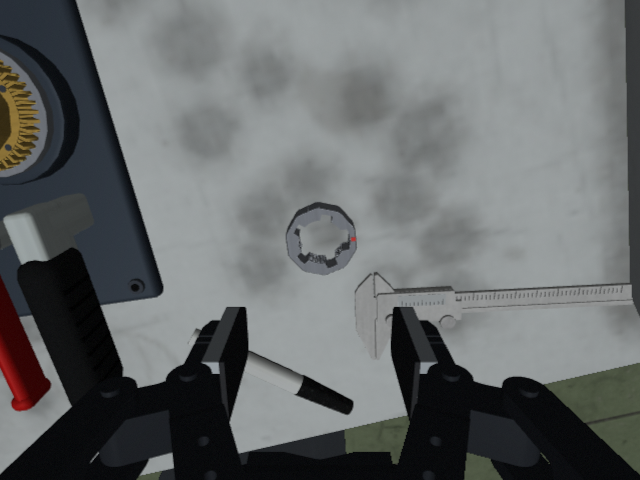

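The view shows the collar's top centre near (321,242), the red mark at (353,239) and the caliper jaw from (373,275) down, so the first squeeze axis is clear.

```bash
python3 - <<'E'
from h import *
import pickle
c=pickle.load(open("pics/w11.pkl","rb")); p=atz(c,(321,242),.016); d=np.array([.4516,-.2462])-p[:2]; a=np.degrees(np.arctan2(d[1],d[0])); psi=a+180
print(p,a,psi,np.hypot(*d)); y=psi-54-36; print("yaw1",y)
r=down(np.radians(y)); plan(([p[0],p[1],.05],r),([p[0],p[1],.003],r))
E
```

```text
[ 0.45530601 -0.22551177  0.016     ] -100.1560113869652 79.8439886130348 0.02101755290173884
yaw1 -10.156011386965204
d [-0.0065, 0.001, 0.0972] w [0.0, -0.0001, -0.0322] rows 1.9
d [0.0, 0.0, 0.0588] w [0.0, 0.0, 0.0] rows 1.1
```

jog_arm(increments=[{"dx":-0.006,"dy":0.001,"dz":0.05,"wx":0,"wy":0,"wz":-0.0275,"claw":0.68},{"dx":-0.006,"dy":0.001,"dz":0.097,"wx":0,"wy":0,"wz":-0.0275,"claw":0.68},{"dx":-0.006,"dy":0.001,"dz":0.097,"wx":0,"wy":0,"wz":-0.0275,"claw":0.68},{"dx":-0.006,"dy":0.001,"dz":0.13,"wx":0,"wy":0,"wz":-0.0275,"claw":0.68},{"dx":-0.006,"dy":0.001,"dz":0.1555,"wx":0,"wy":0,"wz":-0.0275,"claw":0.68},{"dx":-0.006,"dy":0.001,"dz":0.1555,"wx":0,"wy":0,"wz":-0.0275,"claw":0.68},{"dx":-0.006,"dy":0.001,"dz":0.1555,"wx":0,"wy":0,"wz":-0.0275,"claw":0.68},{"dx":-0.006,"dy":0.001,"dz":0.1555,"wx":0,"wy":0,"wz":-0.0275,"claw":0.68}], grip_force=20)

```text
time: 30.0
tcp_pos: [0.4565, -0.2268, 0.0053]
tool_rot: [0.995, -0.096, 0.001, 0.001]
ft_force: [0.3, 0.0, -0.0]
width: 0.0579
grasp_force: 0.0
```

jog_arm(increments=[{"dx":0,"dy":0,"dz":0,"wx":0,"wy":0,"wz":0,"claw":0.4},{"dx":0,"dy":0,"dz":0,"wx":0,"wy":0,"wz":0,"claw":0.4},{"dx":0,"dy":0,"dz":0,"wx":0,"wy":0,"wz":0,"claw":0.4},{"dx":0,"dy":0,"dz":0,"wx":0,"wy":0,"wz":0,"claw":0.4},{"dx":0,"dy":0,"dz":0,"wx":0,"wy":0,"wz":0,"claw":0.4}])

```text
time: 30.42
tcp_pos: [0.4569, -0.2271, 0.0057]
tool_rot: [0.995, -0.096, 0.002, 0.001]
ft_force: [-1.3, 0.3, 7.2]
width: 0.0454
grasp_force: 21.0
```

jog_arm(increments=[{"dx":0,"dy":0,"dz":0,"wx":0,"wy":0,"wz":0,"claw":0.68},{"dx":0,"dy":0,"dz":0,"wx":0,"wy":0,"wz":0,"claw":0.68},{"dx":0,"dy":0,"dz":0,"wx":0,"wy":0,"wz":0,"claw":0.68},{"dx":0,"dy":0,"dz":0,"wx":0,"wy":0,"wz":-0.2,"claw":0.68},{"dx":0,"dy":0,"dz":0,"wx":0,"wy":0,"wz":-0.2,"claw":0.68},{"dx":0,"dy":0,"dz":0,"wx":0,"wy":0,"wz":-0.2,"claw":0.68},{"dx":0,"dy":0,"dz":0,"wx":0,"wy":0,"wz":-0.2,"claw":0.68},{"dx":0,"dy":0,"dz":0,"wx":0,"wy":0,"wz":-0.2,"claw":0.68}])

```text
time: 31.08
tcp_pos: [0.4549, -0.2259, 0.003]
tool_rot: [0.976, 0.217, -0.0, -0.0]
ft_force: [0.3, -0.5, 0.1]
width: 0.0579
grasp_force: 0.0
```

jog_arm(increments=[{"dx":0,"dy":0,"dz":0,"wx":0,"wy":0,"wz":-0.2,"claw":0.68},{"dx":0,"dy":0,"dz":0,"wx":0,"wy":0,"wz":-0.2,"claw":0.68},{"dx":0,"dy":0,"dz":0,"wx":0,"wy":0,"wz":-0.2,"claw":0.68},{"dx":0,"dy":0,"dz":0,"wx":0,"wy":0,"wz":-0.2,"claw":0.68},{"dx":0,"dy":0,"dz":0,"wx":0,"wy":0,"wz":-0.2,"claw":0.68},{"dx":0,"dy":0,"dz":0,"wx":0,"wy":0,"wz":-0.2,"claw":0.68},{"dx":0,"dy":0,"dz":0,"wx":0,"wy":0,"wz":-0.2,"claw":0.68}])

```text
time: 31.67
tcp_pos: [0.455, -0.2259, 0.003]
tool_rot: [0.863, 0.504, -0.0, -0.0]
ft_force: [0.2, 0.2, -0.3]
width: 0.0584
grasp_force: 0.0
```

jog_arm(increments=[{"dx":0,"dy":0,"dz":0,"wx":0,"wy":0,"wz":0,"claw":0.4},{"dx":0,"dy":0,"dz":0,"wx":0,"wy":0,"wz":0,"claw":0.4},{"dx":0,"dy":0,"dz":0,"wx":0,"wy":0,"wz":0,"claw":0.4},{"dx":0,"dy":0,"dz":0,"wx":0,"wy":0,"wz":0,"claw":0.4},{"dx":0,"dy":0,"dz":0,"wx":0,"wy":0,"wz":0,"claw":0.4},{"dx":0,"dy":0,"dz":0,"wx":0,"wy":0,"wz":0,"claw":0.4}], grip_force=50)

```text
time: 32.17
tcp_pos: [0.4555, -0.2262, 0.0035]
tool_rot: [0.863, 0.505, 0.0, 0.0]
ft_force: [1.1, 0.1, 2.6]
width: 0.0445
grasp_force: 51.3
```

```bash
python3 st.py; python3 - <<'E'
from h import *
o=get_obs();p=o["tcp_pos"]; a=R.from_quat(o["tool_rot"]); r=down(np.radians(-24.95)); h=down(np.radians(20)); plan((p+[0,0,.13],a),([.52,-.15,p[2]+.13],h),([.5853,-.0680,p[2]+.133],r))
E
```

```text
t 32.17 p [ 0.4555 -0.2262  0.0035] yaw 60.73 F [1.1 0.1 2.6] w 0.0445 g 51.3
d [-0.0, 0.0001, -0.1625] w [0.0, 0.0, 0.0] rows 3.1
d [0.1225, 0.0237, 0.0] w [0.0002, -0.0001, 0.2263] rows 5.7
d [0.1118, -0.0684, -0.0038] w [0.0, 0.0, 0.2497] rows 6.3
```

jog_arm(increments=[{"dx":0,"dy":0,"dz":-0.05,"wx":0,"wy":0,"wz":0,"claw":0.4},{"dx":0,"dy":0,"dz":-0.1,"wx":0,"wy":0,"wz":0,"claw":0.4},{"dx":0,"dy":0,"dz":-0.1625,"wx":0,"wy":0,"wz":0,"claw":0.4},{"dx":0,"dy":0,"dz":-0.1625,"wx":0,"wy":0,"wz":0,"claw":0.4},{"dx":0,"dy":0,"dz":-0.1625,"wx":0,"wy":0,"wz":0,"claw":0.4}])

```text
time: 32.58
tcp_pos: [0.4574, -0.2274, 0.1374]
tool_rot: [0.863, 0.506, 0.002, 0.004]
ft_force: [-0.1, -0.8, -1.7]
width: 0.0447
grasp_force: 51.9
```

jog_arm(increments=[{"dx":0.1225,"dy":0.0237,"dz":0,"wx":0,"wy":0,"wz":0.2263,"claw":0.4},{"dx":0.1225,"dy":0.0237,"dz":0,"wx":0,"wy":0,"wz":0.2263,"claw":0.4},{"dx":0.1225,"dy":0.0237,"dz":0,"wx":0,"wy":0,"wz":0.2263,"claw":0.4},{"dx":0.1225,"dy":0.0237,"dz":0,"wx":0,"wy":0,"wz":0.2263,"claw":0.4},{"dx":0.1225,"dy":0.0237,"dz":0,"wx":0,"wy":0,"wz":0.2263,"claw":0.4},{"dx":0.1225,"dy":0.0237,"dz":0,"wx":0,"wy":0,"wz":0.2263,"claw":0.4},{"dx":0.1225,"dy":0.0237,"dz":0,"wx":0,"wy":0,"wz":0.2263,"claw":0.4}])

```text
time: 33.17
tcp_pos: [0.518, -0.1488, 0.1298]
tool_rot: [0.985, 0.173, -0.002, -0.001]
ft_force: [-0.9, -0.2, -2.0]
width: 0.0445
grasp_force: 51.9
```

jog_arm(increments=[{"dx":0.1118,"dy":-0.0684,"dz":0,"wx":0,"wy":0,"wz":0.2497,"claw":0.4},{"dx":0.1118,"dy":-0.0684,"dz":0,"wx":0,"wy":0,"wz":0.2497,"claw":0.4},{"dx":0.1118,"dy":-0.0684,"dz":0,"wx":0,"wy":0,"wz":0.2497,"claw":0.4},{"dx":0.1118,"dy":-0.0684,"dz":0,"wx":0,"wy":0,"wz":0.2497,"claw":0.4},{"dx":0.1118,"dy":-0.0684,"dz":0,"wx":0,"wy":0,"wz":0.2497,"claw":0.4},{"dx":0.1118,"dy":-0.0684,"dz":0,"wx":0,"wy":0,"wz":0.2497,"claw":0.4},{"dx":0.1118,"dy":-0.0684,"dz":0,"wx":0,"wy":0,"wz":0.2497,"claw":0.4},{"dx":0.1118,"dy":-0.0684,"dz":0,"wx":0,"wy":0,"wz":0.2497,"claw":0.4}])

```text
time: 33.83
tcp_pos: [0.5837, -0.0675, 0.1308]
tool_rot: [0.977, -0.215, -0.002, 0.0]
ft_force: [-0.7, 1.1, -1.1]
width: 0.0446
grasp_force: 51.9
```

jog_arm(increments=[{"dx":0,"dy":0,"dz":0,"wx":0,"wy":0,"wz":0,"claw":0.4},{"dx":0,"dy":0,"dz":0,"wx":0,"wy":0,"wz":0,"claw":0.4},{"dx":0,"dy":0,"dz":0,"wx":0,"wy":0,"wz":0,"claw":0.4},{"dx":0,"dy":0,"dz":0,"wx":0,"wy":0,"wz":0,"claw":0.4},{"dx":0,"dy":0,"dz":0,"wx":0,"wy":0,"wz":0,"claw":0.4},{"dx":0,"dy":0,"dz":0,"wx":0,"wy":0,"wz":0,"claw":0.4}])

```text
time: 34.33
tcp_pos: [0.585, -0.0678, 0.1333]
tool_rot: [0.976, -0.216, 0.0, -0.0]
ft_force: [-0.3, 0.2, -1.1]
width: 0.0445
grasp_force: 51.9
```

```bash
python3 st.py; python3 - <<'E'
from h import *
r=down(np.radians(-24.95)); plan(([.5853,-.0680,.118],r),([.5853,-.0680,.082],r))
E
```

```text
t 34.33 p [ 0.585  -0.0678  0.1333] yaw -24.91 F [-0.3  0.2 -1.1] w 0.0445 g 51.9
d [0.0005, 0.0, 0.0191] w [-0.0, -0.0, 0.0002] rows 0.4
d [0.0, 0.0, 0.045] w [0.0, 0.0, 0.0] rows 0.9
```

jog_arm(increments=[{"dx":0.0004,"dy":0,"dz":0.01,"wx":0,"wy":0,"wz":0,"claw":0.4},{"dx":0.0004,"dy":0,"dz":0.019,"wx":0,"wy":0,"wz":0,"claw":0.4},{"dx":0.0004,"dy":0,"dz":0.028,"wx":0,"wy":0,"wz":0,"claw":0.4},{"dx":0.0004,"dy":0,"dz":0.037,"wx":0,"wy":0,"wz":0,"claw":0.4},{"dx":0.0004,"dy":0,"dz":0.046,"wx":0,"wy":0,"wz":0,"claw":0.4},{"dx":0.0004,"dy":0,"dz":0.055,"wx":0,"wy":0,"wz":0,"claw":0.4},{"dx":0.0004,"dy":0,"dz":0.064,"wx":0,"wy":0,"wz":0,"claw":0.4},{"dx":0.0004,"dy":0,"dz":0.064,"wx":0,"wy":0,"wz":0,"claw":0.4}])

```text
time: 35.0
tcp_pos: [0.5859, -0.0685, 0.0817]
tool_rot: [0.976, -0.216, 0.001, 0.0]
ft_force: [2.6, -3.1, -0.6]
width: 0.0445
grasp_force: 52.2
```

jog_arm(increments=[{"dx":0,"dy":0,"dz":0,"wx":0,"wy":0,"wz":0,"claw":0.4},{"dx":0,"dy":0,"dz":0,"wx":0,"wy":0,"wz":0,"claw":0.4},{"dx":0,"dy":0,"dz":0,"wx":0,"wy":0,"wz":0,"claw":0.4}])

```text
time: 35.25
tcp_pos: [0.5859, -0.0685, 0.0817]
tool_rot: [0.976, -0.216, 0.001, 0.0]
ft_force: [4.7, -3.5, -3.0]
width: 0.0449
grasp_force: 52.0
```

jog_arm(increments=[{"dx":0,"dy":0,"dz":0,"wx":0,"wy":0,"wz":0,"claw":0.65},{"dx":0,"dy":0,"dz":0,"wx":0,"wy":0,"wz":0,"claw":0.65},{"dx":0,"dy":0,"dz":0,"wx":0,"wy":0,"wz":0,"claw":0.65},{"dx":0,"dy":0,"dz":-0.03,"wx":0,"wy":0,"wz":0,"claw":0.65},{"dx":0,"dy":0,"dz":-0.08,"wx":0,"wy":0,"wz":0,"claw":0.65},{"dx":0,"dy":0,"dz":-0.13,"wx":0,"wy":0,"wz":0,"claw":0.65},{"dx":0,"dy":0,"dz":-0.15,"wx":0,"wy":0,"wz":0,"claw":0.65},{"dx":0,"dy":0,"dz":-0.15,"wx":0,"wy":0,"wz":0,"claw":0.65}])

```text
time: 35.92
tcp_pos: [0.5881, -0.0681, 0.2088]
tool_rot: [0.976, -0.216, 0.005, -0.0]
ft_force: [1.1, 0.1, 0.2]
width: 0.0553
grasp_force: 0.0
```

```bash
python3 st.py; python3 - <<'E'
from h import *
c=capture("wrist"); save(c,"w12")
plan(([.55,.10,.2],down(np.radians(25))),([.52,.277,.2],down(np.radians(78))))
E
```

```text
t 35.92 p [ 0.5881 -0.0681  0.2088] yaw -24.92 F [1.1 0.1 0.2] w 0.0553 g 0.0
d [-0.13, -0.171, 0.0063] w [0.0002, -0.0018, -0.2773] rows 7.0
d [0.0595, -0.2164, 0.0] w [0.0, 0.0, -0.2944] rows 7.4
```

jog_arm(increments=[{"dx":-0.13,"dy":-0.171,"dz":0.006,"wx":0,"wy":0,"wz":-0.2773,"claw":0.5},{"dx":-0.13,"dy":-0.171,"dz":0.006,"wx":0,"wy":0,"wz":-0.2773,"claw":0.5},{"dx":-0.13,"dy":-0.171,"dz":0.006,"wx":0,"wy":0,"wz":-0.2773,"claw":0.5},{"dx":-0.13,"dy":-0.171,"dz":0.006,"wx":0,"wy":0,"wz":-0.2773,"claw":0.5},{"dx":-0.13,"dy":-0.171,"dz":0.006,"wx":0,"wy":0,"wz":-0.2773,"claw":0.5},{"dx":-0.13,"dy":-0.171,"dz":0.006,"wx":0,"wy":0,"wz":-0.2773,"claw":0.5},{"dx":-0.13,"dy":-0.171,"dz":0.006,"wx":0,"wy":0,"wz":-0.2773,"claw":0.5},{"dx":-0.13,"dy":-0.171,"dz":0.006,"wx":0,"wy":0,"wz":-0.2773,"claw":0.5}])

```text
time: 36.63
tcp_pos: [0.547, 0.1006, 0.1947]
tool_rot: [0.976, 0.218, -0.002, -0.0]
ft_force: [-0.5, -0.2, 0.1]
width: 0.0429
grasp_force: 0.0
```

jog_arm(increments=[{"dx":0.0595,"dy":-0.2164,"dz":0,"wx":0,"wy":0,"wz":-0.2944,"claw":0.5},{"dx":0.0595,"dy":-0.2164,"dz":0,"wx":0,"wy":0,"wz":-0.2944,"claw":0.5},{"dx":0.0595,"dy":-0.2164,"dz":0,"wx":0,"wy":0,"wz":-0.2944,"claw":0.5},{"dx":0.0595,"dy":-0.2164,"dz":0,"wx":0,"wy":0,"wz":-0.2944,"claw":0.5},{"dx":0.0595,"dy":-0.2164,"dz":0,"wx":0,"wy":0,"wz":-0.2944,"claw":0.5},{"dx":0.0595,"dy":-0.2164,"dz":0,"wx":0,"wy":0,"wz":-0.2944,"claw":0.5},{"dx":0.0595,"dy":-0.2164,"dz":0,"wx":0,"wy":0,"wz":-0.2944,"claw":0.5},{"dx":0.0595,"dy":-0.2164,"dz":0,"wx":0,"wy":0,"wz":-0.2944,"claw":0.5}])

```text
time: 37.3
tcp_pos: [0.5175, 0.2771, 0.1952]
tool_rot: [0.777, 0.63, -0.002, -0.001]
ft_force: [-1.0, -0.0, 0.4]
width: 0.0427
grasp_force: 0.0
```

jog_arm(increments=[{"dx":0,"dy":0,"dz":0,"wx":0,"wy":0,"wz":0,"claw":0.5},{"dx":0,"dy":0,"dz":0,"wx":0,"wy":0,"wz":0,"claw":0.5},{"dx":0,"dy":0,"dz":0,"wx":0,"wy":0,"wz":0,"claw":0.5},{"dx":0,"dy":0,"dz":0,"wx":0,"wy":0,"wz":0,"claw":0.5}])

```text
time: 37.63
tcp_pos: [0.5185, 0.2767, 0.1967]
tool_rot: [0.778, 0.628, -0.0, -0.0]
ft_force: [-0.2, -0.2, -0.1]
width: 0.0426
grasp_force: 0.0
```

```bash
python3 st.py; python3 look.py w13 dop_violet dop_amber dop_green dop_rack; python3 -c "
import cv2,numpy as np
cv2.imwrite('pics/v13.png',np.hstack([cv2.imread('pics/w12.png')[60:480,140:540],cv2.imread('pics/w13.png')[60:480,140:540]]))"
```

```text
t 37.63 p [0.5185 0.2767 0.1967] yaw 77.86 F [-0.2 -0.2 -0.1] w 0.0426 g 0.0
[0.51847747 0.27668485 0.19672143] [0.4  0.01 1.83 0.   1.3  0.61]
dop_violet [([325.2, 200.5], 0.77, [0.5238, 0.2781, 0.0])]
dop_amber [([259.1, 209.5], 0.55, [0.4671, 0.2823, 0.0])]
dop_green []
dop_rack [([327.6, 198.7], 0.75, [0.5261, 0.2792, 0.0])]
```

View pics/v13.png

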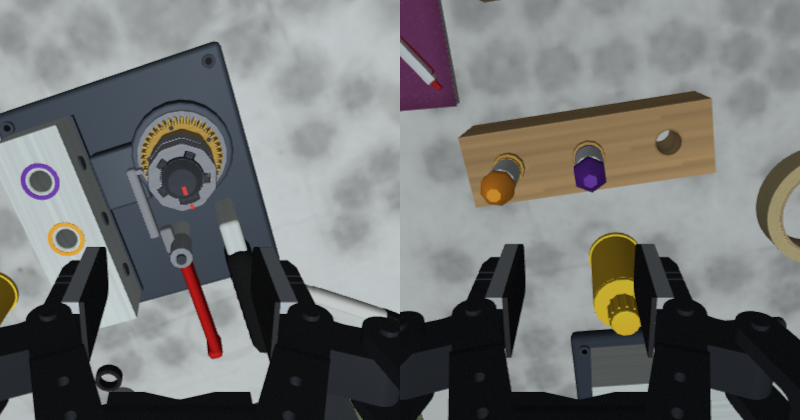

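The left view shows the collars stacked level on the cog. The right view shows the violet stone at (330,233) with its flange at (330,205), the amber stone at (237,246) with its flange at (248,223), and an empty rear hole at (408,202).

```bash
python3 - <<'E'
from h import *
import pickle
c=pickle.load(open("pics/w13.pkl","rb"))
b=blob(c,(300,205,360,265),(120,70,40),(160,255,255),.1); print("violet stone",b)
b2=blob(c,(205,215,275,275),(8,170,100),(20,255,255),.1); print("amber stone",b2)
for n,p,z in (("v stone",(330,236),.102),("v flange",(330,207),.052),("a stone",(236,246),.102),("a flange",(249,223),.052),("hole",(408,202),.046)): print(n,atz(c,p,z).round(4))
for q in ((.5238,.2781),(.521,.277)):
  print([proj(c,[*q,z]).round(1) for z in (.05,.095,.105)])
v=c["frame"][190:270,300:360]; cv2.imwrite("pics/vd.png",cv2.resize(np.hstack([v,c["frame"][190:270,215:275]])[:,:,::-1],None,fx=6,fy=6,interpolation=cv2.INTER_CUBIC))
E
```

```text
violet stone (array([329.07, 228.53]), (33.0, 47.3), array([0.526 , 0.2842, 0.1   ]))
amber stone (array([240.89, 240.99]), (36.0, 50.7), array([0.4713, 0.2877, 0.1   ]))
v stone [0.5257 0.28   0.102 ]
v flange [0.528 0.285 0.052]
a stone [0.468  0.2858 0.102 ]
a flange [0.4678 0.2857 0.052 ]
hole [0.5845 0.2752 0.046 ]
[array([326.2, 216.5]), array([327.3, 235.9]), array([327.6, 241.1])]
[array([322.7, 218.7]), array([323.3, 238.4]), array([323.5, 243.7])]
```

View pics/vd.png

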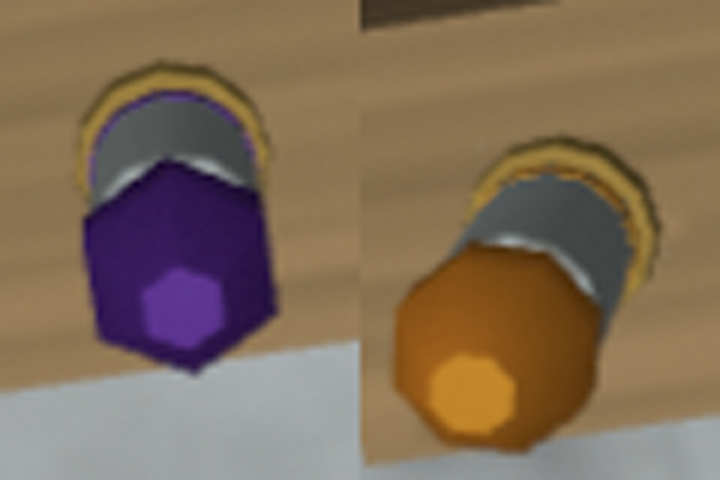

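The crop shows the violet top facet at (330.3,241.2) with the flange centre near (329,215.5), and the amber facet at (233.7,255.7) with the flange near (249,228).

```bash
python3 - <<'E'
from h import *
import pickle
c=pickle.load(open("pics/w13.pkl","rb"))
for n,p,z in (("v top",(330.3,241.2),.105),("v flange",(329,215.5),.052),("a top",(233.7,255.7),.105),("a flange",(249.2,228),.052)): print(n,atz(c,p,z).round(4))
v=atz(c,(330.3,241.2),.105); r=down(np.radians(83))
plan(([v[0],v[1],.125],r),([v[0],v[1],.0535],r))
E
```

```text
v top [0.5254 0.2777 0.105 ]
v flange [0.526 0.279 0.052]
a top [0.4658 0.2809 0.105 ]
a flange [0.467  0.2819 0.052 ]
d [0.0027, 0.0079, 0.0904] w [0.0, -0.0, -0.0281] rows 1.7
d [0.0, 0.0, 0.0894] w [0.0, 0.0, 0.0] rows 1.7
```

jog_arm(increments=[{"dx":0.003,"dy":0.008,"dz":0.045,"wx":0,"wy":0,"wz":-0.028,"claw":0.5},{"dx":0.003,"dy":0.008,"dz":0.09,"wx":0,"wy":0,"wz":-0.028,"claw":0.5},{"dx":0.003,"dy":0.008,"dz":0.09,"wx":0,"wy":0,"wz":-0.028,"claw":0.5},{"dx":0.003,"dy":0.008,"dz":0.12,"wx":0,"wy":0,"wz":-0.028,"claw":0.5},{"dx":0.003,"dy":0.008,"dz":0.15,"wx":0,"wy":0,"wz":-0.028,"claw":0.5},{"dx":0.003,"dy":0.008,"dz":0.1795,"wx":0,"wy":0,"wz":-0.028,"claw":0.5},{"dx":0.003,"dy":0.008,"dz":0.1795,"wx":0,"wy":0,"wz":-0.028,"claw":0.5},{"dx":0.003,"dy":0.008,"dz":0.1795,"wx":0,"wy":0,"wz":-0.028,"claw":0.5}], grip_force=20)

```text
time: 38.55
tcp_pos: [0.5249, 0.2779, 0.0537]
tool_rot: [0.749, 0.663, -0.001, -0.0]
ft_force: [-0.4, -0.5, 1.6]
width: 0.0426
grasp_force: 0.0
```

jog_arm(increments=[{"dx":0,"dy":0,"dz":0,"wx":0,"wy":0,"wz":0,"claw":0.5},{"dx":0,"dy":0,"dz":0,"wx":0,"wy":0,"wz":0,"claw":0.15},{"dx":0,"dy":0,"dz":0,"wx":0,"wy":0,"wz":0,"claw":0.15},{"dx":0,"dy":0,"dz":0,"wx":0,"wy":0,"wz":0,"claw":0.15},{"dx":0,"dy":0,"dz":0,"wx":0,"wy":0,"wz":0,"claw":0.15},{"dx":0,"dy":0,"dz":0,"wx":0,"wy":0,"wz":0,"claw":0.15},{"dx":0,"dy":0,"dz":0,"wx":0,"wy":0,"wz":0,"claw":0.15}])

```text
time: 39.13
tcp_pos: [0.5266, 0.2787, 0.056]
tool_rot: [0.749, 0.663, 0.002, 0.0]
ft_force: [-1.4, -0.5, 6.5]
width: 0.0213
grasp_force: 19.4
```

```bash
python3 st.py
```

```text
t 39.13 p [0.5266 0.2787 0.056 ] yaw 83.02 F [-1.4 -0.5  6.5] w 0.0213 g 19.4
```

```bash
python3 - <<'E'
from h import *
import pickle
c=pickle.load(open("pics/w13.pkl","rb")); r=down(np.radians(77.86)); p=np.array([.51848,.27668,.19672])
for zb in (-4,-8,-12,-20,-30,-34,-38,-42,-46):
    print(zb,[proj(c,p+r.apply([x/1000,sy*.0213,zb/1000])).round(0).tolist() for sy in (1,-1) for x in (11,-11)])
cv2.imwrite("pics/fing.png",cv2.resize(c["frame"][280:470,190:470][:,:,::-1],None,fx=2.8,fy=2.8,interpolation=cv2.INTER_CUBIC))
E
```

```text
-4 [[377.0, 303.0], [374.0, 353.0], [263.0, 303.0], [265.0, 353.0]]
-8 [[378.0, 308.0], [375.0, 359.0], [262.0, 308.0], [264.0, 359.0]]
-12 [[379.0, 314.0], [377.0, 366.0], [260.0, 314.0], [263.0, 366.0]]
-20 [[383.0, 325.0], [380.0, 380.0], [257.0, 325.0], [260.0, 380.0]]
-30 [[387.0, 342.0], [384.0, 399.0], [252.0, 342.0], [256.0, 399.0]]
-34 [[390.0, 349.0], [386.0, 408.0], [250.0, 349.0], [254.0, 408.0]]
-38 [[392.0, 357.0], [388.0, 417.0], [248.0, 357.0], [252.0, 417.0]]
-42 [[394.0, 365.0], [390.0, 426.0], [246.0, 365.0], [250.0, 426.0]]
-46 [[397.0, 374.0], [392.0, 437.0], [243.0, 374.0], [248.0, 437.0]]
```

View pics/fing.png

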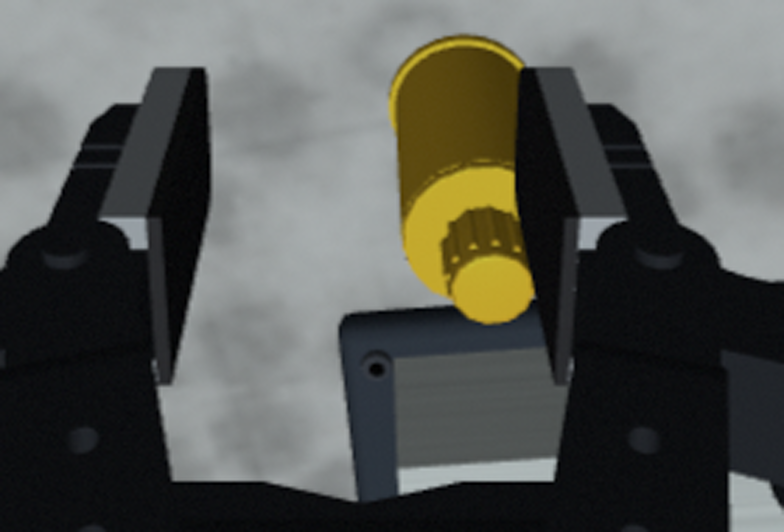

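The pads run about 38 mm up from the tip, so they clamp the stone's flats (22 mm) over the barrel, which is a flat and stable hold. I centre the violet dop with a second squeeze at 60 degrees, on the next hex flat.

jog_arm(increments=[{"dx":0,"dy":0,"dz":0,"wx":0,"wy":0,"wz":0,"claw":0.5},{"dx":0,"dy":0,"dz":0,"wx":0,"wy":0,"wz":0,"claw":0.5},{"dx":0,"dy":0,"dz":0,"wx":0,"wy":0,"wz":0,"claw":0.5},{"dx":0,"dy":0,"dz":0,"wx":0,"wy":0,"wz":0.15,"claw":0.5},{"dx":0,"dy":0,"dz":0,"wx":0,"wy":0,"wz":0.15,"claw":0.5},{"dx":0,"dy":0,"dz":0,"wx":0,"wy":0,"wz":0.15,"claw":0.5},{"dx":0,"dy":0,"dz":0,"wx":0,"wy":0,"wz":0.15,"claw":0.5}])

```text
time: 39.72
tcp_pos: [0.5251, 0.2778, 0.0532]
tool_rot: [0.884, 0.467, -0.0, -0.0]
ft_force: [-0.4, -0.3, -0.3]
width: 0.0429
grasp_force: 0.0
```

jog_arm(increments=[{"dx":0,"dy":0,"dz":0,"wx":0,"wy":0,"wz":0.1833,"claw":0.5},{"dx":0,"dy":0,"dz":0,"wx":0,"wy":0,"wz":0.1833,"claw":0.5},{"dx":0,"dy":0,"dz":0,"wx":0,"wy":0,"wz":0.1833,"claw":0.5},{"dx":0,"dy":0,"dz":0,"wx":0,"wy":0,"wz":0.1833,"claw":0.5},{"dx":0,"dy":0,"dz":0,"wx":0,"wy":0,"wz":0.1833,"claw":0.5},{"dx":0,"dy":0,"dz":0,"wx":0,"wy":0,"wz":0.1833,"claw":0.5},{"dx":0,"dy":0,"dz":0,"wx":0,"wy":0,"wz":0.1833,"claw":0.5},{"dx":0,"dy":0,"dz":0,"wx":0,"wy":0,"wz":0.1833,"claw":0.5}])

```text
time: 40.38
tcp_pos: [0.5252, 0.2779, 0.0534]
tool_rot: [0.98, 0.2, -0.0, 0.0]
ft_force: [0.1, -0.6, 1.3]
width: 0.0424
grasp_force: 0.0
```

jog_arm(increments=[{"dx":0,"dy":0,"dz":0,"wx":0,"wy":0,"wz":0,"claw":0.15},{"dx":0,"dy":0,"dz":0,"wx":0,"wy":0,"wz":0,"claw":0.15},{"dx":0,"dy":0,"dz":0,"wx":0,"wy":0,"wz":0,"claw":0.15},{"dx":0,"dy":0,"dz":0,"wx":0,"wy":0,"wz":0,"claw":0.15},{"dx":0,"dy":0,"dz":0,"wx":0,"wy":0,"wz":0,"claw":0.15},{"dx":0,"dy":0,"dz":0,"wx":0,"wy":0,"wz":0,"claw":0.15},{"dx":0,"dy":0,"dz":0,"wx":0,"wy":0,"wz":0,"claw":0.15}], grip_force=60)

```text
time: 40.97
tcp_pos: [0.5255, 0.278, 0.0537]
tool_rot: [0.98, 0.2, 0.0, 0.0]
ft_force: [0.1, -0.8, 0.2]
width: 0.0194
grasp_force: 58.4
```

```bash
python3 st.py; python3 - <<'E'
from h import *
o=get_obs();p=o["tcp_pos"]; r=R.from_quat(o["tool_rot"]); plan((p+[0,0,.12],r),([.6181,.0333,p[2]+.12],r))
E
```

```text
t 40.97 p [0.5255 0.278  0.0537] yaw 23.03 F [ 0.1 -0.8  0.2] w 0.0194 g 58.4
d [0.0, 0.0, -0.15] w [0.0, 0.0, 0.0] rows 2.9
d [-0.0131, 0.3267, 0.0] w [0.0, 0.0, 0.0] rows 6.3
```

jog_arm(increments=[{"dx":0,"dy":0,"dz":-0.05,"wx":0,"wy":0,"wz":0,"claw":0.15},{"dx":0,"dy":0,"dz":-0.1,"wx":0,"wy":0,"wz":0,"claw":0.15},{"dx":0,"dy":0,"dz":-0.15,"wx":0,"wy":0,"wz":0,"claw":0.15},{"dx":0,"dy":0,"dz":-0.15,"wx":0,"wy":0,"wz":0,"claw":0.15},{"dx":0,"dy":0,"dz":-0.15,"wx":0,"wy":0,"wz":0,"claw":0.15}])

```text
time: 41.38
tcp_pos: [0.5272, 0.2789, 0.1774]
tool_rot: [0.98, 0.2, 0.003, -0.001]
ft_force: [-0.9, 0.5, -1.0]
width: 0.0199
grasp_force: 59.4
```

jog_arm(increments=[{"dx":-0.0131,"dy":0.3267,"dz":0,"wx":0,"wy":0,"wz":0,"claw":0.15},{"dx":-0.0131,"dy":0.3267,"dz":0,"wx":0,"wy":0,"wz":0,"claw":0.15},{"dx":-0.0131,"dy":0.3267,"dz":0,"wx":0,"wy":0,"wz":0,"claw":0.15},{"dx":-0.0131,"dy":0.3267,"dz":0,"wx":0,"wy":0,"wz":0,"claw":0.15},{"dx":-0.0131,"dy":0.3267,"dz":0,"wx":0,"wy":0,"wz":0,"claw":0.15},{"dx":-0.0131,"dy":0.3267,"dz":0,"wx":0,"wy":0,"wz":0,"claw":0.15},{"dx":-0.0131,"dy":0.3267,"dz":0,"wx":0,"wy":0,"wz":0,"claw":0.15},{"dx":-0.0131,"dy":0.3267,"dz":0,"wx":0,"wy":0,"wz":0,"claw":0.15}])

```text
time: 42.05
tcp_pos: [0.6174, 0.0304, 0.1708]
tool_rot: [0.98, 0.197, -0.002, -0.0]
ft_force: [-0.3, 0.0, -2.0]
width: 0.0194
grasp_force: 59.6
```

jog_arm(increments=[{"dx":0,"dy":0,"dz":0,"wx":0,"wy":0,"wz":0,"claw":0.15},{"dx":0,"dy":0,"dz":0,"wx":0,"wy":0,"wz":0,"claw":0.15},{"dx":0,"dy":0,"dz":0,"wx":0,"wy":0,"wz":0,"claw":0.15},{"dx":0,"dy":0,"dz":0,"wx":0,"wy":0,"wz":0,"claw":0.15},{"dx":0,"dy":0,"dz":0,"wx":0,"wy":0,"wz":0,"claw":0.15}])

```text
time: 42.47
tcp_pos: [0.6176, 0.0346, 0.1736]
tool_rot: [0.98, 0.2, -0.0, -0.0]
ft_force: [0.4, -0.3, -1.2]
width: 0.0197
grasp_force: 59.6
```

```bash
cat > ins.py <<'E'
from h import *
import sys
bx,by,yaw,L=map(float,sys.argv[1:5]); th=.15
up=down(np.radians(yaw)); le=up*R.from_rotvec([-th,0,0]); b=np.array([bx,by,0])
def tcp(r,zf): return b+[0,0,zf]+r.apply([0,0,-1])*L
plan((tcp(le,.080),le),(tcp(le,.059),le),(tcp(up,.059),up),(tcp(up,.0195),up))
E
python3 st.py; python3 ins.py .6181 .0333 23.0 .0497; python3 - <<'E'
from h import *
c=capture("wrist"); save(c,"w14"); import pickle; pickle.dump(c,open("pics/w14.pkl","wb"))
E
```

```text
t 42.47 p [0.6176 0.0346 0.1736] yaw 23.13 F [ 0.4 -0.3 -1.2] w 0.0197 g 59.6
d [-0.0001, -0.0075, 0.0556] w [-0.0478, -0.0, 0.0007] rows 1.2
d [-0.0, -0.0039, 0.026] w [0.0, 0.0, 0.0] rows 0.5
d [-0.0, 0.0093, 0.0007] w [0.0477, -0.0, 0.0] rows 1.2
d [0.0, 0.0, 0.0494] w [0.0, 0.0, 0.0] rows 0.9
```

jog_arm(increments=[{"dx":0,"dy":-0.0075,"dz":0.03,"wx":-0.0478,"wy":0,"wz":0,"claw":0.15},{"dx":0,"dy":-0.0075,"dz":0.0556,"wx":-0.0478,"wy":0,"wz":0,"claw":0.15},{"dx":0,"dy":-0.0075,"dz":0.0556,"wx":-0.0478,"wy":0,"wz":0,"claw":0.15},{"dx":0,"dy":-0.0075,"dz":0.0556,"wx":-0.0478,"wy":0,"wz":0,"claw":0.15},{"dx":0,"dy":-0.0075,"dz":0.0556,"wx":-0.0478,"wy":0,"wz":0,"claw":0.15},{"dx":0,"dy":-0.0075,"dz":0.0556,"wx":-0.0478,"wy":0,"wz":0,"claw":0.15},{"dx":0,"dy":-0.0075,"dz":0.0556,"wx":-0.0478,"wy":0,"wz":0,"claw":0.15},{"dx":0,"dy":-0.0075,"dz":0.0556,"wx":-0.0478,"wy":0,"wz":0,"claw":0.15}])

```text
time: 43.18
tcp_pos: [0.6166, 0.0384, 0.1307]
tool_rot: [0.977, 0.199, 0.016, 0.074]
ft_force: [-0.2, 0.3, -1.4]
width: 0.0193
grasp_force: 59.7
```

jog_arm(increments=[{"dx":0,"dy":0,"dz":0,"wx":0,"wy":0,"wz":0,"claw":0.15},{"dx":0,"dy":0,"dz":0,"wx":0,"wy":0,"wz":0,"claw":0.15},{"dx":0,"dy":0,"dz":0,"wx":0,"wy":0,"wz":0,"claw":0.15}])

```text
time: 43.43
tcp_pos: [0.6157, 0.0387, 0.1294]
tool_rot: [0.977, 0.199, 0.015, 0.073]
ft_force: [1.3, -0.1, -1.3]
width: 0.0194
grasp_force: 59.7
```

```bash
python3 st.py; python3 ins.py .6181 .0333 23.0 .0497; python3 - <<'E'
from h import *
import pickle
s=capture("scene"); save(s,"s2"); c=capture("wrist"); pickle.dump(c,open("pics/w15.pkl","wb"))
i=cv2.resize(s["frame"][150:290,240:440],None,fx=4,fy=4,interpolation=cv2.INTER_CUBIC); cv2.imwrite("pics/s2c.png",i[:,:,::-1])
print([(m["centre"],m["confidence"]) for m in mark_of(s,"dop_violet")],proj(s,[.6181,.0333,.08]),proj(s,[.6181,.0333,.062]))
E
```

```text
t 43.43 p [0.6157 0.0387 0.1294] yaw 23.01 F [ 1.3 -0.1 -1.3] w 0.0194 g 59.7
d [0.0001, -0.0019, -0.0] w [0.0001, -0.0001, 0.0] rows 0.0
d [-0.0, -0.0039, 0.026] w [0.0, 0.0, 0.0] rows 0.5
d [-0.0, 0.0093, 0.0007] w [0.0477, -0.0, 0.0] rows 1.2
d [0.0, 0.0, 0.0494] w [0.0, 0.0, 0.0] rows 0.9
[([322.4, 207.1], 0.48)] [322.70700325 210.3552124 ] [322.68234575 217.08269665]
```

View pics/s2c.png

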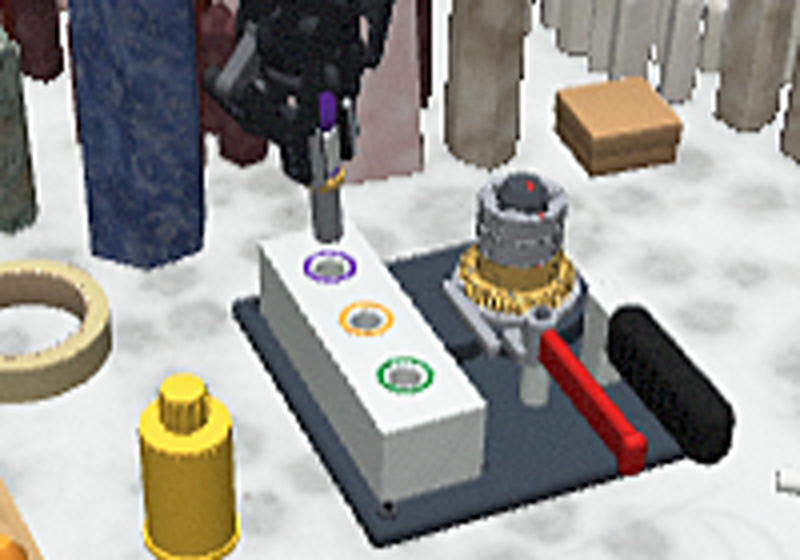

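The crop shows the dop held over the violet bore at about (325,240), the cap standing, and cog and collars stacked. I tip the pin in.

jog_arm(increments=[{"dx":0,"dy":-0.0019,"dz":0,"wx":0,"wy":0,"wz":0,"claw":0.15},{"dx":0,"dy":-0.0019,"dz":0,"wx":0,"wy":0,"wz":0,"claw":0.15},{"dx":0,"dy":-0.0035,"dz":0.0105,"wx":0,"wy":0,"wz":0,"claw":0.15},{"dx":0,"dy":-0.0045,"dz":0.018,"wx":0,"wy":0,"wz":0,"claw":0.15},{"dx":0,"dy":-0.0053,"dz":0.023,"wx":0,"wy":0,"wz":0,"claw":0.15},{"dx":0,"dy":-0.0058,"dz":0.026,"wx":0,"wy":0,"wz":0,"claw":0.15},{"dx":0,"dy":-0.0058,"dz":0.026,"wx":0,"wy":0,"wz":0,"claw":0.15},{"dx":0,"dy":-0.0058,"dz":0.026,"wx":0,"wy":0,"wz":0,"claw":0.15}])

```text
time: 44.25
tcp_pos: [0.6146, 0.0401, 0.1073]
tool_rot: [0.977, 0.199, 0.014, 0.073]
ft_force: [-1.0, 0.1, -1.4]
width: 0.019
grasp_force: 59.9
```

jog_arm(increments=[{"dx":0,"dy":0,"dz":0,"wx":0,"wy":0,"wz":0,"claw":0.15},{"dx":0,"dy":0,"dz":0,"wx":0,"wy":0,"wz":0,"claw":0.15},{"dx":0,"dy":0,"dz":0,"wx":0,"wy":0,"wz":0,"claw":0.15}])

```text
time: 44.5
tcp_pos: [0.615, 0.0403, 0.1081]
tool_rot: [0.977, 0.199, 0.015, 0.073]
ft_force: [-1.0, -0.9, -1.4]
width: 0.0195
grasp_force: 59.8
```

```bash
python3 st.py; python3 ins.py .6181 .0333 23.0 .0497;
```

```text
t 44.5 p [0.615  0.0403 0.1081] yaw 23.02 F [-1.  -0.9 -1.4] w 0.0195 g 59.8
d [0.0001, 0.0042, -0.026] w [0.0, -0.0, 0.0001] rows 0.5
d [-0.0, -0.0039, 0.026] w [0.0, 0.0, 0.0] rows 0.5
d [-0.0, 0.0093, 0.0007] w [0.0477, -0.0, 0.0] rows 1.2
d [0.0, 0.0, 0.0494] w [0.0, 0.0, 0.0] rows 0.9
```

jog_arm(increments=[{"dx":0,"dy":0.0035,"dz":0.0003,"wx":0.016,"wy":0,"wz":0,"claw":0.15},{"dx":0,"dy":0.0066,"dz":0.0005,"wx":0.032,"wy":0,"wz":0,"claw":0.15},{"dx":0,"dy":0.0096,"dz":0.0007,"wx":0.0477,"wy":0,"wz":0,"claw":0.15},{"dx":0,"dy":0.0096,"dz":0.0007,"wx":0.0477,"wy":0,"wz":0,"claw":0.15},{"dx":0,"dy":0.0096,"dz":0.0007,"wx":0.0477,"wy":0,"wz":0,"claw":0.15},{"dx":0,"dy":0.0096,"dz":0.0007,"wx":0.0477,"wy":0,"wz":0,"claw":0.15},{"dx":0,"dy":0.0096,"dz":0.0007,"wx":0.0477,"wy":0,"wz":0,"claw":0.15},{"dx":0,"dy":0.0096,"dz":0.0007,"wx":0.0477,"wy":0,"wz":0,"claw":0.15}])

```text
time: 45.17
tcp_pos: [0.6181, 0.0336, 0.1086]
tool_rot: [0.98, 0.2, 0.0, 0.001]
ft_force: [-0.1, 0.0, -2.0]
width: 0.0193
grasp_force: 59.7
```

```bash
python3 st.py; python3 ins.py .6181 .0333 23.0 .0497 | tail -2; python3 - <<'E'
from h import *
plan(([.6181,.0333,.0692],down(np.radians(23))))
E
```

```text
t 45.17 p [0.6181 0.0336 0.1086] yaw 23.07 F [-0.1  0.  -2. ] w 0.0193 g 59.7
d [-0.0, 0.0093, 0.0007] w [0.0477, -0.0, 0.0] rows 1.2
d [0.0, 0.0, 0.0494] w [0.0, 0.0, 0.0] rows 0.9
d [-0.0001, 0.0003, 0.0493] w [0.0004, -0.0001, 0.0004] rows 0.9
```

jog_arm(increments=[{"dx":0,"dy":0,"dz":0.007,"wx":0,"wy":0,"wz":0,"claw":0.15},{"dx":0,"dy":0,"dz":0.014,"wx":0,"wy":0,"wz":0,"claw":0.15},{"dx":0,"dy":0,"dz":0.021,"wx":0,"wy":0,"wz":0,"claw":0.15},{"dx":0,"dy":0,"dz":0.028,"wx":0,"wy":0,"wz":0,"claw":0.15},{"dx":0,"dy":0,"dz":0.035,"wx":0,"wy":0,"wz":0,"claw":0.15},{"dx":0,"dy":0,"dz":0.042,"wx":0,"wy":0,"wz":0,"claw":0.15},{"dx":0,"dy":0,"dz":0.0495,"wx":0,"wy":0,"wz":0,"claw":0.15},{"dx":0,"dy":0,"dz":0.0495,"wx":0,"wy":0,"wz":0,"claw":0.15}])

```text
time: 45.83
tcp_pos: [0.6185, 0.0333, 0.0696]
tool_rot: [0.98, 0.199, 0.0, 0.0]
ft_force: [-0.9, 1.8, 3.7]
width: 0.0194
grasp_force: 59.3
```

jog_arm(increments=[{"dx":0,"dy":0,"dz":0,"wx":0,"wy":0,"wz":0,"claw":0.15},{"dx":0,"dy":0,"dz":0,"wx":0,"wy":0,"wz":0,"claw":0.15},{"dx":0,"dy":0,"dz":0,"wx":0,"wy":0,"wz":0,"claw":0.15}])

```text
time: 46.08
tcp_pos: [0.6185, 0.0332, 0.0696]
tool_rot: [0.98, 0.2, 0.001, 0.0]
ft_force: [-1.1, 0.9, 4.9]
width: 0.0194
grasp_force: 59.4
```

jog_arm(increments=[{"dx":0,"dy":0,"dz":0,"wx":0,"wy":0,"wz":0,"claw":0.45},{"dx":0,"dy":0,"dz":0,"wx":0,"wy":0,"wz":0,"claw":0.45},{"dx":0,"dy":0,"dz":0,"wx":0,"wy":0,"wz":0,"claw":0.45},{"dx":0,"dy":0,"dz":-0.03,"wx":0,"wy":0,"wz":0,"claw":0.45},{"dx":0,"dy":0,"dz":-0.07,"wx":0,"wy":0,"wz":0,"claw":0.45},{"dx":0,"dy":0,"dz":-0.12,"wx":0,"wy":0,"wz":0,"claw":0.45},{"dx":0,"dy":0,"dz":-0.14,"wx":0,"wy":0,"wz":0,"claw":0.45},{"dx":0,"dy":0,"dz":-0.14,"wx":0,"wy":0,"wz":0,"claw":0.45}])

```text
time: 46.75
tcp_pos: [0.6213, 0.033, 0.1872]
tool_rot: [0.98, 0.2, 0.005, 0.001]
ft_force: [0.5, 0.5, 0.6]
width: 0.0384
grasp_force: 0.0
```

```bash
python3 st.py; python3 - <<'E'
from h import *
s=capture("scene"); print([(np.round(m["centre"],1),m["confidence"]) for m in mark_of(s,"dop_violet")],proj(s,[.6181,.0333,.02]).round(1)); save(s,"s3")
r=down(np.radians(83)); plan(([.54,.15,.19],down(np.radians(50))),([.4663,.2813,.17],r),([.4663,.2813,.0535],r))
E
```

```text
t 46.75 p [0.6213 0.033  0.1872] yaw 23.03 F [0.5 0.5 0.6] w 0.0384 g 0.0
[(array([324.5, 214.4]), 0.17)] [322.6 232.2]
d [-0.0329, -0.1727, -0.0111] w [0.0004, -0.0003, -0.1499] rows 3.8
d [0.0665, -0.1761, 0.025] w [0.0, 0.0, -0.1833] rows 4.6
d [0.0, 0.0, 0.1456] w [0.0, 0.0, 0.0] rows 2.8
```

jog_arm(increments=[{"dx":-0.0329,"dy":-0.1727,"dz":0,"wx":0,"wy":0,"wz":-0.15,"claw":0.45},{"dx":-0.0329,"dy":-0.1727,"dz":0,"wx":0,"wy":0,"wz":-0.15,"claw":0.45},{"dx":-0.0329,"dy":-0.1727,"dz":0,"wx":0,"wy":0,"wz":-0.15,"claw":0.45},{"dx":-0.0329,"dy":-0.1727,"dz":0,"wx":0,"wy":0,"wz":-0.15,"claw":0.45},{"dx":-0.0329,"dy":-0.1727,"dz":0,"wx":0,"wy":0,"wz":-0.15,"claw":0.45},{"dx":-0.0329,"dy":-0.1727,"dz":0,"wx":0,"wy":0,"wz":-0.15,"claw":0.45}])

```text
time: 47.35
tcp_pos: [0.5384, 0.1503, 0.1786]
tool_rot: [0.906, 0.423, -0.002, -0.0]
ft_force: [0.7, 0.1, -0.1]
width: 0.0384
grasp_force: 0.0
```

jog_arm(increments=[{"dx":0.0665,"dy":-0.1761,"dz":0.02,"wx":0,"wy":0,"wz":-0.1833,"claw":0.45},{"dx":0.0665,"dy":-0.1761,"dz":0.02,"wx":0,"wy":0,"wz":-0.1833,"claw":0.45},{"dx":0.0665,"dy":-0.1761,"dz":0.02,"wx":0,"wy":0,"wz":-0.1833,"claw":0.45},{"dx":0.0665,"dy":-0.1761,"dz":0.02,"wx":0,"wy":0,"wz":-0.1833,"claw":0.45},{"dx":0.0665,"dy":-0.1761,"dz":0.02,"wx":0,"wy":0,"wz":-0.1833,"claw":0.45},{"dx":0.0665,"dy":-0.1761,"dz":0.02,"wx":0,"wy":0,"wz":-0.1833,"claw":0.45},{"dx":0.0665,"dy":-0.1761,"dz":0.02,"wx":0,"wy":0,"wz":-0.1833,"claw":0.45},{"dx":0.0665,"dy":-0.1761,"dz":0.02,"wx":0,"wy":0,"wz":-0.1833,"claw":0.45}])

```text
time: 48.02
tcp_pos: [0.4668, 0.2802, 0.1643]
tool_rot: [0.75, 0.661, -0.0, 0.0]
ft_force: [1.1, -0.5, -0.2]
width: 0.0384
grasp_force: 0.0
```

jog_arm(increments=[{"dx":0,"dy":0,"dz":0,"wx":0,"wy":0,"wz":0,"claw":0.45},{"dx":0,"dy":0,"dz":0,"wx":0,"wy":0,"wz":0,"claw":0.45},{"dx":0,"dy":0,"dz":0,"wx":0,"wy":0,"wz":0,"claw":0.45},{"dx":0,"dy":0,"dz":0,"wx":0,"wy":0,"wz":0,"claw":0.45}])

```text
time: 48.35
tcp_pos: [0.4663, 0.2809, 0.1649]
tool_rot: [0.749, 0.662, 0.0, 0.0]
ft_force: [-1.0, -1.1, 0.3]
width: 0.0382
grasp_force: 0.0
```

```bash
python3 st.py; python3 - <<'E'
from h import *
s=capture("scene"); c=capture("wrist")
b=blob(s,(300,170,350,212),(115,70,30),(160,255,255),.105); print("violet stone",b,proj(s,[.6181,.0333,.110]).round(1))
H=cv2.cvtColor(c["frame"],cv2.COLOR_RGB2HSV); m=cv2.inRange(H,np.array([10,180,190]),np.array([24,255,255])); m[300:]=0
n,l,st,ce=cv2.connectedComponentsWithStats(m); k=[(st[i,4],ce[i].round(1)) for i in range(1,n) if st[i,4]>25]; print(k,proj(c,[.4663,.2813,.105]).round(1))
for a,q in k: print(atz(c,q,.105).round(4))
r=down(np.radians(83)); plan(([.4663,.2813,.0535],r))
E
```

```text
t 48.35 p [0.4663 0.2809 0.1649] yaw 82.94 F [-1.  -1.1  0.3] w 0.0382 g 0.0
violet stone (array([322.17, 198.62]), (9.1, 11.5), array([0.6257, 0.0304, 0.105 ])) [322.7 198.8]
[(np.int32(163), array([316.6, 264.8]))] [319.5 264.8]
[0.4648 0.2815 0.105 ]
d [0.0002, 0.0001, 0.1393] w [0.0001, 0.0001, -0.0001] rows 2.7
```

jog_arm(increments=[{"dx":0.0005,"dy":-0.001,"dz":0.04,"wx":0,"wy":0,"wz":0,"claw":0.48},{"dx":0.0005,"dy":-0.001,"dz":0.07,"wx":0,"wy":0,"wz":0,"claw":0.48},{"dx":0.0005,"dy":-0.001,"dz":0.1,"wx":0,"wy":0,"wz":0,"claw":0.48},{"dx":0.0005,"dy":-0.001,"dz":0.125,"wx":0,"wy":0,"wz":0,"claw":0.48},{"dx":0.0005,"dy":-0.001,"dz":0.1393,"wx":0,"wy":0,"wz":0,"claw":0.48},{"dx":0.0005,"dy":-0.001,"dz":0.1393,"wx":0,"wy":0,"wz":0,"claw":0.48},{"dx":0.0005,"dy":-0.001,"dz":0.1393,"wx":0,"wy":0,"wz":0,"claw":0.48},{"dx":0.0005,"dy":-0.001,"dz":0.1393,"wx":0,"wy":0,"wz":0,"claw":0.48}], grip_force=20)

```text
time: 49.12
tcp_pos: [0.4664, 0.2823, 0.0549]
tool_rot: [0.749, 0.663, 0.001, 0.0]
ft_force: [0.2, -0.0, -0.4]
width: 0.0409
grasp_force: 0.0
```

jog_arm(increments=[{"dx":0,"dy":0,"dz":0,"wx":0,"wy":0,"wz":0,"claw":0.15},{"dx":0,"dy":0,"dz":0,"wx":0,"wy":0,"wz":0,"claw":0.15},{"dx":0,"dy":0,"dz":0,"wx":0,"wy":0,"wz":0,"claw":0.15},{"dx":0,"dy":0,"dz":0,"wx":0,"wy":0,"wz":0,"claw":0.15},{"dx":0,"dy":0,"dz":0,"wx":0,"wy":0,"wz":0,"claw":0.15},{"dx":0,"dy":0,"dz":0,"wx":0,"wy":0,"wz":0,"claw":0.15}])

```text
time: 49.62
tcp_pos: [0.4662, 0.2824, 0.055]
tool_rot: [0.749, 0.663, 0.001, 0.0]
ft_force: [-2.0, 0.6, 6.5]
width: 0.0213
grasp_force: 19.3
```

jog_arm(increments=[{"dx":0,"dy":0,"dz":0,"wx":0,"wy":0,"wz":0,"claw":0.48},{"dx":0,"dy":0,"dz":0,"wx":0,"wy":0,"wz":0,"claw":0.48},{"dx":0,"dy":0,"dz":0,"wx":0,"wy":0,"wz":0,"claw":0.48},{"dx":0,"dy":0,"dz":0,"wx":0,"wy":0,"wz":0.19,"claw":0.48},{"dx":0,"dy":0,"dz":0,"wx":0,"wy":0,"wz":0.19,"claw":0.48},{"dx":0,"dy":0,"dz":0,"wx":0,"wy":0,"wz":0.19,"claw":0.48},{"dx":0,"dy":0,"dz":0,"wx":0,"wy":0,"wz":0.19,"claw":0.48},{"dx":0,"dy":0,"dz":0,"wx":0,"wy":0,"wz":0.19,"claw":0.48}])

```text
time: 50.28
tcp_pos: [0.4649, 0.2816, 0.0528]
tool_rot: [0.912, 0.411, -0.0, 0.0]
ft_force: [-0.3, 0.1, 0.0]
width: 0.0412
grasp_force: 0.0
```

jog_arm(increments=[{"dx":0,"dy":0,"dz":0,"wx":0,"wy":0,"wz":0.31,"claw":0.48},{"dx":0,"dy":0,"dz":0,"wx":0,"wy":0,"wz":0.31,"claw":0.48},{"dx":0,"dy":0,"dz":0,"wx":0,"wy":0,"wz":0.31,"claw":0.48},{"dx":0,"dy":0,"dz":0,"wx":0,"wy":0,"wz":0.31,"claw":0.48},{"dx":0,"dy":0,"dz":0,"wx":0,"wy":0,"wz":0.31,"claw":0.48},{"dx":0,"dy":0,"dz":0,"wx":0,"wy":0,"wz":0.31,"claw":0.48},{"dx":0,"dy":0,"dz":0,"wx":0,"wy":0,"wz":0.31,"claw":0.48},{"dx":0,"dy":0,"dz":0,"wx":0,"wy":0,"wz":0.31,"claw":0.48}])

```text
time: 50.95
tcp_pos: [0.4649, 0.2816, 0.0529]
tool_rot: [0.998, -0.064, -0.0, 0.0]
ft_force: [0.4, 0.2, -0.2]
width: 0.0409
grasp_force: 0.0
```

jog_arm(increments=[{"dx":0,"dy":0,"dz":0,"wx":0,"wy":0,"wz":0,"claw":0.48},{"dx":0,"dy":0,"dz":0,"wx":0,"wy":0,"wz":0,"claw":0.15},{"dx":0,"dy":0,"dz":0,"wx":0,"wy":0,"wz":0,"claw":0.15},{"dx":0,"dy":0,"dz":0,"wx":0,"wy":0,"wz":0,"claw":0.15},{"dx":0,"dy":0,"dz":0,"wx":0,"wy":0,"wz":0,"claw":0.15},{"dx":0,"dy":0,"dz":0,"wx":0,"wy":0,"wz":0,"claw":0.15},{"dx":0,"dy":0,"dz":0,"wx":0,"wy":0,"wz":0,"claw":0.15},{"dx":0,"dy":0,"dz":0,"wx":0,"wy":0,"wz":0,"claw":0.15}], grip_force=60)

```text
time: 51.62
tcp_pos: [0.4651, 0.2818, 0.0532]
tool_rot: [0.998, -0.061, -0.0, 0.0]
ft_force: [0.3, 0.2, -1.2]
width: 0.0194
grasp_force: 58.4
```

```bash
python3 st.py; python3 - <<'E'
from h import *
o=get_obs();p=o["tcp_pos"]; r=R.from_quat(o["tool_rot"]); plan((p+[0,0,.12],r),([.5686,.0394,p[2]+.12],down(np.radians(-7))))
E
```

```text
t 51.62 p [0.4651 0.2818 0.0532] yaw -6.97 F [ 0.3  0.2 -1.2] w 0.0194 g 58.4
d [-0.0, 0.0001, -0.15] w [0.0, 0.0, 0.0] rows 2.9
d [0.1652, 0.285, 0.0001] w [0.0001, 0.0, 0.0002] rows 6.3
```

jog_arm(increments=[{"dx":0,"dy":0,"dz":-0.05,"wx":0,"wy":0,"wz":0,"claw":0.15},{"dx":0,"dy":0,"dz":-0.1,"wx":0,"wy":0,"wz":0,"claw":0.15},{"dx":0,"dy":0,"dz":-0.155,"wx":0,"wy":0,"wz":0,"claw":0.15},{"dx":0,"dy":0,"dz":-0.155,"wx":0,"wy":0,"wz":0,"claw":0.15},{"dx":0,"dy":0,"dz":-0.155,"wx":0,"wy":0,"wz":0,"claw":0.15}])

```text
time: 52.03
tcp_pos: [0.4674, 0.2829, 0.1818]
tool_rot: [0.998, -0.061, 0.004, -0.002]
ft_force: [-1.1, -0.6, -1.5]
width: 0.0192
grasp_force: 59.5
```

jog_arm(increments=[{"dx":0.1652,"dy":0.285,"dz":0,"wx":0,"wy":0,"wz":0,"claw":0.15},{"dx":0.1652,"dy":0.285,"dz":0,"wx":0,"wy":0,"wz":0,"claw":0.15},{"dx":0.1652,"dy":0.285,"dz":0,"wx":0,"wy":0,"wz":0,"claw":0.15},{"dx":0.1652,"dy":0.285,"dz":0,"wx":0,"wy":0,"wz":0,"claw":0.15},{"dx":0.1652,"dy":0.285,"dz":0,"wx":0,"wy":0,"wz":0,"claw":0.15},{"dx":0.1652,"dy":0.285,"dz":0,"wx":0,"wy":0,"wz":0,"claw":0.15},{"dx":0.1652,"dy":0.285,"dz":0,"wx":0,"wy":0,"wz":0,"claw":0.15},{"dx":0.1652,"dy":0.285,"dz":0,"wx":0,"wy":0,"wz":0,"claw":0.15}])

```text
time: 52.7
tcp_pos: [0.5685, 0.0364, 0.175]
tool_rot: [0.998, -0.063, -0.002, 0.0]
ft_force: [0.3, 1.0, -1.8]
width: 0.0192
grasp_force: 59.6
```

jog_arm(increments=[{"dx":0,"dy":0,"dz":0,"wx":0,"wy":0,"wz":0,"claw":0.15},{"dx":0,"dy":0,"dz":0,"wx":0,"wy":0,"wz":0,"claw":0.15},{"dx":0,"dy":0,"dz":0,"wx":0,"wy":0,"wz":0,"claw":0.15},{"dx":0,"dy":0,"dz":0,"wx":0,"wy":0,"wz":0,"claw":0.15},{"dx":0,"dy":0,"dz":0,"wx":0,"wy":0,"wz":0,"claw":0.15},{"dx":0,"dy":0,"dz":0,"wx":0,"wy":0,"wz":0,"claw":0.15}])

```text
time: 53.2
tcp_pos: [0.5685, 0.0403, 0.1775]
tool_rot: [0.998, -0.06, 0.0, 0.0]
ft_force: [0.6, 0.3, -1.0]
width: 0.0192
grasp_force: 59.6
```

```bash
python3 st.py; python3 ins.py .5686 .0394 -7 .0492
```

```text
t 53.2 p [0.5685 0.0403 0.1775] yaw -6.9 F [ 0.6  0.3 -1. ] w 0.0192 g 59.6
d [0.0003, -0.0081, 0.0611] w [-0.0477, -0.0001, 0.0005] rows 1.2
d [0.0, -0.0039, 0.026] w [0.0, 0.0, 0.0] rows 0.5
d [-0.0, 0.0092, 0.0007] w [0.0477, 0.0, 0.0] rows 1.2
d [0.0, 0.0, 0.0494] w [0.0, 0.0, 0.0] rows 0.9
```

jog_arm(increments=[{"dx":0.0002,"dy":-0.0081,"dz":0.03,"wx":-0.0477,"wy":0,"wz":0,"claw":0.15},{"dx":0.0002,"dy":-0.0081,"dz":0.061,"wx":-0.0477,"wy":0,"wz":0,"claw":0.15},{"dx":0.0002,"dy":-0.0081,"dz":0.061,"wx":-0.0477,"wy":0,"wz":0,"claw":0.15},{"dx":0.0002,"dy":-0.0081,"dz":0.061,"wx":-0.0477,"wy":0,"wz":0,"claw":0.15},{"dx":0.0002,"dy":-0.0081,"dz":0.061,"wx":-0.0477,"wy":0,"wz":0,"claw":0.15},{"dx":0.0002,"dy":-0.0081,"dz":0.061,"wx":-0.0477,"wy":0,"wz":0,"claw":0.15},{"dx":0.0002,"dy":-0.0081,"dz":0.061,"wx":-0.0477,"wy":0,"wz":0,"claw":0.15},{"dx":0.0002,"dy":-0.0081,"dz":0.061,"wx":-0.0477,"wy":0,"wz":0,"claw":0.15}])

```text
time: 53.87
tcp_pos: [0.5705, 0.0454, 0.1302]
tool_rot: [0.995, -0.061, -0.003, 0.075]
ft_force: [-0.3, 0.2, -1.3]
width: 0.0194
grasp_force: 59.6
```

jog_arm(increments=[{"dx":0,"dy":0,"dz":0,"wx":0,"wy":0,"wz":0,"claw":0.15},{"dx":0,"dy":0,"dz":0,"wx":0,"wy":0,"wz":0,"claw":0.15},{"dx":0,"dy":0,"dz":0,"wx":0,"wy":0,"wz":0,"claw":0.15}])

```text
time: 54.12
tcp_pos: [0.5698, 0.0457, 0.1289]
tool_rot: [0.995, -0.061, -0.004, 0.075]
ft_force: [0.5, 0.8, -2.0]
width: 0.0196
grasp_force: 59.6
```

```bash
python3 st.py; python3 ins.py .5686 .0394 -7 .0492
```

```text
t 54.12 p [0.5698 0.0457 0.1289] yaw -7.0 F [ 0.5  0.8 -2. ] w 0.0196 g 59.6
d [-0.0005, -0.0012, 0.0002] w [0.0, -0.0002, -0.0] rows 0.0
d [0.0, -0.0039, 0.026] w [0.0, 0.0, 0.0] rows 0.5
d [-0.0, 0.0092, 0.0007] w [0.0477, 0.0, 0.0] rows 1.2
d [0.0, 0.0, 0.0494] w [0.0, 0.0, 0.0] rows 0.9
```

jog_arm(increments=[{"dx":-0.0005,"dy":-0.0012,"dz":0,"wx":0,"wy":0,"wz":0,"claw":0.15},{"dx":-0.0005,"dy":-0.0012,"dz":0,"wx":0,"wy":0,"wz":0,"claw":0.15},{"dx":-0.0005,"dy":-0.0028,"dz":0.0105,"wx":0,"wy":0,"wz":0,"claw":0.15},{"dx":-0.0005,"dy":-0.0039,"dz":0.018,"wx":0,"wy":0,"wz":0,"claw":0.15},{"dx":-0.0005,"dy":-0.0047,"dz":0.023,"wx":0,"wy":0,"wz":0,"claw":0.15},{"dx":-0.0005,"dy":-0.0051,"dz":0.026,"wx":0,"wy":0,"wz":0,"claw":0.15},{"dx":-0.0005,"dy":-0.0051,"dz":0.026,"wx":0,"wy":0,"wz":0,"claw":0.15},{"dx":-0.0005,"dy":-0.0051,"dz":0.026,"wx":0,"wy":0,"wz":0,"claw":0.15}])

```text
time: 54.78
tcp_pos: [0.5699, 0.0467, 0.1087]
tool_rot: [0.995, -0.061, -0.004, 0.075]
ft_force: [-2.2, -0.4, 6.1]
width: 0.0195
grasp_force: 60.1
```

jog_arm(increments=[{"dx":0,"dy":0,"dz":0,"wx":0,"wy":0,"wz":0,"claw":0.15},{"dx":0,"dy":0,"dz":0,"wx":0,"wy":0,"wz":0,"claw":0.15},{"dx":0,"dy":0,"dz":0,"wx":0,"wy":0,"wz":0,"claw":0.15}])

```text
time: 55.03
tcp_pos: [0.5697, 0.0467, 0.1086]
tool_rot: [0.995, -0.061, -0.004, 0.075]
ft_force: [-3.3, -0.0, 6.1]
width: 0.0196
grasp_force: 60.1
```

```bash
python3 st.py; python3 ins.py .5686 .0394 -7 .0492
```

```text
t 55.03 p [0.5697 0.0467 0.1086] yaw -6.99 F [-3.3 -0.   6.1] w 0.0196 g 60.1
d [-0.0003, 0.0038, -0.0248] w [0.0003, -0.0002, 0.0] rows 0.5
d [0.0, -0.0039, 0.026] w [0.0, 0.0, 0.0] rows 0.5
d [-0.0, 0.0092, 0.0007] w [0.0477, 0.0, 0.0] rows 1.2
d [0.0, 0.0, 0.0494] w [0.0, 0.0, 0.0] rows 0.9
```

jog_arm(increments=[{"dx":-0.0008,"dy":0,"dz":0,"wx":0,"wy":0,"wz":0,"claw":0.15},{"dx":-0.0016,"dy":0,"dz":0,"wx":0,"wy":0,"wz":0,"claw":0.15},{"dx":-0.0016,"dy":0,"dz":0,"wx":0,"wy":0,"wz":0,"claw":0.15},{"dx":-0.0016,"dy":0,"dz":0,"wx":0,"wy":0,"wz":0,"claw":0.15},{"dx":-0.0016,"dy":0,"dz":0,"wx":0,"wy":0,"wz":0,"claw":0.15}])

```text
time: 55.45
tcp_pos: [0.5675, 0.0471, 0.1064]
tool_rot: [0.995, -0.061, -0.005, 0.075]
ft_force: [0.9, 0.4, -2.0]
width: 0.0194
grasp_force: 59.4
```

```bash
python3 st.py; python3 ins.py .5686 .0394 -7 .0492|head -1
```

```text
t 55.45 p [0.5675 0.0471 0.1064] yaw -6.99 F [ 0.9  0.4 -2. ] w 0.0194 g 59.4
d [0.0025, 0.0043, -0.0275] w [0.0, 0.0004, 0.0001] rows 0.5
```

jog_arm(increments=[{"dx":0,"dy":0.0033,"dz":0.0002,"wx":0.016,"wy":0,"wz":0,"claw":0.15},{"dx":0,"dy":0.0064,"dz":0.0005,"wx":0.032,"wy":0,"wz":0,"claw":0.15},{"dx":0,"dy":0.0094,"dz":0.0007,"wx":0.0477,"wy":0,"wz":0,"claw":0.15},{"dx":0,"dy":0.0094,"dz":0.0007,"wx":0.0477,"wy":0,"wz":0,"claw":0.15},{"dx":0,"dy":0.0094,"dz":0.0007,"wx":0.0477,"wy":0,"wz":0,"claw":0.15},{"dx":0,"dy":0.0094,"dz":0.0007,"wx":0.0477,"wy":0,"wz":0,"claw":0.15},{"dx":0,"dy":0.0094,"dz":0.0007,"wx":0.0477,"wy":0,"wz":0,"claw":0.15},{"dx":0,"dy":0.0094,"dz":0.0007,"wx":0.0477,"wy":0,"wz":0,"claw":0.15}])

```text
time: 56.12
tcp_pos: [0.5671, 0.0398, 0.1078]
tool_rot: [0.998, -0.06, -0.0, 0.001]
ft_force: [-0.5, 0.4, -2.6]
width: 0.0194
grasp_force: 59.4
```

```bash
python3 st.py; python3 -c "
from h import *
plan(([.5686,.0394,.0685],down(np.radians(-7))))"
```

```text
t 56.12 p [0.5671 0.0398 0.1078] yaw -6.93 F [-0.5  0.4 -2.6] w 0.0194 g 59.4
d [0.002, 0.0003, 0.0491] w [0.0004, 0.0001, 0.0004] rows 0.9
```

jog_arm(increments=[{"dx":0,"dy":0,"dz":0.005,"wx":0,"wy":0,"wz":0,"claw":0.15},{"dx":0,"dy":0,"dz":0.01,"wx":0,"wy":0,"wz":0,"claw":0.15},{"dx":0,"dy":0,"dz":0.015,"wx":0,"wy":0,"wz":0,"claw":0.15},{"dx":0,"dy":0,"dz":0.02,"wx":0,"wy":0,"wz":0,"claw":0.15},{"dx":0,"dy":0,"dz":0.02,"wx":0,"wy":0,"wz":0,"claw":0.15},{"dx":0,"dy":0,"dz":0.02,"wx":0,"wy":0,"wz":0,"claw":0.15}])

```text
time: 56.62
tcp_pos: [0.567, 0.0395, 0.0915]
tool_rot: [0.998, -0.061, -0.0, 0.0]
ft_force: [-0.4, 1.0, -1.8]
width: 0.0196
grasp_force: 59.5
```

jog_arm(increments=[{"dx":0,"dy":0,"dz":0.006,"wx":0,"wy":0,"wz":0,"claw":0.15},{"dx":0,"dy":0,"dz":0.012,"wx":0,"wy":0,"wz":0,"claw":0.15},{"dx":0,"dy":0,"dz":0.018,"wx":0,"wy":0,"wz":0,"claw":0.15},{"dx":0,"dy":0,"dz":0.024,"wx":0,"wy":0,"wz":0,"claw":0.15},{"dx":0,"dy":0,"dz":0.029,"wx":0,"wy":0,"wz":0,"claw":0.15},{"dx":0,"dy":0,"dz":0.029,"wx":0,"wy":0,"wz":0,"claw":0.15},{"dx":0,"dy":0,"dz":0.029,"wx":0,"wy":0,"wz":0,"claw":0.15},{"dx":0,"dy":0,"dz":0.029,"wx":0,"wy":0,"wz":0,"claw":0.15}])

```text
time: 57.28
tcp_pos: [0.5678, 0.0394, 0.0691]
tool_rot: [0.998, -0.061, 0.001, 0.0]
ft_force: [2.1, -0.1, 0.2]
width: 0.0192
grasp_force: 59.2
```

```bash
python3 st.py
```

```text
t 57.28 p [0.5678 0.0394 0.0691] yaw -6.98 F [ 2.1 -0.1  0.2] w 0.0192 g 59.2
```

jog_arm(increments=[{"dx":0,"dy":0,"dz":0,"wx":0,"wy":0,"wz":0,"claw":0.45},{"dx":0,"dy":0,"dz":0,"wx":0,"wy":0,"wz":0,"claw":0.45},{"dx":0,"dy":0,"dz":0,"wx":0,"wy":0,"wz":0,"claw":0.45},{"dx":0,"dy":0,"dz":-0.03,"wx":0,"wy":0,"wz":0,"claw":0.45},{"dx":0,"dy":0,"dz":-0.07,"wx":0,"wy":0,"wz":0,"claw":0.45},{"dx":0,"dy":0,"dz":-0.12,"wx":0,"wy":0,"wz":0,"claw":0.45},{"dx":0,"dy":0,"dz":-0.14,"wx":0,"wy":0,"wz":0,"claw":0.45},{"dx":0,"dy":0,"dz":-0.14,"wx":0,"wy":0,"wz":0,"claw":0.45}])

```text
time: 57.95
tcp_pos: [0.5704, 0.0395, 0.1873]
tool_rot: [0.998, -0.061, 0.005, -0.0]
ft_force: [0.4, 1.4, 0.1]
width: 0.0384
grasp_force: 0.0
```

```bash
python3 st.py; python3 -c "
from h import *
plan(([.47,-.055,.18],down(np.radians(-7))))"
```

```text
t 57.95 p [0.5704 0.0395 0.1873] yaw -6.98 F [0.4 1.4 0.1] w 0.0384 g 0.0
d [-0.1103, 0.1325, 0.0078] w [-0.0002, -0.0034, 0.0001] rows 3.3
```

jog_arm(increments=[{"dx":-0.1103,"dy":0.1325,"dz":0,"wx":0,"wy":0,"wz":0,"claw":1},{"dx":-0.1103,"dy":0.1325,"dz":0,"wx":0,"wy":0,"wz":0,"claw":1},{"dx":-0.1103,"dy":0.1325,"dz":0,"wx":0,"wy":0,"wz":0,"claw":1},{"dx":-0.1103,"dy":0.1325,"dz":0,"wx":0,"wy":0,"wz":0,"claw":1},{"dx":-0.1103,"dy":0.1325,"dz":0,"wx":0,"wy":0,"wz":0,"claw":1},{"dx":-0.1103,"dy":0.1325,"dz":0,"wx":0,"wy":0,"wz":0,"claw":1},{"dx":-0.1103,"dy":0.1325,"dz":0,"wx":0,"wy":0,"wz":0,"claw":1},{"dx":-0.1103,"dy":0.1325,"dz":0,"wx":0,"wy":0,"wz":0,"claw":1}])

```text
time: 58.62
tcp_pos: [0.4675, -0.0542, 0.1808]
tool_rot: [0.998, -0.06, 0.0, -0.0]
ft_force: [-0.1, 0.4, 0.5]
width: 0.0852
grasp_force: 0.0
```

```bash
python3 st.py; python3 look.py w16 squeeze index_cog collar_1 dop_amber dop_violet; python3 - <<'E'
from h import *
import pickle
c=pickle.load(open("pics/w16.pkl","rb")); s=capture("scene")
f=c["frame"].astype(int); m=(f[...,0]>110)&(f[...,1]<.4*f[...,0])&(f[...,2]<.4*f[...,0]); v,u=np.nonzero(m)
print("red",len(u),u.min(),u.max(),v.min(),v.max()); 
# widest cross-sections of the trigger by row -> head frame at its top z .066
y0=-.1213; A=np.array([[np.cos(y0),np.sin(y0)],[-np.sin(y0),np.cos(y0)]]); o=np.array([.5686,.0394])
H=lambda px,z:(A@(atz(c,px,z)[:2]-o)).round(4)
for r in range(v.min(),v.max()+1,14):
    k=u[v==r]; 
    if len(k)>2: print(r,k.min(),k.max(),"head rel amber",H((k.min(),r),.066),H((k.max()+1,r),.066))
g=c["frame"].max(2)
for n,z in (("amber",.110),):
    H2=cv2.cvtColor(s["frame"],cv2.COLOR_RGB2HSV)
print("scene amber",blob(s,(310,180,360,228),(8,150,100),(22,255,255),.11),proj(s,[.5686,.0394,.11]).round(1),"violet",blob(s,(300,170,350,212),(115,70,30),(160,255,255),.105),proj(s,[.6181,.0333,.110]).round(1))
E
```

```text
t 58.62 p [ 0.4675 -0.0542  0.1808] yaw -6.91 F [-0.1  0.4  0.5] w 0.0852 g 0.0
[ 0.46749377 -0.05423906  0.1807577 ] [-0.23 -0.25  2.09  0.    1.3   1.46]
squeeze [([330.4, 268.8], 0.71, [0.4366, -0.0584, 0.055])]
index_cog []
collar_1 []
dop_amber [([170.2, 91.4], 0.75, [0.5691, 0.0448, 0.0]), ([452.0, 313.3], 0.35, [0.358, -0.1596, 0.0])]
dop_violet [([160.2, 9.1], 0.61, [0.6228, 0.0389, 0.0])]
red 1585 276 321 28 305
28 317 321 head rel amber [ 0.0322 -0.1037] [ 0.0322 -0.1065]
70 318 321 head rel amber [ 0.0103 -0.1043] [ 0.0103 -0.1066]
182 277 288 head rel amber [-0.0553 -0.0784] [-0.0553 -0.086 ]
196 278 288 head rel amber [-0.0643 -0.0787] [-0.0643 -0.0858]
210 278 288 head rel amber [-0.0735 -0.0785] [-0.0735 -0.0856]
224 279 289 head rel amber [-0.0829 -0.0788] [-0.0829 -0.086 ]
238 279 289 head rel amber [-0.0926 -0.0785] [-0.0926 -0.0858]
252 279 289 head rel amber [-0.1025 -0.0782] [-0.1024 -0.0856]
266 280 290 head rel amber [-0.1126 -0.0786] [-0.1126 -0.086 ]
280 280 290 head rel amber [-0.1229 -0.0783] [-0.1229 -0.0858]
294 281 290 head rel amber [-0.1335 -0.0787] [-0.1335 -0.0856]
scene amber (array([339.5 , 217.13]), (23.2, 42.4), array([0.545 , 0.0361, 0.11  ])) [332.1 211.6] violet (array([322.17, 198.62]), (9.1, 11.5), array([0.6257, 0.0304, 0.105 ])) [322.7 198.8]
```

```bash
python3 -c "
from h import *
r=down(np.radians(-6.95)); plan(([.4375,-.0575,.10],r),([.4375,-.0575,.036],r),([.4371,-.0607,.036],r))"
```

```text
d [-0.036, 0.0079, 0.101] w [0.0001, 0.0, -0.0] rows 2.1
d [0.0, 0.0, 0.08] w [0.0, 0.0, 0.0] rows 1.5
d [-0.0, 0.004, 0.0] w [0.0, 0.0, 0.0] rows 0.1
```

jog_arm(increments=[{"dx":-0.036,"dy":0.0079,"dz":0.04,"wx":0,"wy":0,"wz":0,"claw":1},{"dx":-0.036,"dy":0.0079,"dz":0.08,"wx":0,"wy":0,"wz":0,"claw":1},{"dx":-0.036,"dy":0.0079,"dz":0.08,"wx":0,"wy":0,"wz":0,"claw":1},{"dx":-0.036,"dy":0.0079,"dz":0.08,"wx":0,"wy":0,"wz":0,"claw":1},{"dx":-0.036,"dy":0.0079,"dz":0.08,"wx":0,"wy":0,"wz":0,"claw":1},{"dx":-0.036,"dy":0.0079,"dz":0.08,"wx":0,"wy":0,"wz":0,"claw":1},{"dx":-0.036,"dy":0.0079,"dz":0.08,"wx":0,"wy":0,"wz":0,"claw":1}], grip_force=30)

```text
time: 59.55
tcp_pos: [0.4392, -0.0581, 0.1192]
tool_rot: [0.998, -0.061, 0.002, 0.0]
ft_force: [1.4, -0.4, 0.3]
width: 0.0856
grasp_force: 0.0
```

```bash
python3 st.py; python3 -c "
from h import *
r=down(np.radians(-6.95)); plan(([.4375,-.0575,.036],r),([.4371,-.0607,.036],r))"
```

```text
t 59.55 p [ 0.4392 -0.0581  0.1192] yaw -6.97 F [ 1.4 -0.4  0.3] w 0.0856 g 0.0
d [-0.0026, -0.0006, 0.1039] w [0.0002, -0.0013, -0.0001] rows 2.0
d [-0.0, 0.004, 0.0] w [0.0, 0.0, 0.0] rows 0.1
```

jog_arm(increments=[{"dx":-0.001,"dy":0,"dz":0.03,"wx":0,"wy":0,"wz":0,"claw":1},{"dx":-0.001,"dy":0,"dz":0.055,"wx":0,"wy":0,"wz":0,"claw":1},{"dx":-0.001,"dy":0,"dz":0.08,"wx":0,"wy":0,"wz":0,"claw":1},{"dx":-0.001,"dy":0,"dz":0.1,"wx":0,"wy":0,"wz":0,"claw":1},{"dx":-0.001,"dy":0,"dz":0.1,"wx":0,"wy":0,"wz":0,"claw":1},{"dx":-0.001,"dy":0,"dz":0.1,"wx":0,"wy":0,"wz":0,"claw":1},{"dx":-0.001,"dy":0,"dz":0.1,"wx":0,"wy":0,"wz":0,"claw":1},{"dx":-0.001,"dy":0,"dz":0.1,"wx":0,"wy":0,"wz":0,"claw":1}])

```text
time: 60.22
tcp_pos: [0.4382, -0.058, 0.0388]
tool_rot: [0.998, -0.061, 0.002, 0.0]
ft_force: [0.1, 0.5, -0.0]
width: 0.0853
grasp_force: 0.0
```

```bash
python3 st.py; python3 -c "
from h import *
r=down(np.radians(-6.95)); plan(([.4371,-.0607,.036],r))"
```

```text
t 60.22 p [ 0.4382 -0.058   0.0388] yaw -6.98 F [ 0.1  0.5 -0. ] w 0.0853 g 0.0
d [-0.001, 0.0035, 0.0035] w [0.0002, -0.0011, -0.0002] rows 0.1
```

Straddling without contact. I shift the last 3 mm and close.

jog_arm(increments=[{"dx":0,"dy":0.0035,"dz":0,"wx":0,"wy":0,"wz":0,"claw":0.75},{"dx":0,"dy":0.0035,"dz":0,"wx":0,"wy":0,"wz":0,"claw":0.6},{"dx":0,"dy":0.0035,"dz":0,"wx":0,"wy":0,"wz":0,"claw":0.45},{"dx":0,"dy":0.0035,"dz":0,"wx":0,"wy":0,"wz":0,"claw":0.45},{"dx":0,"dy":0.0035,"dz":0,"wx":0,"wy":0,"wz":0,"claw":0.45},{"dx":0,"dy":0.0035,"dz":0,"wx":0,"wy":0,"wz":0,"claw":0.45},{"dx":0,"dy":0.0035,"dz":0,"wx":0,"wy":0,"wz":0,"claw":0.45},{"dx":0,"dy":0.0035,"dz":0,"wx":0,"wy":0,"wz":0,"claw":0.45}])

```text
time: 60.88
tcp_pos: [0.4376, -0.0594, 0.0387]
tool_rot: [0.998, -0.061, 0.001, -0.001]
ft_force: [-1.4, 6.9, 6.9]
width: 0.0435
grasp_force: 30.3
```

```bash
python3 st.py
```

```text
t 60.88 p [ 0.4376 -0.0594  0.0387] yaw -7.02 F [-1.4  6.9  6.9] w 0.0435 g 30.3
```

jog_arm(increments=[{"dx":0,"dy":0,"dz":0,"wx":0,"wy":0,"wz":0,"claw":0.4},{"dx":0,"dy":0,"dz":0,"wx":0,"wy":0,"wz":0,"claw":0.4},{"dx":0,"dy":0,"dz":0,"wx":0,"wy":0,"wz":0,"claw":0.4},{"dx":0,"dy":0,"dz":0,"wx":0,"wy":0,"wz":0,"claw":0.4},{"dx":0,"dy":0,"dz":0,"wx":0,"wy":0,"wz":0,"claw":0.4},{"dx":0,"dy":0,"dz":0,"wx":0,"wy":0,"wz":0,"claw":0.4}], grip_force=45)

```text
time: 61.38
tcp_pos: [0.4375, -0.0596, 0.0388]
tool_rot: [0.998, -0.061, 0.001, -0.001]
ft_force: [-2.4, 4.5, 7.6]
width: 0.0428
grasp_force: 44.0
```

```bash
python3 st.py; python3 - <<'E'
from h import *
import pickle
c=capture("wrist"); pickle.dump(c,open("pics/w17.pkl","wb")); save(c,"w17")
f=c["frame"].astype(int); m=(f[...,0]>100)&(f[...,1]<.4*f[...,0])&(f[...,2]<.4*f[...,0]); v,u=np.nonzero(m)
y0=-.1213; A=np.array([[np.cos(y0),np.sin(y0)],[-np.sin(y0),np.cos(y0)]]); o=np.array([.5686,.0394])
for r in range(v.min(),v.max()+1,25):
    k=u[v==r]
    if len(k)>2: print(r,(A@(atz(c,((k.min()+k.max()+1)/2,r),.066)[:2]-o)).round(4))
E
```

```text
t 61.38 p [ 0.4375 -0.0596  0.0388] yaw -7.01 F [-2.4  4.5  7.6] w 0.0428 g 44.0
170 [-0.0541 -0.086 ]
195 [-0.0612 -0.0874]
220 [-0.0686 -0.089 ]
245 [-0.0763 -0.0906]
270 [-0.0844 -0.0924]
295 [-0.0928 -0.0942]
320 [-0.1015 -0.096 ]
345 [-0.1107 -0.0979]
370 [-0.1202 -0.1001]
395 [-0.1303 -0.1018]
```

The trigger lies at 0.207 rad, fully squeezed. I let it go and back off upward.

jog_arm(increments=[{"dx":0,"dy":0,"dz":0,"wx":0,"wy":0,"wz":0,"claw":0.7},{"dx":0,"dy":0,"dz":0,"wx":0,"wy":0,"wz":0,"claw":1},{"dx":0,"dy":-0.003,"dz":0,"wx":0,"wy":0,"wz":0,"claw":1},{"dx":0,"dy":-0.003,"dz":0,"wx":0,"wy":0,"wz":0,"claw":1},{"dx":0,"dy":-0.003,"dz":-0.03,"wx":0,"wy":0,"wz":0,"claw":1},{"dx":0,"dy":-0.003,"dz":-0.07,"wx":0,"wy":0,"wz":0,"claw":1},{"dx":0,"dy":-0.003,"dz":-0.12,"wx":0,"wy":0,"wz":0,"claw":1},{"dx":0,"dy":-0.003,"dz":-0.17,"wx":0,"wy":0,"wz":0,"claw":1}])

```text
time: 62.1
tcp_pos: [0.4358, -0.0582, 0.1741]
tool_rot: [0.998, -0.061, -0.001, 0.0]
ft_force: [1.3, -0.2, 0.0]
width: 0.0854
grasp_force: 0.0
```

jog_arm(increments=[{"dx":0.1,"dy":-0.02,"dz":-0.12,"wx":0,"wy":0,"wz":0,"claw":1},{"dx":0.1,"dy":-0.02,"dz":-0.12,"wx":0,"wy":0,"wz":0,"claw":1},{"dx":0.1,"dy":-0.02,"dz":-0.12,"wx":0,"wy":0,"wz":0,"claw":1},{"dx":0.1,"dy":-0.02,"dz":-0.12,"wx":0,"wy":0,"wz":0,"claw":1},{"dx":0.1,"dy":-0.02,"dz":-0.12,"wx":0,"wy":0,"wz":0,"claw":1},{"dx":0.1,"dy":-0.02,"dz":-0.12,"wx":0,"wy":0,"wz":0,"claw":1},{"dx":0.1,"dy":-0.02,"dz":-0.12,"wx":0,"wy":0,"wz":0,"claw":1},{"dx":0.1,"dy":-0.02,"dz":-0.12,"wx":0,"wy":0,"wz":0,"claw":1}])

```text
time: 62.77
tcp_pos: [0.5163, -0.0518, 0.2668]
tool_rot: [0.998, -0.061, -0.002, -0.0]
ft_force: [-0.3, -0.3, 0.2]
width: 0.0856
grasp_force: 0.0
```

```bash
python3 st.py; python3 look.py w18 index_cog collar_1 dop_amber dop_violet hub_shoulder; python3 - <<'E'
from h import *
import pickle
c=pickle.load(open("pics/w18.pkl","rb"))
y0=-.1213; A=np.array([[np.cos(y0),np.sin(y0)],[-np.sin(y0),np.cos(y0)]]); o=np.array([.5686,.0394])
f=c["frame"].astype(int); m=((f[...,0]>100)&(f[...,1]<.4*f[...,0])&(f[...,2]<.4*f[...,0])).astype(np.uint8)
n,l,st,ce=cv2.connectedComponentsWithStats(m)
for i in range(1,n):
    if st[i,4]>8: print(st[i],"top",(A@(atz(c,(ce[i][0],st[i,1]+3),.066)[:2]-o)).round(4),"bot",(A@(atz(c,(ce[i][0],st[i,1]+st[i,3]-3),.066)[:2]-o)).round(4))
    if st[i,4]>300:
        v,u=np.nonzero(l==i); s=np.polyfit(*[np.array([A@(atz(c,(a,b),.066)[:2]-o) for a,b in zip(u[::7],v[::7])])[:,j] for j in (0,1)],1); print("trigger slope",s)
print("cog px blob",blob(c,(200,100,460,330),(15,120,60),(30,255,255),.046))
for nm,q in (("violet",(.6181,.0333)),("amber",(.5686,.0394))): print(nm,[proj(c,[*q,z]).round(1).tolist() for z in (.098,.121)])
H=cv2.cvtColor(c["frame"],cv2.COLOR_RGB2HSV)
for nm,lo,hi in (("violet",(120,60,100),(160,255,255)),("amber",(10,180,190),(24,255,255))):
    n,l,st,ce=cv2.connectedComponentsWithStats(cv2.inRange(H,np.array(lo),np.array(hi))); print(nm,[(st[i].tolist(),ce[i].round(1).tolist()) for i in range(1,n) if st[i,4]>40])
s=capture("scene"); print("cap",[(m["centre"],m["confidence"]) for m in mark_of(s,"dust_cap")][:1],proj(s,[.528,.165,0]))
E
```

```text
t 62.77 p [ 0.5163 -0.0518  0.2668] yaw -7.01 F [-0.3 -0.3  0.2] w 0.0856 g 0.0
[ 0.51634753 -0.05182852  0.26679792] [-0.2  -0.19  1.9  -0.    1.44  1.49]
index_cog [([212.3, 87.7], 0.59, [0.6209, 0.036, 0.0])]
collar_1 []
dop_amber [([218.0, 147.7], 0.94, [0.5661, 0.0418, 0.0])]
dop_violet [([211.4, 89.4], 0.74, [0.6195, 0.0372, 0.0])]
hub_shoulder [([328.0, 113.3], 0.91, [0.5862, -0.0681, 0.036])]
[329 122   3   8  24] top [ 0.0224 -0.1057] bot [ 0.0208 -0.1057]
[296 211  13  96 822] top [-0.0519 -0.0822] bot [-0.139 -0.081]
trigger slope [-0.0023831  -0.08197291]
cog px blob (array([268.01, 127.23]), (89.1, 199.2), array([ 0.5815, -0.0157,  0.046 ]))
violet [[183.0, 87.7], [172.0, 86.8]]
amber [[190.1, 158.6], [180.3, 163.1]]
violet [([185, 70, 31, 39, 261], [203.5, 89.9]), ([166, 81, 14, 14, 150], [172.6, 87.3])]
amber [([188, 136, 32, 22, 92], [205.1, 141.9]), ([176, 159, 11, 11, 97], [180.9, 164.1]), ([37, 217, 13, 21, 81], [40.7, 226.1])]
cap [([286.5, 283.6], 0.56)] [287.88346392 283.75139926]
```

```bash
python3 -c "
from h import *
print(job_done())"
```

```text
the job is handed in; nothing more can be done
None
```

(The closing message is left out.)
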